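# Fit cover plates from the magazine to the housings at the laser marking bench

## Robot

A 6-joint arm with a two-finger parallel gripper is mounted at the origin on the work surface. World frame = base frame: x ahead of the robot, y to its left, z up, the work surface at z = 0. Lengths are in m, angles in rad, forces in N, time in s.
With the tool pointing down it reaches from about 0.35 to 0.975 m from the base axis. Payload 4.9 kg.
Tool frame: the origin (TCP) lies at the very end of the fingers, on their centre line; the grasp point (between the pads) lies 19 mm behind it; z points along the fingers, y is the direction in which the jaws open and shut (so a half turn about z gives the same grasp; the last joint's range is limited). The gripper opens to 85 mm and grips with 20 to 120 N. Pads are 22 mm wide; open, the fingers measure 114 mm over their backs; the gripper's body (76 mm by 85 mm) begins 54 mm behind the grasp point. The pads swing forward as they close: fully open they stand 13 mm farther back than shut.
Start: joints at [1.17, 0.053, 1.613, -0, 1.476, -0.119], TCP at [0.174, 0.6, 0.195] pointing down, gripper open.
Joint ranges: [-3.01, 3.01], [-1.01, 2.22], [0.06, 2.58], [-1.02, 4.17], [0.09, 2.62], [-3.14, 3.14]. Speed limits (rad/s): [2.57, 2.57, 3.14, 3.14, 3.14, 3.14].

## Interface

Orientations are given as a unit quaternion [w, x, y, z].
In Python, from plant import monitor, eyes, manip gives the robot as it stands.
- The arm moves only by the tool step_arm, never from a script. Its argument "motion" is a list of rows, each a list of 7 numbers: the shift along the world's x, y, z scaled (see below), then the turn, a rotation vector about the world's x, y, z scaled (see below), then the closure in counts, from 0 (fully open) to 255 (shut). In form: [[x, y, z, ax, ay, az, grip], ...]. A call has 1 to 10 rows; each row is the pose to reach, as a shift and turn from the pose commanded when the call began; what a row does not reach only later rows make up. The controller multiplies each number of a shift by 0.5 m and each number of a turn by 1.5 rad. A row lasts 1/10 s, in which the tool goes at most 50 mm and 8.59 degrees, less where a joint would pass 70% of its speed; a pose out of reach is approached as far as the arm can. A call with a number of a shift or a turn outside -1 to 1 is refused whole. A call with a gripper value outside its range is refused whole. The fingers move at their own pace and stop on an object; the grip force is fixed at half the most. Time passes only in rows, so rows that repeat a pose let the fingers close. It gives the time, the measured TCP pose, the force and the opening at its end, in the units of the state.
- monitor.state(): the state, without advancing time (a new reading comes with each control period).
- eyes.grab_frame(name): name is "side" or "top"; returns a dict with "pixels" (420x560x3 uint8, red, green, blue), "mtx" (3x3 intrinsics, pixels), "dist" ([k1, k2, p1, p2, k3] as OpenCV has them; the pictures are not rectified), "rvec" (rotation vector, rad) and "tvec" (3), from world to camera coordinates, as OpenCV has them. Camera axes: x right, y down, z forward; pixel columns grow to the right and rows downward; lengths in m; the calibration is good to about 2 mm. A picture is of the moment at which its call begins. There is no depth.
- manip.job_done(): hands the job in, once; it reports no verdict.
Trained networks look in the newest picture that a camera, given by its name, has taken for a name from the list of things; names that differ only in an ending like _2 or _b are one class to them, and where a whole thing is asked for, a point or a joint stands for the part that bears it (a point fixed in the world has none). Each returns a list of dicts, best first, with "p" (0 to 1); they miss things now and then, are a little off and sometimes report something else, mostly with a low value. They report only what shows in the picture. A call takes as long as a camera call. They do not tell look-alikes from the thing itself.
- eyes.look_for(name, camera): "box" ([centre column, centre row, width, height] in pixels, round what is visible of it).
- eyes.pinpoint(name, camera): "uv" ([column, row] in pixels: a listed point, or the origin of a listed thing).
The state is a dict: "time": time; "joint_pos": joint angles; "joint_vel": joint speeds; "joint_efforts": joint torques, N m; "tool_pos": TCP position; "tool_rot": TCP orientation; "contact_force": force on the tool from outside, world axes, zero at the start; "ft_torque": the same for the moment, N m; "gripper_width": opening from 0.0 (shut) to 1.0 (fully open).
Only numpy, scipy, OpenCV 4.12 (cv2) and the standard library are available. Lean on these libraries where they do the work, as an engineer would, in place of code of your own. Each camera call takes 0.05 s, during which the arm holds its last target.

## Task

Fit one cover plate to every open housing on the bench: for each, push the bottom plate out of the magazine with its pusher, draw it clear, bring the pusher home so that the stack drops, and lay the plate on the housing so that it sits flat on the rim inside all four corner lugs. Take only as many plates as there are housings, leave the spare plates in the magazine and the pusher fully back at the end, and leave the other things on the bench alone.

Things in the scene. Friction and masses are not known exactly. Their poses are not given: they have to be found in the camera images.
- magazine: fixed gravity-fed plate magazine: dark cage 101 mm (x) by 70 mm (y), slotted roof, top 70 mm above the bench, on a grey base 110 x 90 x 22 mm. x = feed direction, z up; origin on the bench under the middle of the stack. Plates leave only at the bottom, through the 11 mm high slot of the front gate, whose front face is 50 mm ahead of the origin. Pusher bed 60 mm wide, to 265 mm behind the origin.
- pusher (a joint): travel of the pusher along the magazine's +x, m: 0 = home (fully back), 0.085 = fully forward. Friction 1.5 N, no spring. Its 6.8 mm thick tongue drives the bottom plate out and carries the rest of the stack while forward; the stack drops to the floor only when it is home again.
- pusher_handle (a point): on the axis of the pusher's upright black handle post (22 mm diameter, 40 to 98 mm above the bench), 82 mm above the bench; on the magazine's middle line, 165.5 mm behind its origin at home, 80.5 mm behind when forward (then 30 mm from the cage, so pinch it along the magazine's y). Moves with the pusher.
- stack_floor (a point): floor of the magazine under the middle of the stack (22 mm above the bench), axes as the magazine's
- ledge (a point): point on the ledge ahead of the gate, 85 mm ahead of the stack's middle: below the centre of a fully pushed plate, whose rear end is then still 7 mm inside the gate under the stack (draw it 20 mm further along +x before lifting). Ledge: 36 mm wide, top 22 mm above the bench, to 140 mm ahead of the stack's middle; plates overhang it 12 mm each side. Axes as the magazine's
- plate1: flat plain aluminium cover plate 90 x 60 x 8 mm, 117 g; number 1 from the bottom of the stack at the start. Origin at its centre, x along the 90 mm side, y along the 60 mm side, z its thickness. Resting on the magazine floor its centre is 26 mm above the bench.
- plate2: flat plain aluminium cover plate 90 x 60 x 8 mm, 117 g; number 2 from the bottom of the stack at the start. Origin at its centre, x along the 90 mm side, y along the 60 mm side, z its thickness. Resting on the magazine floor its centre is 26 mm above the bench.
- plate3: flat plain aluminium cover plate 90 x 60 x 8 mm, 117 g; number 3 from the bottom of the stack at the start. Origin at its centre, x along the 90 mm side, y along the 60 mm side, z its thickness. Resting on the magazine floor its centre is 26 mm above the bench.
- plate4: flat plain aluminium cover plate 90 x 60 x 8 mm, 117 g; number 4 from the bottom of the stack at the start. Origin at its centre, x along the 90 mm side, y along the 60 mm side, z its thickness. Resting on the magazine floor its centre is 26 mm above the bench.
- plate5: flat plain aluminium cover plate 90 x 60 x 8 mm, 117 g; number 5 from the bottom of the stack at the start. Origin at its centre, x along the 90 mm side, y along the 60 mm side, z its thickness. Resting on the magazine floor its centre is 26 mm above the bench.
- housingA: open-topped dark die-cast housing (may be absent), loose, 350 g, 104 x 74 mm (x by y) over its corner pillars, rim 45 mm above its underside; origin mid-underside. L-shaped corner lugs stand 5 mm above the rim round a 96 x 66 mm space for a plate, either way round. Between the pillars (72 mm along x) the walls are 52 mm wide: fingers holding a plate's long edges fit there.
- seatA (a point): where the centre of a seated cover plate belongs on housingA: on its middle line, 49 mm above its underside; axes as the housing's
- housingB: open-topped dark die-cast housing (may be absent), loose, 350 g, 104 x 74 mm (x by y) over its corner pillars, rim 45 mm above its underside; origin mid-underside. L-shaped corner lugs stand 5 mm above the rim round a 96 x 66 mm space for a plate, either way round. Between the pillars (72 mm along x) the walls are 52 mm wide: fingers holding a plate's long edges fit there.
- seatB (a point): where the centre of a seated cover plate belongs on housingB: on its middle line, 49 mm above its underside; axes as the housing's
- housingC: open-topped dark die-cast housing (may be absent), loose, 350 g, 104 x 74 mm (x by y) over its corner pillars, rim 45 mm above its underside; origin mid-underside. L-shaped corner lugs stand 5 mm above the rim round a 96 x 66 mm space for a plate, either way round. Between the pillars (72 mm along x) the walls are 52 mm wide: fingers holding a plate's long edges fit there.
- seatC (a point): where the centre of a seated cover plate belongs on housingC: on its middle line, 49 mm above its underside; axes as the housing's
- housingD: open-topped dark die-cast housing (may be absent), loose, 350 g, 104 x 74 mm (x by y) over its corner pillars, rim 45 mm above its underside; origin mid-underside. L-shaped corner lugs stand 5 mm above the rim round a 96 x 66 mm space for a plate, either way round. Between the pillars (72 mm along x) the walls are 52 mm wide: fingers holding a plate's long edges fit there.
- seatD (a point): where the centre of a seated cover plate belongs on housingD: on its middle line, 49 mm above its underside; axes as the housing's
- weight: solid steel cylinder 52 mm diameter, 45 mm high; bystander; origin at the middle of its underside
- lens_cap: flat black ring 84 mm across, 12 mm high; bystander; origin at the middle of its underside
- mouse: black computer mouse 100 x 60 x 32 mm; bystander; origin at the middle of its underside
Things that resemble listed ones, but are neither listed nor needed, are in the scene too. What is shaped like the housingA but blue is not meant.

How it is judged:
By the outcome, as a careful person would: the job done as asked, in the order asked, and still so for the second after the job is handed in, with the robot touching nothing.
Of housingA, housingB, housingC, housingD only 3 to 4 are there at a start; the rules pass over those that are not, and their reading is None.
At some moment in a run one of housingA, housingB, housingC, housingD may be knocked a few centimetres aside while the robot is not near it.
It also fails if it takes over 210 s, if anything falls off the work surface, if the arm or the gripper's body presses on something with over 40 N, if the wrist force passes 120 N, or if a joint passes its speed limit or range.

## Working session

There is one attempt and no reset: what is moved stays moved. The work goes in short steps, Python scripts to look and compute and a tool call to move; the robot and the scene stay as the last step left them, time stands still between calls to the robot, and variables do not carry over. Pictures are saved under pics/ and viewed, and the job is handed in when it is done.

Besides the shell and the picture viewer there is one more tool, called after ">>>" in YAML: its name, and indented under it one key for each argument. step_arm: Moves the arm, as the interface text tells. Its arguments: {"type":"object","properties":{"motion":{"type":"array","items":{"type":"array","items":{"type":"number"}}}},"required":["motion"]}

```bash
ls -la; mkdir -p pics
python3 - <<'E'
from plant import monitor, eyes, manip
import cv2
print(monitor.state())
for c in ("side","top"):
    f=eyes.grab_frame(c)
    cv2.imwrite(f"pics/{c}0.png",f["pixels"][:,:,::-1])
    print(c,f["mtx"],f["dist"],f["rvec"],f["tvec"])
    for n in ["magazine","pusher","pusher_handle","ledge","housingA","weight","lens_cap","mouse","plate1"]:
        print(n,[(round(d["p"],2),[round(x) for x in d["box"]]) for d in eyes.look_for(n,c)])
E
```

```text
total 12
drwxr-xr-x  3 agent agent 4096 Dec  7 14:04 .
drwxr-xr-x 23 root  root  4096 Dec  7 14:04 ..
drwxr-xr-x  2 agent agent 4096 Dec  7 14:04 pics
{'time': 0.0, 'joint_pos': array([ 1.16994847e+00,  5.33665809e-02,  1.61433642e+00, -4.43307668e-06,
        1.47596308e+00, -1.19048429e-01]), 'joint_vel': array([-1.16615615e-03, -9.97353828e-04, -6.61798881e-04, -1.24446927e-05,
        9.27516968e-04, -1.51251970e-04]), 'joint_efforts': array([ 8.08395816e-05, -3.93686843e+01, -3.70175350e+01, -1.16776023e-04,
        7.01686396e-03,  1.46847253e-05]), 'tool_pos': array([0.17355557, 0.59968485, 0.19393172]), 'tool_rot': array([-2.64334972e-04,  1.40433685e-01,  9.90089544e-01, -1.00245151e-03]), 'contact_force': array([ 0.13382024, -0.49211119,  0.11317124]), 'ft_torque': array([-0.00284576, -0.0171427 , -0.03680999]), 'gripper_width': 0.999101039527668}
side [[466.72300965   0.         277.30208522]
 [  0.         466.72300965 204.55016999]
 [  0.           0.           1.        ]] [-0.01608983  0.          0.          0.          0.        ] [ 2.14001821 -0.44128115  0.20338949
[... 790 characters left out ...]

 [  0.         392.15623434 216.01054903]
 [  0.           0.           1.        ]] [-0.08856344  0.          0.          0.          0.        ] [ 2.18282888 -2.14886427  0.18011336] [-0.07611638  0.53006496  1.02769893]
magazine [(0.93, [335, 187, 140, 35])]
pusher [(0.65, [361, 184, 51, 20])]
pusher_handle [(0.78, [359, 186, 51, 21])]
ledge [(0.84, [336, 189, 145, 37])]
housingA [(0.91, [305, 256, 27, 41]), (0.78, [326, 313, 44, 42]), (0.75, [252, 286, 45, 37]), (0.6, [425, 234, 47, 47]), (0.22, [335, 188, 143, 37])]
weight [(0.69, [271, 131, 15, 20])]
lens_cap [(0.61, [367, 279, 28, 28])]
mouse [(0.57, [106, 172, 36, 37]), (0.45, [274, 133, 15, 24])]
plate1 [(0.62, [318, 183, 33, 12])]
```

Run:
```python
import cv2
for c in ("side","top"):
    im=cv2.imread(f"pics/{c}0.png"); cv2.imwrite(f"pics/{c}0b.png",cv2.resize(im,(800,600),interpolation=cv2.INTER_CUBIC))
```

```text
(no output)
```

View pics/side0b.png

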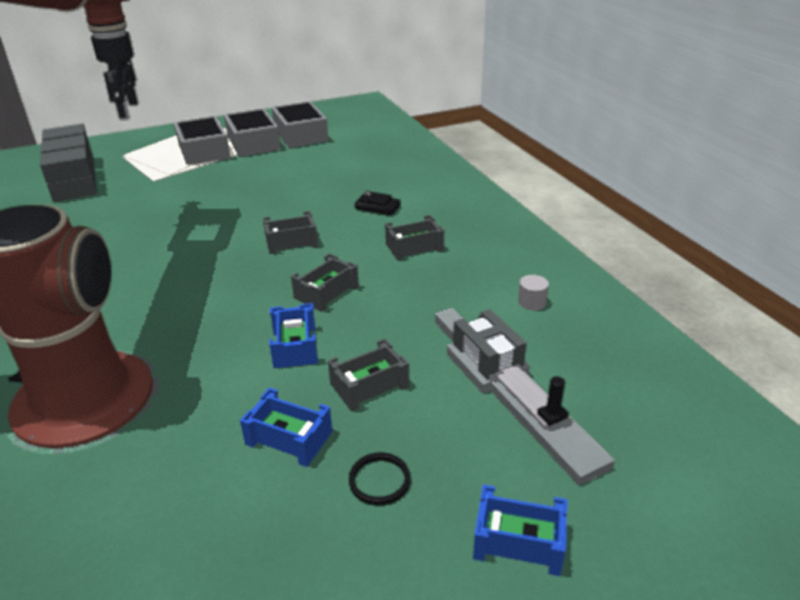

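View pics/top0b.png

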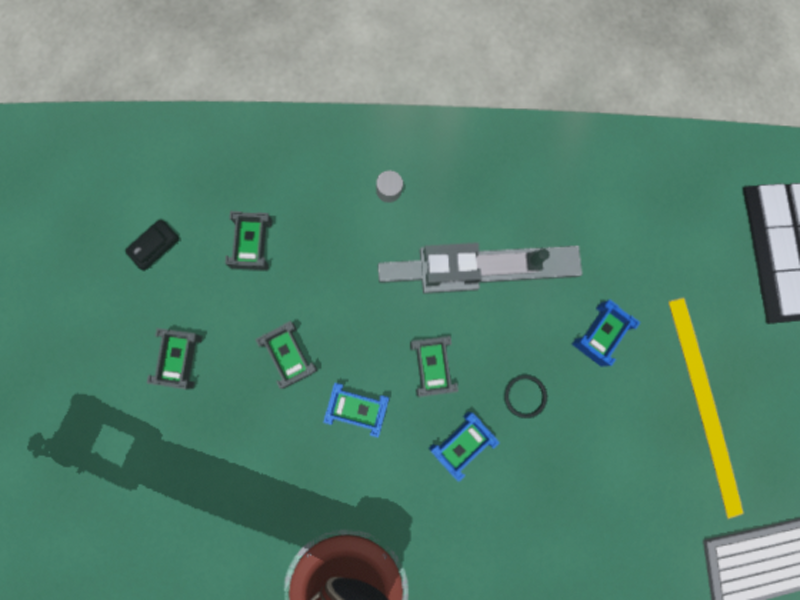

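The scene has four dark housings. In the top view (560-px scale) they are near (174,169), (122,251), (201,248) and (304,256). The look-alikes are three blue ones near (250,286), (326,312) and (425,233), plus grey bins and a dark block at the back edge. I'll check with close crops.

Run:
```python
import cv2, numpy as np
from plant import eyes
t=cv2.imread("pics/top0.png"); s=cv2.imread("pics/side0.png")
def crop(im,c,w=30,k=6):
    x,y=c; return cv2.resize(im[y-w:y+w,x-w:x+w],None,fx=k,fy=k,interpolation=cv2.INTER_NEAREST)
a=np.hstack([crop(t,c,24,8)[:, :] for c in [(174,169),(122,251)]]); 
b=np.hstack([crop(t,c,24,8) for c in [(201,248),(304,256)]])
cv2.imwrite("pics/crop_top.png",cv2.resize(np.vstack([a,b]),(768,600) if 0 else (600,600)))
a=np.hstack([crop(s,c,30,6) for c in [(203,162),(290,166)]]); 
b=np.hstack([crop(s,c,30,6) for c in [(228,197),(258,262)]])
cv2.imwrite("pics/crop_side.png",cv2.resize(np.vstack([a,b]),(600,600)))
for c in("side","top"):
  eyes.grab_frame(c)
  for n in ["seatA","housingA","ledge","stack_floor","pusher_handle","magazine","plate1"]:
    print(c,n,[(round(d["p"],2),[round(x,1) for x in d["uv"]]) for d in eyes.pinpoint(n,c)])
```

```text
side seatA [(0.98, [197.2, 288.0]), (0.91, [257.3, 251.1]), (0.72, [365.1, 360.2]), (0.71, [206.4, 225.8]), (0.34, [339.9, 239.1])]
side housingA [(0.92, [362.3, 379.9]), (0.72, [206.9, 245.6]), (0.64, [199.9, 305.8]), (0.56, [258.3, 267.6])]
side ledge [(0.82, [322.9, 230.3])]
side stack_floor [(0.68, [340.2, 253.6]), (0.6, [342.5, 249.6]), (0.3, [265.7, 148.0])]
side pusher_handle [(0.56, [385.1, 270.8])]
side magazine [(0.97, [341.1, 253.2]), (0.34, [370.1, 214.5])]
side plate1 [(0.66, [343.2, 235.9]), (0.52, [345.0, 247.0]), (0.51, [339.8, 240.3]), (0.51, [339.9, 238.5]), (0.44, [340.9, 243.0])]
top seatA [(0.89, [427.1, 234.2]), (0.66, [245.4, 287.3]), (0.6, [307.2, 255.6]), (0.46, [201.1, 245.8])]
top housingA [(0.94, [321.7, 313.2]), (0.83, [250.9, 286.3]), (0.63, [303.1, 258.1]), (0.6, [420.8, 235.3]), (0.52, [175.5, 169.4])]
top ledge [(0.87, [281.9, 187.2])]
top stack_floor [(0.92, [313.8, 189.0])]
top pusher_handle [(0.92, [377.6, 176.5])]
top magazine [(0.79, [316.3, 190.0])]
top plate1 [(0.81, [313.4, 182.4]), (0.47, [118.3, 247.9]), (0.38, [124.2, 249.5])]
```

View pics/crop_top.png

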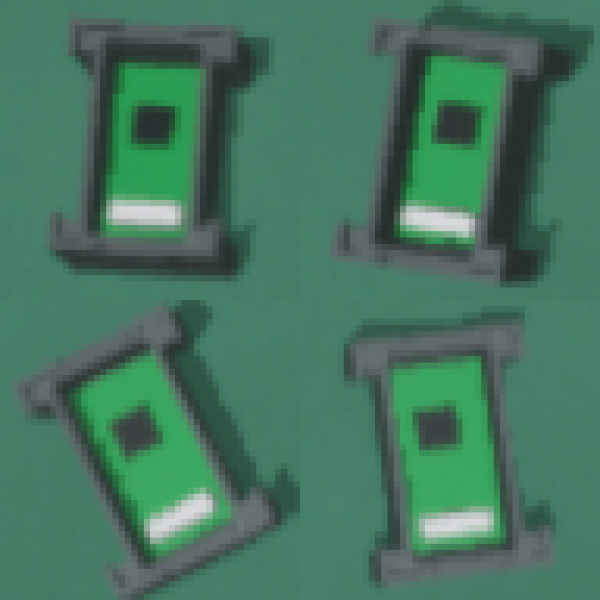

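View pics/crop_side.png

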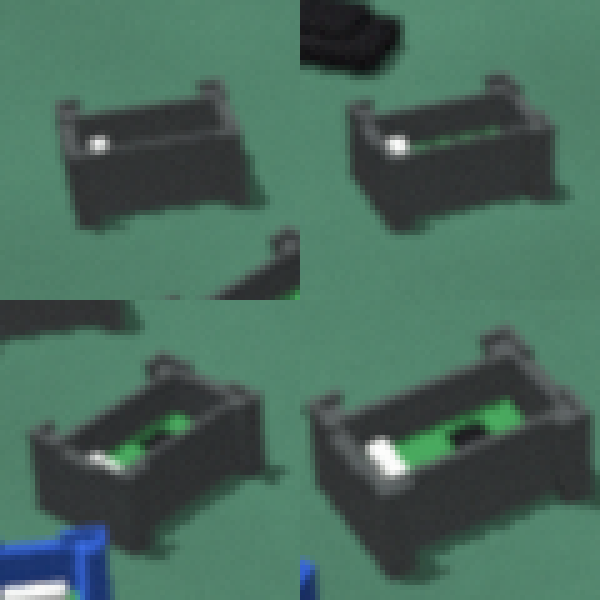

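Close crops confirm that all four dark housings are open, each with a green board inside. So 4 plates are needed and 1 stays. Next I'll fit their poses and the magazine's by model projection in both views.

```bash
cat > h.py <<'E'
import numpy as np, cv2
from scipy.optimize import minimize
from plant import monitor, eyes, manip
def grab(c,save=None):
    f=eyes.grab_frame(c)
    if save: cv2.imwrite(f"pics/{save}.png",f["pixels"][:,:,::-1])
    return f
def proj(f,P):
    return cv2.projectPoints(np.asarray(P,float).reshape(-1,1,3),f["rvec"],f["tvec"],f["mtx"],np.array(f["dist"]))[0].reshape(-1,2)
def ray(f,uv):
    R=cv2.Rodrigues(f["rvec"])[0]; n=cv2.undistortPoints(np.array([[uv]],float),f["mtx"],np.array(f["dist"]))[0,0]
    return -R.T@f["tvec"], R.T@np.array([n[0],n[1],1.])
def atz(f,uv,z):
    o,d=ray(f,uv); return o+d*(z-o[2])/d[2]
def tri(fs,uvs):
    A=np.zeros((3,3));b=np.zeros(3)
    for f,u in zip(fs,uvs):
        o,d=ray(f,u); d/=np.linalg.norm(d); M=np.eye(3)-np.outer(d,d); A+=M;b+=M@o
    p=np.linalg.solve(A,b); return p,[np.linalg.norm(proj(f,p)[0]-u) for f,u in zip(fs,uvs)]
def box(x0,x1,y0,y1,z0,z1): return np.array([[x,y,z] for x in(x0,x1) for y in(y0,y1) for z in(z0,z1)])/1000
HOUS=[box(36,52,-37,37,0,45),box(-52,-36,-37,37,0,45),box(-52,52,-26,26,0,45)]
for sx in(1,-1):
    for sy in(1,-1):
        # L lug outside 96x66 space, legs 16 mm
        HOUS.append(box(*sorted((48*sx,52*sx)),*sorted((sy*23,37*sy)),45,50))
        HOUS.append(box(*sorted((36*sx,52*sx)),*sorted((sy*33,37*sy)),45,50))
MAG=[box(-55,55,-45,45,0,22),box(-50.5,50.5,-35,35,22,70),box(-265,-50,-30,30,0,22),box(50,140,-18,18,0,22)]
PLATE=[box(-45,45,-30,30,-4,4)]
SS=4
def render(f,parts,p,win):
    x,y,yaw=p[:3]; z=p[3] if len(p)>3 else 0
    c,s=np.cos(yaw),np.sin(yaw); R=np.array([[c,-s,0],[s,c,0],[0,0,1]])
    u0,v0,w,h=win; im=np.zeros((h*SS,w*SS),np.uint8)
    for b in parts:
        q=proj(f,b@R.T+[x,y,z]); q=(q-[u0,v0]+0.5)*SS-0.5
        hull=cv2.convexHull(q.astype(np.float32)).reshape(-1,2)
        cv2.fillConvexPoly(im,np.round(hull*16).astype(np.int32),255,cv2.LINE_8,4)
    return cv2.resize(im,(w,h),interpolation=cv2.INTER_AREA).astype(float)/255
def greymask(f,win,k=0.12,fill=True):
    u0,v0,w,h=win; a=f["pixels"][v0:v0+h,u0:u0+w].astype(float)
    a=cv2.GaussianBlur(a,(0,0),0.5)
    g=(a[...,1]-(a[...,0]+a[...,2])/2)/(a.sum(2)+20)
    return g
def hmask(f,win,center,fill=True):
    g=greymask(f,win); m=(g<0.055).astype(np.uint8)
    # component nearest to centre
    n,l,st,ce=cv2.connectedComponentsWithStats(m,connectivity=4)
    best=None
    for i in range(1,n):
        if st[i,4]<60: continue
        d=np.hypot(*(ce[i]-[center[0]-win[0],center[1]-win[1]]))
        if best is None or d<best[0]: best=(d,i)
    m=(l==best[1]).astype(np.uint8)
    if fill:
        cs,_=cv2.findContours(m,cv2.RETR_EXTERNAL,cv2.CHAIN_APPROX_NONE); m2=np.zeros_like(m); cv2.drawContours(m2,cs,-1,1,-1); m=m2
    return m
def fit(fs,parts,p0,masks,wins,dofs=3,iters=2):
    ms=[cv2.GaussianBlur(m.astype(float),(0,0),0.8) for m in masks]
    sc=np.array([1,1,5,1][:len(p0)])/1000.*1
    def cost(q):
        p=np.array(p0)+np.concatenate([q,np.zeros(len(p0)-len(q))])*np.array([.001,.001,.01,.001][:len(p0)])
        return sum(((cv2.GaussianBlur(render(f,parts,p,w),(0,0),0.8)-m)**2).sum()/max(m.sum(),1) for f,m,w in zip(fs,ms,wins))
    q=np.zeros(dofs)
    for st in (6,3,1)[:3]:
        sim=np.vstack([q]+[q+st*np.eye(dofs)[i] for i in range(dofs)])
        r=minimize(cost,q,method="Nelder-Mead",options=dict(initial_simplex=sim,xatol=0.02,fatol=1e-5,maxiter=200)); q=r.x
    return np.array(p0)+np.concatenate([q,np.zeros(len(p0)-len(q))])*np.array([.001,.001,.01,.001][:len(p0)]),r.fun
E
python3 - <<'E'
from h import *
t=grab("top"); s=grab("side")
for f,n in((t,"top"),(s,"side")): print(n,"cam",ray(f,(280,210))[0].round(3))
st=tri([t,s],[(313.8,189),(340.2,253.6)]);print("stack_floor",st)
print("handle",tri([t,s],[(377.6,176.5),(385.1,270.8)]))
print("ledge",tri([t,s],[(281.9,187.2),(322.9,230.3)]))
C={"H1":((174,169),(290,166)),"H2":((122,251),(203,162)),"H3":((201,248),(228,197)),"H4":((304,256),(258,262))}
for k,(a,b) in C.items():
    p=atz(t,a,0.025); q=atz(s,b,.025); print(k,p.round(3),q.round(3))
E
```

```text
top cam [ 0.388 -0.036  1.091]
side cam [ 0.176 -0.908  0.726]
stack_floor (array([ 0.6161833 , -0.19388686,  0.00811789]), [np.float64(0.6185672780004885), np.float64(0.7516007550424922)])
handle (array([ 0.63215011, -0.35225382,  0.0843736 ]), [np.float64(1.722045058535162), np.float64(2.313264621767423)])
ledge (array([ 0.61820655, -0.10294868,  0.01179249]), [np.float64(0.4457093503717298), np.float64(0.506308632591136)])
H1 [0.66  0.2   0.025] [0.665 0.2   0.025]
H2 [0.43  0.331 0.025] [0.434 0.333 0.025]
H3 [0.442 0.116 0.025] [0.445 0.117 0.025]
H4 [ 0.425 -0.164  0.025] [ 0.426 -0.161  0.025]
```

Run:
```python
import cv2, numpy as np
t=cv2.imread("pics/top0.png"); s=cv2.imread("pics/side0.png")
cv2.imwrite("pics/m1.png",cv2.resize(t[160:216,260:412],None,fx=5,fy=5,interpolation=cv2.INTER_NEAREST))
cv2.imwrite("pics/m2.png",cv2.resize(s[210:342,300:436],None,fx=4.5,fy=4.5,interpolation=cv2.INTER_NEAREST))
```

```text
(no output)
```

View pics/m1.png

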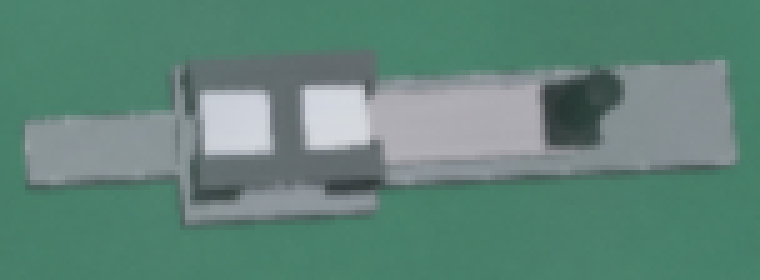

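View pics/m2.png

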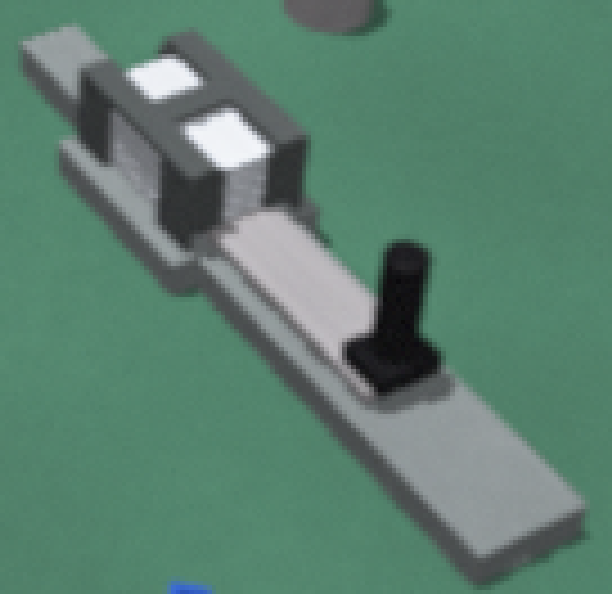

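```bash
cat >> h.py <<'E'
import math
th=np.linspace(0,2*np.pi,16,endpoint=False)
def cyl(x,y,r,z0,z1): return np.array([[x+r*np.cos(a),y+r*np.sin(a),z] for a in th for z in(z0,z1)])/1000
MAGH=MAG+[cyl(-165.5,0,11,40,98),box(-185,-146,-18,18,22,40)]
def overlay(f,parts,p,win,k,name,extra=None):
    u0,v0,w,h=win; im=cv2.resize(f["pixels"][v0:v0+h,u0:u0+w,::-1],None,fx=k,fy=k,interpolation=cv2.INTER_NEAREST)
    r=render(f,parts,p,win); r=cv2.resize(r,None,fx=k,fy=k,interpolation=cv2.INTER_LINEAR)
    cs,_=cv2.findContours((r>0.5).astype(np.uint8),cv2.RETR_LIST,cv2.CHAIN_APPROX_NONE)
    cv2.drawContours(im,cs,-1,(0,0,255),1)
    return im
def win_of(f,parts,p,m=7):
    x,y,yaw=p[:3]; c,s=np.cos(yaw),np.sin(yaw); R=np.array([[c,-s,0],[s,c,0],[0,0,1]])
    q=proj(f,np.vstack(parts)@R.T+[x,y,p[3] if len(p)>3 else 0]); a=np.maximum(np.floor(q.min(0)-m),0).astype(int); b=np.minimum(np.ceil(q.max(0)+m),[560,420]).astype(int)
    return (int(a[0]),int(a[1]),int(b[0]-a[0]),int(b[1]-a[1]))
def fitobj(fs,parts,p0,fill=True,dofs=3):
    wins=[win_of(f,parts,p0) for f in fs]
    ms=[hmask(f,w,proj(f,[p0[0],p0[1],0.025])[0],fill) for f,w in zip(fs,wins)]
    p,c=fit(fs,parts,p0,ms,wins,dofs)
    return p,c,wins
E
cat > all.py <<'E'
from h import *
import sys
t=grab("top"); s=grab("side")
P0={"H1":(.662,.2,1.6),"H2":(.432,.332,1.45),"H3":(.443,.116,2.05),"H4":(.4255,-.163,1.66)}
rows=[]
for k,p0 in P0.items():
    o=[]
    for fs in ([t,s],[t],[s]):
        p,c,w=fitobj(fs,HOUS,p0)
        if len(fs)==2: ims=[cv2.resize(overlay(f,HOUS,p,ww,6,""),(280,280)) for f,ww in zip(fs,w)]; rows.append(np.vstack(ims))
        o.append((p.round(4),round(c,3)))
    print(k,*o)
p0=(.618,-.19,np.pi/2+.03)
o=[]
for fs in ([t,s],[t],[s]):
    p,c,w=fitobj(fs,MAGH,p0)
    if len(fs)==2:
        cv2.imwrite("pics/ovm1.png",overlay(t,MAGH,p,w[0],4,"")); cv2.imwrite("pics/ovm2.png",overlay(s,MAGH,p,w[1],4,""))
    o.append((p.round(4),round(c,3)))
print("MAG",*o)
cv2.imwrite("pics/ovh.png",cv2.resize(np.hstack(rows),(800,400)))
E
python3 all.py
```

```text
H1 (array([0.6638, 0.2007, 3.0985]), np.float64(0.067)) (array([0.6632, 0.2006, 3.1028]), np.float64(0.039)) (array([0.6652, 0.202 , 3.0816]), np.float64(0.021))
H2 (array([0.4316, 0.3318, 3.0075]), np.float64(0.064)) (array([ 0.4306,  0.3316, -0.1188]), np.float64(0.033)) (array([0.4331, 0.3396, 1.8959]), np.float64(0.326))
H3 (array([0.4422, 0.1179, 3.6401]), np.float64(0.228)) (array([0.4735, 0.1119, 2.36  ]), np.float64(0.725)) (array([0.4432, 0.1185, 3.6433]), np.float64(0.204))
H4 (array([ 0.4282, -0.1354,  1.8509]), np.float64(1.369)) (array([ 0.4245, -0.1614,  0.1385]), np.float64(0.019)) (array([ 0.427 , -0.1579,  3.2725]), np.float64(0.014))
MAG (array([ 0.6192, -0.1927,  1.6532]), np.float64(0.041)) (array([ 0.6184, -0.1935,  1.6504]), np.float64(0.007)) (array([ 0.6213, -0.191 ,  1.6484]), np.float64(0.021))
```

```bash
sed -i 's/^P0=.*/P0={"H1":(.663,.2005,-.043),"H2":(.4316,.3318,-.13),"H3":(.4425,.117,.48),"H4":(.4255,-.161,.135)}/; s/^p0=(.618.*/p0=(.619,-.193,1.651)/' all.py; python3 all.py
```

```text
H1 (array([ 0.6644,  0.2011, -0.0507]), np.float64(0.067)) (array([ 0.6633,  0.2006, -0.0369]), np.float64(0.04)) (array([ 0.6651,  0.2027, -0.0783]), np.float64(0.02))
H2 (array([ 0.4317,  0.3317, -0.1339]), np.float64(0.063)) (array([ 0.4306,  0.3314, -0.1222]), np.float64(0.032)) (array([ 0.4331,  0.3329, -0.1487]), np.float64(0.02))
H3 (array([0.4422, 0.1177, 0.4941]), np.float64(0.232)) (array([0.4417, 0.1178, 0.5092]), np.float64(0.019)) (array([0.4433, 0.1192, 0.4924]), np.float64(0.21))
H4 (array([ 0.4254, -0.1605,  0.1354]), np.float64(0.053)) (array([ 0.4245, -0.1614,  0.1368]), np.float64(0.018)) (array([ 0.4269, -0.158 ,  0.1254]), np.float64(0.015))
MAG (array([ 0.6193, -0.1919,  1.6528]), np.float64(0.041)) (array([ 0.6184, -0.1936,  1.651 ]), np.float64(0.007)) (array([ 0.6215, -0.1903,  1.6457]), np.float64(0.021))
```

View pics/ovh.png

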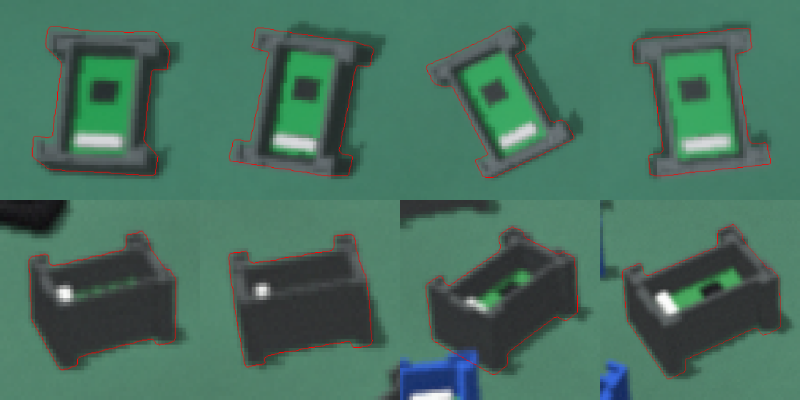

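View pics/ovm1.png

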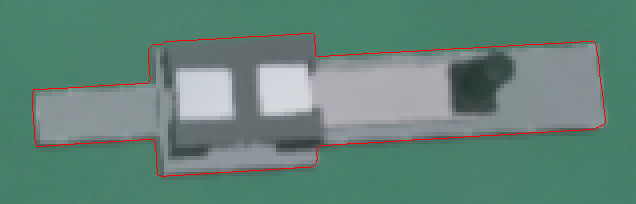

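View pics/ovm2.png

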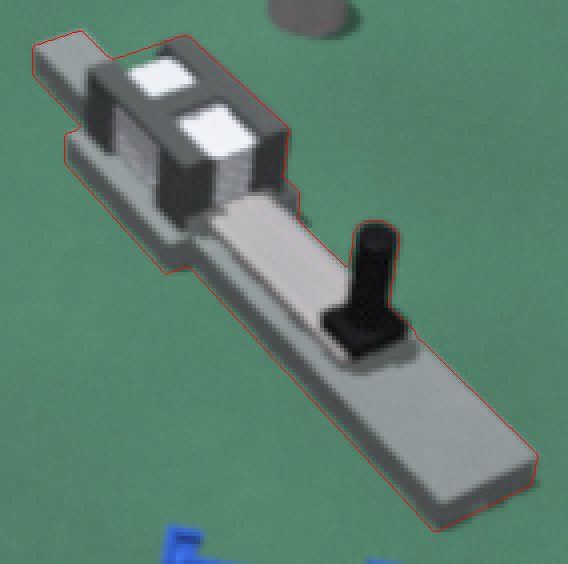

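```bash
cat > go.py <<'E'
# usage: go.py x y z jawdeg  -> numbers for step_arm
import sys, numpy as np
from plant import monitor
from scipy.spatial.transform import Rotation as Ro
s=monitor.state(); q=s["tool_rot"]; R=Ro.from_quat([q[1],q[2],q[3],q[0]]).as_matrix()
jaw=np.degrees(np.arctan2(R[1,1],R[0,1])); tilt=np.degrees(np.arccos(-R[2,2]))
print("t",round(s["time"],2),"tcp",s["tool_pos"].round(4),"jaw",round(jaw,2),"tilt",round(tilt,2),"tz",R[:,2].round(4),"F",s["contact_force"].round(1),"w",round(s["gripper_width"],3),"j",s["joint_pos"].round(2))
a=[float(v) for v in sys.argv[1:]]
if len(a)>=3:
    d=np.array(a[:3])-s["tool_pos"]; print("shift",(d/0.5).round(3),"rows",round(np.linalg.norm(d)/0.05,1))
    if len(a)>3:
        t=(a[3]-jaw+90)%180-90
        Rt=Ro.from_matrix(R); 
        # desired: straight down with jaw angle
        ja=np.radians(jaw+t); yv=np.array([np.cos(ja),np.sin(ja),0]); zv=np.array([0,0,-1.]); xv=np.cross(yv,zv)
        Rd=Ro.from_matrix(np.column_stack([xv,yv,zv])); rv=(Rd*Rt.inv()).as_rotvec()
        print("turn",(rv/1.5).round(4),"deg",round(t,2), "alt az deg",round(t-180*np.sign(t),1),"rows",round(abs(t)/8.59,1))
E
python3 go.py 0.633 -0.357 0.195 4.7
```

```text
t 2.1 tcp [0.1738 0.6003 0.1952] jaw 73.85 tilt 0.0 tz [ 0.  0. -1.] F [-0.5  0.3  1.2] w 1.002 j [ 1.17  0.05  1.61 -0.    1.48 -0.12]
shift [ 0.918 -1.915 -0.   ] rows 21.2
turn [-0.      0.     -0.8046] deg -69.15 alt az deg 110.8 rows 8.1
```

>>> step_arm:
  motion:
    - [0.46,-0.96,0.0,0,0,-0.4,0]
    - [0.46,-0.96,0.0,0,0,-0.4,0]
    - [0.46,-0.96,0.0,0,0,-0.4,0]
    - [0.46,-0.96,0.0,0,0,-0.4,0]
    - [0.46,-0.96,0.0,0,0,-0.4,0]
    - [0.46,-0.96,0.0,0,0,-0.4,0]
    - [0.46,-0.96,0.0,0,0,-0.4,0]
    - [0.46,-0.96,0.0,0,0,-0.4,0]
    - [0.46,-0.96,0.0,0,0,-0.4,0]
    - [0.46,-0.96,0.0,0,0,-0.4,0]

```text
time: 3.1
tool_pos: [0.3904, 0.1476, 0.1957]
tool_rot: [0.001, 0.427, 0.904, 0.001]
contact_force: [1.4, 0.3, -0.5]
gripper_width: 1.0
```

```bash
python3 go.py 0.633 -0.357 0.195 4.7
```

```text
t 3.1 tcp [0.3904 0.1476 0.1957] jaw 39.49 tilt 0.1 tz [ 1.7e-03  4.0e-04 -1.0e+00] F [ 1.4  0.3 -0.5] w 1.0 j [ 0.18 -0.48  2.07  0.    1.56 -0.51]
shift [ 4.850e-01 -1.009e+00 -1.000e-03] rows 11.2
turn [ 1.000e-04  1.200e-03 -4.048e-01] deg -34.79 alt az deg 145.2 rows 4.0
```

>>> step_arm:
  motion:
    - [0.485,-1.0,0.0,0,0,-0.405,0]
    - [0.485,-1.0,0.0,0,0,-0.405,0]
    - [0.485,-1.0,0.0,0,0,-0.405,0]
    - [0.485,-1.0,0.0,0,0,-0.405,0]
    - [0.485,-1.0,0.0,0,0,-0.405,0]
    - [0.485,-1.0,0.0,0,0,-0.405,0]
    - [0.485,-1.0,0.0,0,0,-0.405,0]
    - [0.485,-1.0,0.0,0,0,-0.405,0]
    - [0.485,-1.0,0.0,0,0,-0.405,0]
    - [0.485,-1.0,0.0,0,0,-0.405,0]

```text
time: 4.1
tool_pos: [0.6087, -0.3025, 0.1951]
tool_rot: [0.0, 0.678, 0.735, 0.0]
contact_force: [-0.5, 0.5, -0.6]
gripper_width: 0.997
```

```bash
python3 go.py 0.633 -0.357 0.195 4.7
```

```text
t 4.1 tcp [ 0.6087 -0.3025  0.1951] jaw 4.65 tilt 0.01 tz [ 2.e-04  1.e-04 -1.e+00] F [-0.5  0.5 -0.6] w 0.997 j [-0.57  0.18  1.48  0.    1.49 -0.65]
shift [ 0.049 -0.109 -0.   ] rows 1.2
turn [-0.      0.0001  0.0006] deg 0.05 alt az deg -179.9 rows 0.0
```

>>> step_arm:
  motion:
    - [0.049,-0.109,0.0,0,0,0,0]
    - [0.049,-0.109,0.0,0,0,0,0]
    - [0.049,-0.109,-0.13,0,0,0,0]
    - [0.049,-0.109,-0.13,0,0,0,0]

```text
time: 4.5
tool_pos: [0.6301, -0.3534, 0.1247]
tool_rot: [-0.004, 0.678, 0.735, -0.0]
contact_force: [-0.3, 0.7, -1.5]
gripper_width: 0.998
```

```bash
python3 go.py 0.633 -0.357 0.064 4.7
python3 - <<'E'
from h import *
t=grab("top"); s=grab("side")
k=5
a=cv2.resize(t["pixels"][140:210,330:430,::-1],None,fx=4,fy=4,interpolation=cv2.INTER_NEAREST)
b=cv2.resize(s["pixels"][170:330,330:430,::-1],None,fx=3.5,fy=3.5,interpolation=cv2.INTER_NEAREST)
c=np.zeros((600,760,3),np.uint8); c[:a.shape[0],:a.shape[1]]=a; c[:b.shape[0],405:405+b.shape[1]]=b
cv2.imwrite("pics/g1.png",c)
E
```

```text
t 4.5 tcp [ 0.6301 -0.3534  0.1247] jaw 4.65 tilt 0.47 tz [-0.0065  0.0049 -1.    ] F [-0.3  0.7 -1.5] w 0.998 j [-0.61  0.33  1.42  0.    1.4  -0.7 ]
shift [ 0.006 -0.007 -0.121] rows 1.2
turn [-0.0032 -0.0044  0.0006] deg 0.05 alt az deg -179.9 rows 0.0
```

View pics/g1.png

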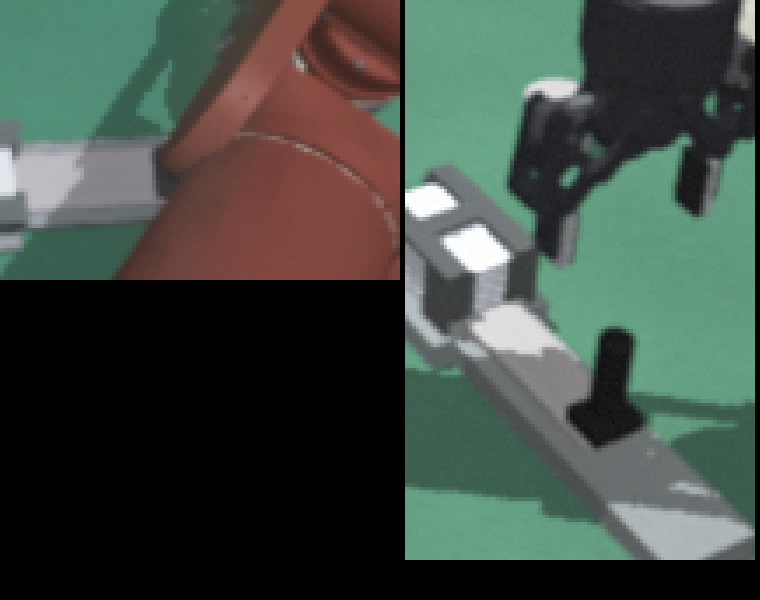

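```bash
python3 - <<'E'
from h import *
s=grab("side"); st=monitor.state(); p=st["tool_pos"]; print(p)
j=np.radians(4.7); e=np.array([np.cos(j),np.sin(j),0])
for dz in (0,.013):
  for sgn in(-1,0,1):
    q=proj(s,p+[0,0,dz]+sgn*.0425*e)[0]; print(dz,sgn,q.round(1),((q-[330,170])*3.5+[405,0]).round(0))
q=proj(s,[.6327,-.357,.098])[0];print("post top",((q-[330,170])*3.5+[405,0]).round(0))
cv2.imwrite("pics/g2.png",cv2.resize(s["pixels"][170:330,330:430,::-1],None,fx=3.5,fy=3.5,interpolation=cv2.INTER_NEAREST))
E
python3 go.py 0.633 -0.357 0.064 4.7
```

```text
[ 0.63136218 -0.35337491  0.12836825]
0 -1 [372.1 260.9] [552. 318.]
0 0 [389.9 253.8] [615. 293.]
0 1 [407.1 247. ] [675. 270.]
0.013 -1 [372.8 255.7] [555. 300.]
0.013 0 [390.7 248.7] [618. 275.]
0.013 1 [408.  241.9] [678. 252.]
post top [614. 338.]
t 4.65 tcp [ 0.6314 -0.3534  0.1284] jaw 4.71 tilt 0.25 tz [-0.0035  0.0025 -1.    ] F [-0.1 -0.3  0.6] w 0.998 j [-0.61  0.33  1.42  0.    1.4  -0.7 ]
shift [ 0.003 -0.007 -0.129] rows 1.3
turn [-0.0017 -0.0023 -0.0001] deg -0.01 alt az deg 180.0 rows 0.0
```

View pics/g2.png

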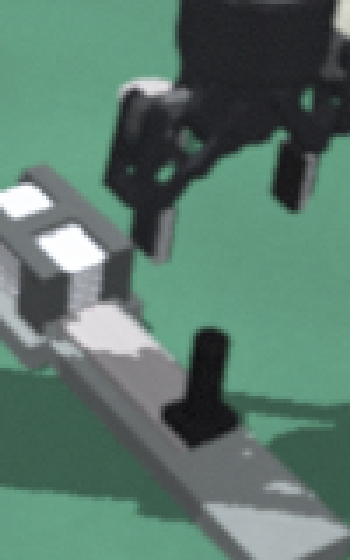

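Run:
```python
from h import *
s=grab("side",None)
for p in ([.174,.6,.195],[.174,.6,.208],[.174,.6,.245],[.174,.6,.268]): print(p,proj(s,p)[0].round(1))
im=cv2.imread("pics/side0.png"); cv2.imwrite("pics/g3.png",cv2.resize(im[0:110,30:140],None,fx=5,fy=5,interpolation=cv2.INTER_NEAREST))
print(monitor.state()["tool_pos"])
```

```text
[0.174, 0.6, 0.195] [93.8 93.3]
[0.174, 0.6, 0.208] [92.8 89.3]
[0.174, 0.6, 0.245] [89.8 77.7]
[0.174, 0.6, 0.268] [88.  70.3]
[ 0.63257527 -0.35421866  0.13089255]
```

View pics/g3.png

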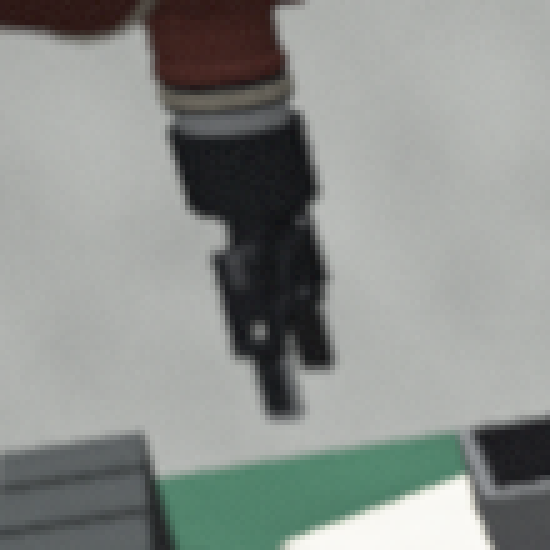

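>>> step_arm:
  motion:
    - [0,0,0.02,0,0,0,255]
    - [0,0,0.02,0,0,0,255]
    - [0,0,0.02,0,0,0,255]
    - [0,0,0.02,0,0,0,255]
    - [0,0,0.02,0,0,0,255]
    - [0,0,0.02,0,0,0,255]

```text
time: 5.3
tool_pos: [0.6324, -0.3548, 0.1399]
tool_rot: [-0.0, 0.678, 0.735, -0.0]
contact_force: [0.0, -1.1, 0.0]
gripper_width: 0.006
```

Run:
```python
from h import *
s=grab("side"); st=monitor.state(); p=st["tool_pos"]; print(p,st["gripper_width"])
for dz in (0,.019,.05,.073): print(dz,((proj(s,p+[0,0,dz])[0]-[330,150])*5).round())
cv2.imwrite("pics/g4.png",cv2.resize(s["pixels"][150:270,330:440,::-1],None,fx=5,fy=5,interpolation=cv2.INTER_NEAREST))
```

```text
[ 0.63236643 -0.35488486  0.13986951] 0.001722490895218087
0 [308. 498.]
0.019 [314. 460.]
0.05 [324. 395.]
0.073 [331. 346.]
```

View pics/g4.png

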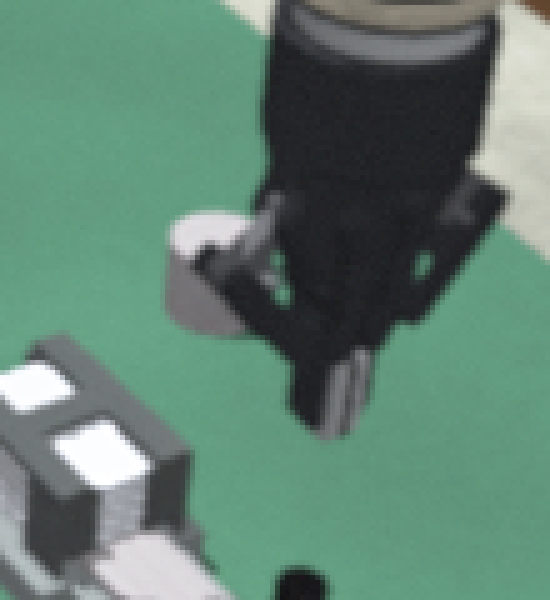

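>>> step_arm:
  motion:
    - [0,0,0.02,0,0,0,0]
    - [0,0,0.02,0,0,0,0]
    - [0,0,0.02,0,0,0,0]
    - [0,0,0.02,0,0,0,0]
    - [0,0,0.0,0,0,0,0]
    - [0.0,-0.004,-0.15,0,0,0,0]
    - [0.0,-0.004,-0.15,0,0,0,0]
    - [0.0,-0.004,-0.15,0,0,0,0]

```text
time: 6.15
tool_pos: [0.6285, -0.3543, 0.0576]
tool_rot: [-0.006, 0.678, 0.735, -0.001]
contact_force: [-0.3, 0.2, -0.9]
gripper_width: 0.999
```

Run:
```python
from h import *
s=grab("side"); st=monitor.state(); p=st["tool_pos"]; print(p,st["gripper_width"],st["contact_force"])
for dz in (0,.019,.05,.073): print(dz,((proj(s,p+[0,0,dz])[0]-[330,170])*5).round())
cv2.imwrite("pics/g5.png",cv2.resize(s["pixels"][170:290,330:440,::-1],None,fx=5,fy=5,interpolation=cv2.INTER_NEAREST))
```

```text
[ 0.63044382 -0.35549313  0.06127952] 0.9994570861651707 [-0.02504853 -0.10695701 -0.95412551]
0 [281. 549.]
0.019 [286. 515.]
0.05 [296. 456.]
0.073 [303. 411.]
```

View pics/g5.png

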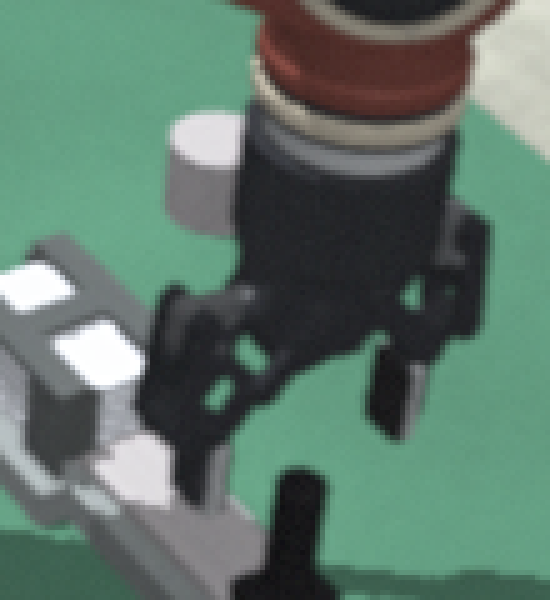

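```bash
python3 go.py 0.632 -0.357 0.030 4.7
```

```text
t 6.2 tcp [ 0.6304 -0.3555  0.0613] jaw 4.66 tilt 0.38 tz [-0.0054  0.0039 -1.    ] F [-0.  -0.1 -1. ] w 0.999 j [-0.62  0.39  1.46  0.    1.31 -0.7 ]
shift [ 0.003 -0.003 -0.063] rows 0.6
turn [-0.0026 -0.0036  0.0004] deg 0.04 alt az deg -180.0 rows 0.0
```

>>> step_arm:
  motion:
    - [0.0,0,-0.06,0,0,0,0]
    - [0.0,0,-0.06,0,0,0,0]
    - [0.0,0,-0.06,0,0,0,0]
    - [0.0,0,-0.06,0,0,0,0]

```text
time: 6.6
tool_pos: [0.6338, -0.3578, 0.0379]
tool_rot: [0.002, 0.678, 0.735, 0.0]
contact_force: [-0.5, 0.3, -0.3]
gripper_width: 0.999
```

```bash
python3 go.py 0.632 -0.357 0.030 4.7
python3 - <<'E'
from h import *
s=grab("side")
cv2.imwrite("pics/g6.png",cv2.resize(s["pixels"][170:290,330:440,::-1],None,fx=5,fy=5,interpolation=cv2.INTER_NEAREST))
E
```

```text
t 6.6 tcp [ 0.6338 -0.3578  0.0379] jaw 4.68 tilt 0.2 tz [ 0.0029 -0.0021 -1.    ] F [-0.5  0.3 -0.3] w 0.999 j [-0.62  0.41  1.47 -0.    1.26 -0.7 ]
shift [-0.004  0.002 -0.016] rows 0.2
turn [0.0014 0.0019 0.0003] deg 0.02 alt az deg -180.0 rows 0.0
```

View pics/g6.png

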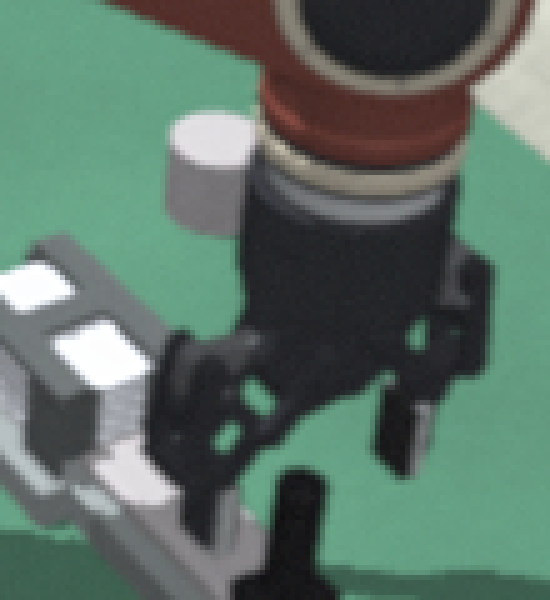

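The picture shows the open finger tips about 47 mm above the reported TCP (shut, about 34 mm). The same offset shows at both arm poses, so I'll treat the tool as about 34 mm shorter than stated and verify by grasp. Closing on the post, which is at about (390,278) in the side view.

>>> step_arm:
  motion:
    - [0,0,-0.004,0,0,0,255]
    - [0,0,-0.004,0,0,0,255]
    - [0,0,-0.004,0,0,0,255]
    - [0,0,-0.004,0,0,0,255]
    - [0,0,-0.004,0,0,0,255]
    - [0,0,-0.004,0,0,0,255]

```text
time: 7.25
tool_pos: [0.6334, -0.3569, 0.0336]
tool_rot: [0.001, 0.678, 0.735, 0.001]
contact_force: [3.8, 0.8, -0.6]
gripper_width: 0.237
```

```bash
python3 go.py 0.632 -0.357 0.034 4.7
python3 - <<'E'
from h import *
s=grab("side")
cv2.imwrite("pics/g7.png",cv2.resize(s["pixels"][170:290,330:440,::-1],None,fx=5,fy=5,interpolation=cv2.INTER_NEAREST))
E
```

```text
t 7.25 tcp [ 0.6334 -0.3569  0.0336] jaw 4.67 tilt 0.11 tz [ 1.9e-03 -3.0e-04 -1.0e+00] F [ 3.8  0.8 -0.6] w 0.237 j [-0.62  0.42  1.47  0.    1.26 -0.7 ]
shift [-0.003 -0.     0.001] rows 0.0
turn [0.0002 0.0013 0.0003] deg 0.03 alt az deg -180.0 rows 0.0
```

View pics/g7.png

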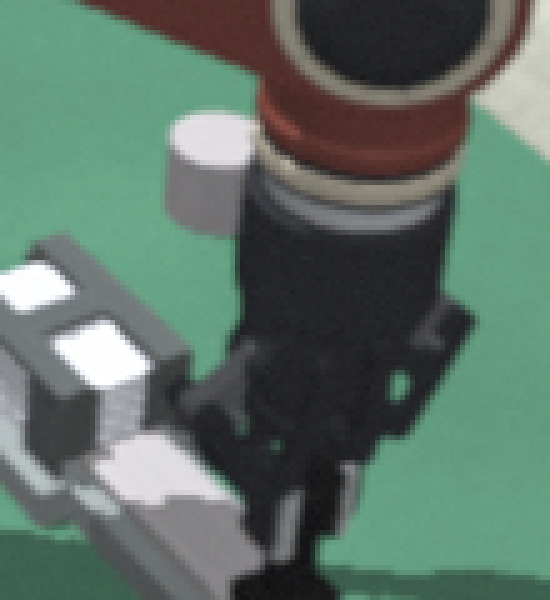

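>>> step_arm:
  motion:
    - [-0.001,0.016,0,0,0,0,255]
    - [-0.003,0.034,0,0,0,0,255]
    - [-0.004,0.052,0,0,0,0,255]
    - [-0.006,0.07,0,0,0,0,255]
    - [-0.007,0.088,0,0,0,0,255]
    - [-0.009,0.106,0,0,0,0,255]
    - [-0.01,0.124,0,0,0,0,255]
    - [-0.012,0.142,0,0,0,0,255]
    - [-0.013,0.16,0,0,0,0,255]
    - [-0.013,0.16,0,0,0,0,255]

```text
time: 8.3
tool_pos: [0.6268, -0.2771, 0.0336]
tool_rot: [0.001, 0.678, 0.735, 0.0]
contact_force: [4.8, -1.7, -0.9]
gripper_width: 0.238
```

```bash
python3 go.py 0.6255 -0.272 0.034 4.7
python3 - <<'E'
from h import *
s=grab("side")
cv2.imwrite("pics/g8.png",cv2.resize(s["pixels"][170:290,290:430,::-1],None,fx=5,fy=5,interpolation=cv2.INTER_NEAREST))
E
```

```text
t 8.3 tcp [ 0.6268 -0.2771  0.0336] jaw 4.7 tilt 0.14 tz [ 0.002  -0.0014 -1.    ] F [ 4.8 -1.7 -0.9] w 0.238 j [-0.52  0.33  1.58 -0.    1.23 -0.61]
shift [-0.003  0.01   0.001] rows 0.1
turn [0.0009 0.0014 0.0001] deg 0.0 alt az deg -180.0 rows 0.0
```

View pics/g8.png

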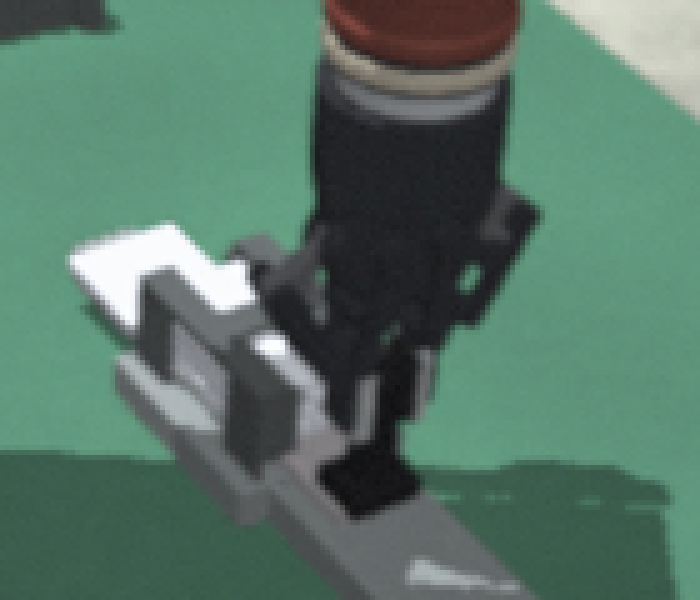

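The first plate shows on the ledge in the side view, around (322,226). Pushing the last few millimetres to the stop.

>>> step_arm:
  motion:
    - [0.0,0.004,0,0,0,0,255]
    - [0.0,0.008,0,0,0,0,255]
    - [0.0,0.008,0,0,0,0,255]

```text
time: 8.65
tool_pos: [0.6266, -0.2743, 0.0335]
tool_rot: [0.001, 0.678, 0.735, -0.0]
contact_force: [4.1, -2.6, -1.7]
gripper_width: 0.235
```

>>> step_arm:
  motion:
    - [0.0,0.003,0,0,0,0,255]
    - [0.0,0.003,0,0,0,0,255]

```text
time: 8.85
tool_pos: [0.6265, -0.273, 0.0336]
tool_rot: [0.001, 0.678, 0.735, -0.0]
contact_force: [5.0, -4.1, -1.8]
gripper_width: 0.236
```

```bash
python3 go.py
```

```text
t 8.85 tcp [ 0.6265 -0.273   0.0336] jaw 4.66 tilt 0.16 tz [ 0.0013 -0.0025 -1.    ] F [ 5.  -4.1 -1.8] w 0.236 j [-0.52  0.32  1.59 -0.    1.23 -0.6 ]
```

>>> step_arm:
  motion:
    - [0.0,0.004,0,0,0,0,255]
    - [0.0,0.004,0,0,0,0,255]

```text
time: 9.05
tool_pos: [0.6264, -0.2723, 0.0336]
tool_rot: [0.002, 0.678, 0.735, -0.001]
contact_force: [4.2, -6.9, -2.1]
gripper_width: 0.238
```

```bash
python3 go.py
python3 - <<'E'
from h import *
s=grab("side"); t=grab("top")
cv2.imwrite("pics/g9.png",cv2.resize(s["pixels"][170:290,290:430,::-1],None,fx=5,fy=5,interpolation=cv2.INTER_NEAREST))
cv2.imwrite("pics/g9t.png",cv2.resize(t["pixels"][140:220,240:400,::-1],None,fx=5,fy=5,interpolation=cv2.INTER_NEAREST))
E
```

```text
t 9.05 tcp [ 0.6264 -0.2723  0.0336] jaw 4.66 tilt 0.3 tz [ 0.0016 -0.0051 -1.    ] F [ 4.2 -6.9 -2.1] w 0.238 j [-0.52  0.32  1.59 -0.    1.23 -0.6 ]
```

View pics/g9t.png

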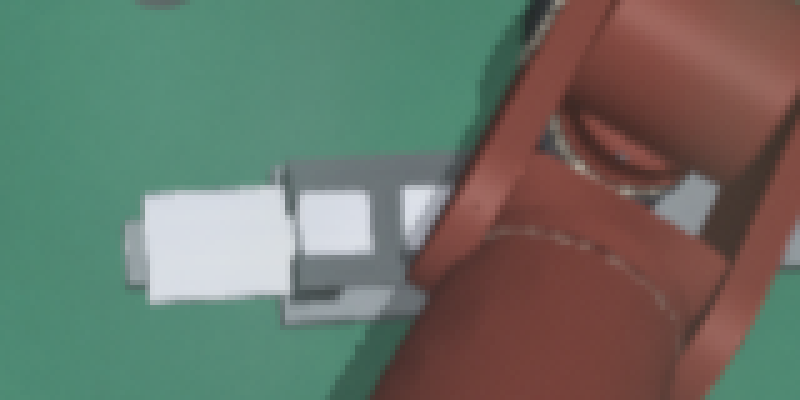

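>>> step_arm:
  motion:
    - [0,0,0,0,0,0,0]
    - [0,0,0,0,0,0,0]
    - [0,0,0,0,0,0,0]
    - [0,0,0,0,0,0,0]
    - [0,0,0.1,0,0,0,0]
    - [0,0,0.16,0,0,0,0]
    - [-0.027,0.33,0.16,0,0,0,0]
    - [-0.027,0.33,0.16,0,0,0,0]
    - [-0.027,0.33,0.16,0,0,0,0]
    - [-0.027,0.33,0.16,0,0,0,0]

```text
time: 10.15
tool_pos: [0.6116, -0.1002, 0.1131]
tool_rot: [-0.001, 0.676, 0.737, 0.0]
contact_force: [0.2, -0.2, -0.0]
gripper_width: 0.996
```

```bash
python3 go.py 0.613 -0.1074 0.03 4.7;python3 - <<'E'
from h import *
s=grab("side"); t=grab("top")
for a,f in(("s",s),("t",t)):
  print(a,proj(f,monitor.state()["tool_pos"]+[0,0,.047]).round(1), proj(f,[.613,-.1074,.03]).round(1))
cv2.imwrite("pics/g10.png",cv2.resize(s["pixels"][150:270,260:420,::-1],None,fx=5,fy=5,interpolation=cv2.INTER_NEAREST))
cv2.imwrite("pics/g10t.png",cv2.resize(t["pixels"][140:240,240:400,::-1],None,fx=5,fy=5,interpolation=cv2.INTER_NEAREST))
E
```

```text
t 10.15 tcp [ 0.6116 -0.1002  0.1131] jaw 4.89 tilt 0.1 tz [-9.0e-04  1.4e-03 -1.0e+00] F [ 0.2 -0.2 -0. ] w 0.996 j [-0.28  0.1   1.7   0.    1.34 -0.37]
shift [ 0.003 -0.014 -0.166] rows 1.7
turn [-0.001  -0.0006 -0.0022] deg -0.19 alt az deg 179.8 rows 0.0
s [[322.2 179.8]] [[321.6 226.1]]
t [[285.6 176.5]] [[284.1 187.3]]
```

View pics/g10.png

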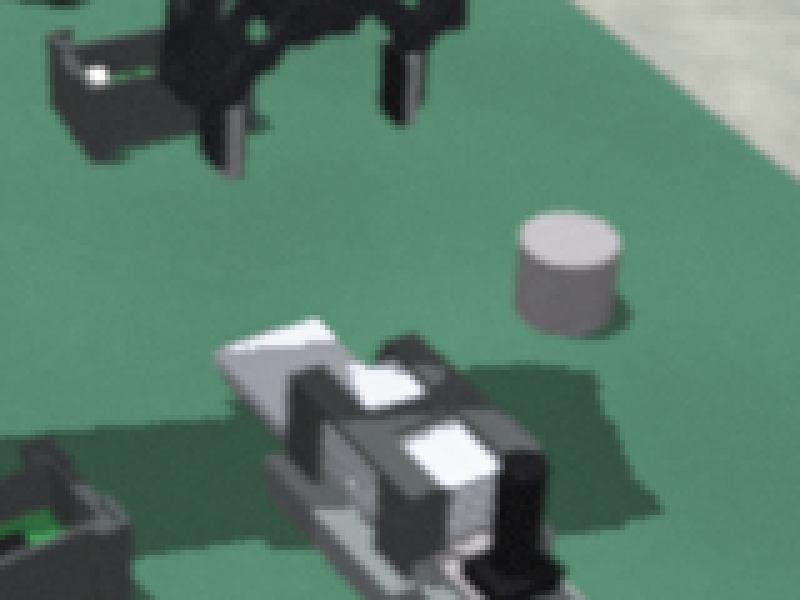

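View pics/g10t.png

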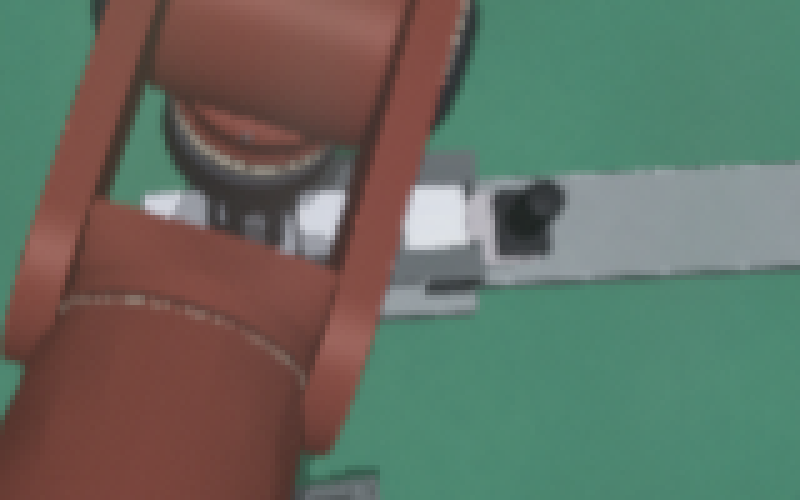

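>>> step_arm:
  motion:
    - [0.0,0.009,-0.09,0,0,0,0]
    - [0.0,0.009,-0.18,0,0,0,0]
    - [0.0,0.009,-0.24,0,0,0,0]
    - [0.0,0.009,-0.27,0,0,0,0]
    - [0.0,0.009,-0.27,0,0,0,0]

```text
time: 10.75
tool_pos: [0.6106, -0.1006, -0.0244]
tool_rot: [-0.002, 0.678, 0.735, -0.001]
contact_force: [0.5, -0.2, 0.1]
gripper_width: 1.004
```

```bash
python3 go.py 0.612 -0.0955 -0.031 4.7;python3 - <<'E'
from h import *
s=grab("side")
cv2.imwrite("pics/g11.png",cv2.resize(s["pixels"][150:270,260:420,::-1],None,fx=5,fy=5,interpolation=cv2.INTER_NEAREST))
E
```

```text
t 10.75 tcp [ 0.6106 -0.1006 -0.0244] jaw 4.6 tilt 0.29 tz [-0.0049  0.0011 -1.    ] F [ 0.5 -0.2  0.1] w 1.004 j [-0.28  0.27  1.77 -0.    1.11 -0.36]
shift [ 0.003  0.01  -0.013] rows 0.2
turn [-0.0007 -0.0033  0.0011] deg 0.1 alt az deg -179.9 rows 0.0
```

View pics/g11.png

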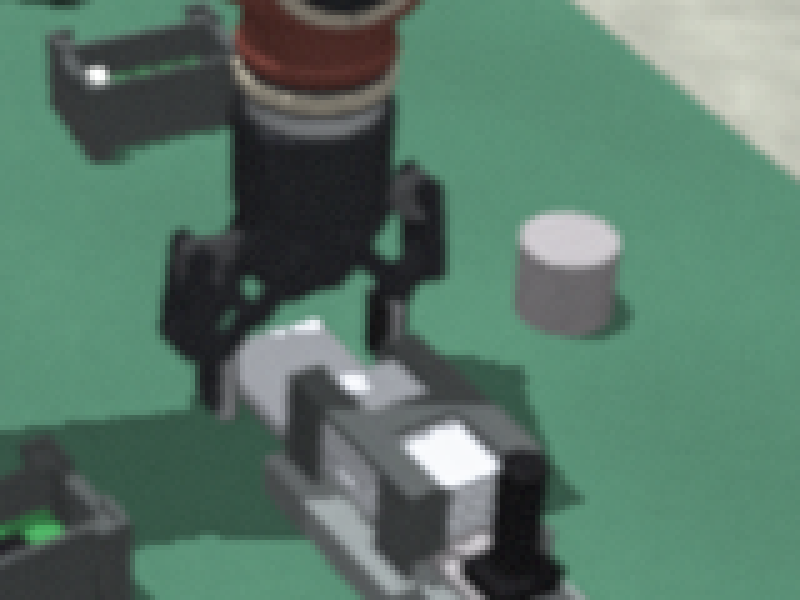

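>>> step_arm:
  motion:
    - [0.002,0.006,-0.018,0,0,0,0]
    - [0.002,0.006,-0.018,0,0,0,255]
    - [0.002,0.006,-0.018,0,0,0,255]
    - [0.002,0.006,-0.018,0,0,0,255]
    - [0.002,0.006,-0.018,0,0,0,255]
    - [0.002,0.006,-0.018,0,0,0,255]

```text
time: 11.4
tool_pos: [0.614, -0.097, -0.0292]
tool_rot: [0.0, 0.678, 0.735, 0.0]
contact_force: [-2.3, 0.8, 6.2]
gripper_width: 0.688
```

```bash
python3 go.py 0.612 -0.0955 -0.031 4.7
```

```text
t 11.4 tcp [ 0.614  -0.097  -0.0292] jaw 4.67 tilt 0.04 tz [ 7.e-04 -3.e-04 -1.e+00] F [-2.3  0.8  6.2] w 0.688 j [-0.28  0.28  1.76 -0.    1.1  -0.36]
shift [-0.004  0.003 -0.004] rows 0.1
turn [0.0002 0.0005 0.0004] deg 0.03 alt az deg -180.0 rows 0.0
```

>>> step_arm:
  motion:
    - [-0.001,0.012,0.001,0,0,0,255]
    - [-0.002,0.024,0.001,0,0,0,255]
    - [-0.003,0.036,0.001,0,0,0,255]
    - [-0.004,0.046,0.001,0,0,0,255]
    - [-0.004,0.046,0.001,0,0,0,255]

```text
time: 11.9
tool_pos: [0.6127, -0.073, -0.0292]
tool_rot: [0.001, 0.677, 0.736, 0.001]
contact_force: [0.8, -1.6, 5.7]
gripper_width: 0.685
```

```bash
python3 go.py
python3 - <<'E'
from h import *
s=grab("side")
cv2.imwrite("pics/g12.png",cv2.resize(s["pixels"][150:270,260:420,::-1],None,fx=5,fy=5,interpolation=cv2.INTER_NEAREST))
E
```

```text
t 11.9 tcp [ 0.6127 -0.073  -0.0292] jaw 4.72 tilt 0.13 tz [ 2.3e-03  2.0e-04 -1.0e+00] F [ 0.8 -1.6  5.7] w 0.685 j [-0.24  0.27  1.78  0.    1.1  -0.32]
```

View pics/g12.png

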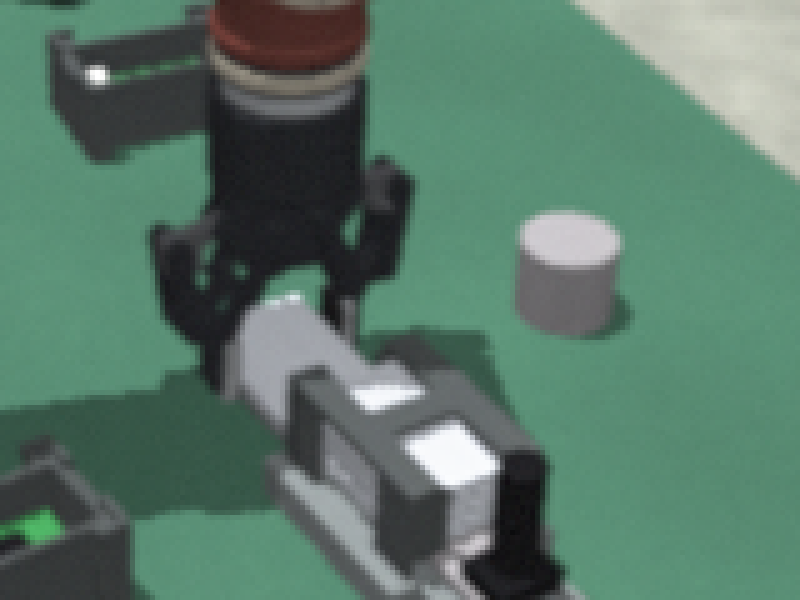

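>>> step_arm:
  motion:
    - [0,0,0,0,0,0,0]
    - [0,0,0,0,0,0,0]
    - [0,0,0,0,0,0,0]
    - [0,0,0.1,0,0,0,0]
    - [0,0,0.2,0,0,0,0]
    - [0.014,-0.1,0.26,0,0,0,0]
    - [0.028,-0.2,0.26,0,0,0,0]
    - [0.028,-0.3,0.26,0,0,0,0]
    - [0.028,-0.399,0.26,0,0,0,0]
    - [0.028,-0.399,0.24,0,0,0,0]

```text
time: 12.95
tool_pos: [0.626, -0.2792, 0.0911]
tool_rot: [0.002, 0.68, 0.734, -0.0]
contact_force: [0.1, 0.6, -0.3]
gripper_width: 0.997
```

```bash
python3 go.py .6268 -.2725 .034 4.7
python3 - <<'E'
from h import *
t=grab("top");s=grab("side")
a=cv2.resize(t["pixels"][150:220,240:380,::-1],None,fx=4,fy=4,interpolation=cv2.INTER_NEAREST)
b=cv2.resize(s["pixels"][170:250,260:400,::-1],None,fx=4,fy=4,interpolation=cv2.INTER_NEAREST)
cv2.imwrite("pics/g13.png",np.vstack([a,b])[:600])
E
```

```text
t 12.95 tcp [ 0.626  -0.2792  0.0911] jaw 4.38 tilt 0.25 tz [ 0.003  -0.0031 -1.    ] F [ 0.1  0.6 -0.3] w 0.997 j [-0.53  0.27  1.55 -0.    1.32 -0.6 ]
shift [ 0.002  0.013 -0.114] rows 1.2
turn [0.002  0.002  0.0038] deg 0.32 alt az deg -179.7 rows 0.0
```

View pics/g13.png

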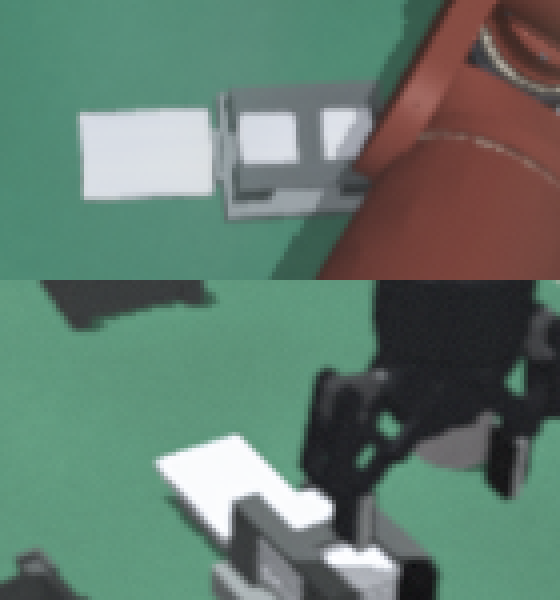

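The plate is clear of the gate: the top view shows a gap at about column 294. Next, home the pusher.

>>> step_arm:
  motion:
    - [0.0,0.0,-0.06,0,0,0,0]
    - [0.0,0.0,-0.114,0,0,0,0]
    - [0.0,0.0,-0.114,0,0,0,0]
    - [0,0,-0.114,0,0,0,255]
    - [0,0,-0.114,0,0,0,255]
    - [0,0,-0.114,0,0,0,255]
    - [0,0,-0.114,0,0,0,255]
    - [0,0,-0.114,0,0,0,255]
    - [0,0,-0.114,0,0,0,255]

```text
time: 13.95
tool_pos: [0.6266, -0.2738, 0.0344]
tool_rot: [0.001, 0.678, 0.735, 0.001]
contact_force: [0.6, 0.6, 5.5]
gripper_width: 0.238
```

```bash
python3 go.py .6334 -.357 .034 4.7
```

```text
t 13.95 tcp [ 0.6266 -0.2738  0.0344] jaw 4.67 tilt 0.15 tz [ 2.5e-03 -9.0e-04 -1.0e+00] F [0.6 0.6 5.5] w 0.238 j [-0.52  0.32  1.59  0.    1.23 -0.6 ]
shift [ 0.014 -0.166 -0.001] rows 1.7
turn [0.0006 0.0016 0.0004] deg 0.03 alt az deg -180.0 rows 0.0
```

>>> step_arm:
  motion:
    - [0.001,-0.016,0,0,0,0,255]
    - [0.003,-0.036,0,0,0,0,255]
    - [0.005,-0.056,0,0,0,0,255]
    - [0.006,-0.076,0,0,0,0,255]
    - [0.008,-0.096,0,0,0,0,255]
    - [0.009,-0.116,0,0,0,0,255]
    - [0.011,-0.136,0,0,0,0,255]
    - [0.013,-0.154,0,0,0,0,255]
    - [0.014,-0.164,0,0,0,0,255]
    - [0.014,-0.168,0,0,0,0,255]

```text
time: 14.95
tool_pos: [0.6336, -0.3582, 0.0344]
tool_rot: [0.001, 0.678, 0.735, 0.001]
contact_force: [1.1, 1.9, 6.3]
gripper_width: 0.234
```

>>> step_arm:
  motion:
    - [0.0,-0.003,0,0,0,0,255]
    - [0.0,-0.003,0,0,0,0,255]

```text
time: 15.15
tool_pos: [0.6336, -0.3581, 0.0344]
tool_rot: [0.0, 0.678, 0.735, 0.001]
contact_force: [0.4, 5.4, 7.4]
gripper_width: 0.24
```

```bash
python3 go.py .6334 -.357 .034 4.7;  python3 - <<'E'
from h import *
s=grab("side")
cv2.imwrite("pics/g14.png",cv2.resize(s["pixels"][190:290,290:430,::-1],None,fx=5,fy=5,interpolation=cv2.INTER_NEAREST))
E
```

```text
t 15.15 tcp [ 0.6336 -0.3581  0.0344] jaw 4.66 tilt 0.15 tz [ 0.0018  0.0018 -1.    ] F [0.4 5.4 7.4] w 0.24 j [-0.62  0.42  1.47  0.    1.26 -0.7 ]
shift [-0.     0.002 -0.001] rows 0.0
turn [-0.0012  0.0012  0.0004] deg 0.04 alt az deg -180.0 rows 0.0
```

View pics/g14.png

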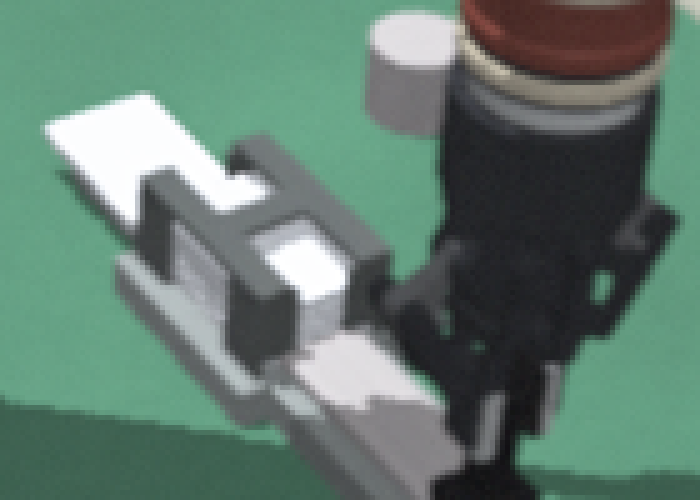

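```bash
cat >> h.py <<'E'
def platemask(f,win,c):
    u0,v0,w,h=win; a=f["pixels"][v0:v0+h,u0:u0+w].astype(int)
    m=(a.min(2)>165).astype(np.uint8)
    n,l,st,ce=cv2.connectedComponentsWithStats(m,connectivity=4); i=1+np.argmax(st[1:,4]); return (l==i).astype(np.uint8)
def fitplate(fs,p0,dofs=3):
    wins=[win_of(f,PLATE,p0,5) for f in fs]; ms=[platemask(f,w,None) for f,w in zip(fs,wins)]
    p,c=fit(fs,PLATE,p0,ms,wins,dofs); return p,c,wins
E
cat > pl.py <<'E'
from h import *
t=grab("top");s=grab("side")
for fs in([t,s],[t],[s]):
    p,c,w=fitplate(fs,(.611,-.084,1.652,.026)); print(p.round(4),round(c,3))
    if len(fs)==2: cv2.imwrite("pics/plo.png",np.vstack([cv2.resize(overlay(f,PLATE,p,ww,6,""),(400,300)) for f,ww in zip(fs,w)]))
E
python3 pl.py
```

```text
[ 0.614  -0.0844  1.6515  0.026 ] 0.278
[ 0.6116 -0.0858  1.6398  0.026 ] 0.006
[ 0.6162 -0.0799  1.6308  0.026 ] 0.206
```

View pics/plo.png

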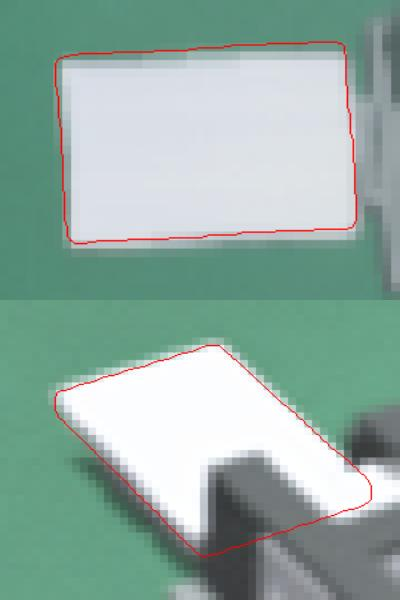

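>>> step_arm:
  motion:
    - [0,0.004,0,0,0,0,0]
    - [0,0.004,0,0,0,0,0]
    - [0,0.004,0,0,0,0,0]
    - [0,0.004,0.08,0,0,0,0]
    - [0,0.004,0.14,0,0,0,0]
    - [-0.01,0.1,0.15,0,0,0,0]
    - [-0.02,0.2,0.15,0,0,0,0]
    - [-0.03,0.3,0.15,0,0,0,0]
    - [-0.04,0.4,0.15,0,0,0,0]
    - [-0.04,0.5,0.15,0,0,0,0]

```text
time: 16.3
tool_pos: [0.6115, -0.1082, 0.1073]
tool_rot: [-0.0, 0.678, 0.735, -0.0]
contact_force: [0.6, 0.1, -0.6]
gripper_width: 0.997
```

>>> step_arm:
  motion:
    - [0,0.04,0,0,0,0,0]
    - [0,0.04,0,0,0,0,0]
    - [0,0.04,0,0,0,0,0]
    - [0,0.04,0,0,0,0,0]

```text
time: 16.7
tool_pos: [0.6126, -0.0909, 0.1076]
tool_rot: [0.0, 0.678, 0.735, -0.0]
contact_force: [0.9, -0.7, -0.4]
gripper_width: 1.0
```

```bash
python3 go.py .6135 -.0848 -.029 4.7;  python3 - <<'E'
from h import *
s=grab("side")
cv2.imwrite("pics/g15.png",cv2.resize(s["pixels"][150:290,280:430,::-1],None,fx=4,fy=4,interpolation=cv2.INTER_NEAREST))
E
```

```text
t 16.7 tcp [ 0.6126 -0.0909  0.1076] jaw 4.6 tilt 0.03 tz [-1.e-04 -5.e-04 -1.e+00] F [ 0.9 -0.7 -0.4] w 1.0 j [-0.27  0.11  1.71 -0.    1.33 -0.35]
shift [ 0.002  0.012 -0.273] rows 2.7
turn [ 0.0003 -0.0001  0.0012] deg 0.1 alt az deg -179.9 rows 0.0
```

View pics/g15.png

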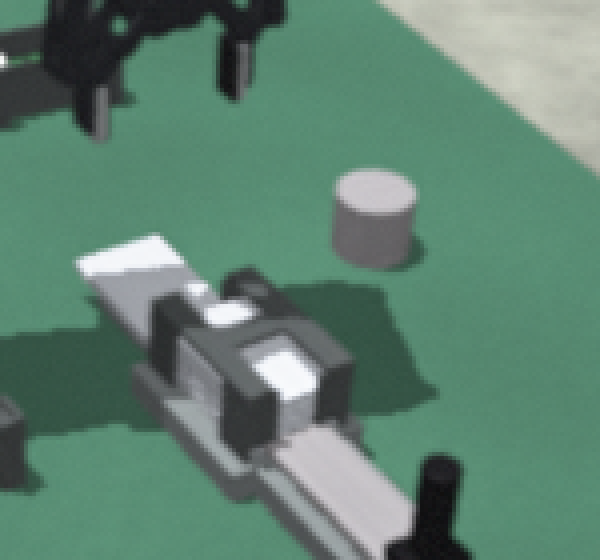

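>>> step_arm:
  motion:
    - [0.002,0.012,-0.1,0,0,0,0]
    - [0.002,0.012,-0.19,0,0,0,0]
    - [0.002,0.012,-0.25,0,0,0,0]
    - [0.002,0.012,-0.272,0,0,0,0]
    - [0.002,0.012,-0.272,0,0,0,0]
    - [0.002,0.012,-0.272,0,0,0,0]

```text
time: 17.35
tool_pos: [0.6151, -0.0847, -0.0265]
tool_rot: [0.001, 0.678, 0.735, 0.001]
contact_force: [-0.0, -0.5, 1.4]
gripper_width: 1.001
```

```bash
python3 go.py .6135 -.0848 -.029 4.7
```

```text
t 17.35 tcp [ 0.6151 -0.0847 -0.0265] jaw 4.62 tilt 0.16 tz [ 2.7e-03 -7.0e-04 -1.0e+00] F [-0.  -0.5  1.4] w 1.001 j [-0.26  0.27  1.77 -0.    1.1  -0.34]
shift [-0.003 -0.    -0.005] rows 0.1
turn [0.0005 0.0018 0.0009] deg 0.08 alt az deg -179.9 rows 0.0
```

>>> step_arm:
  motion:
    - [-0.002,0,-0.005,0,0,0,0]
    - [-0.002,0,-0.005,0,0,0,255]
    - [-0.002,0,-0.005,0,0,0,255]
    - [-0.002,0,-0.005,0,0,0,255]
    - [-0.002,0,-0.005,0,0,0,255]
    - [-0.002,0,-0.005,0,0,0,255]

```text
time: 17.95
tool_pos: [0.6138, -0.084, -0.0291]
tool_rot: [0.001, 0.678, 0.735, 0.001]
contact_force: [-0.8, 0.1, 6.0]
gripper_width: 0.689
```

```bash
python3 go.py .4264 -.1604 .07 97.8
```

```text
t 17.95 tcp [ 0.6138 -0.084  -0.0291] jaw 4.68 tilt 0.15 tz [ 2.4e-03 -7.0e-04 -1.0e+00] F [-0.8  0.1  6. ] w 0.689 j [-0.26  0.27  1.77 -0.    1.1  -0.34]
shift [-0.375 -0.153  0.198] rows 4.5
turn [ 1.6000e-03  9.0000e-04 -1.0109e+00] deg -86.88 alt az deg 93.1 rows 10.1
```

>>> step_arm:
  motion:
    - [0,0,0.06,0,0,0,255]
    - [0,0,0.15,0,0,0,255]
    - [-0.08,-0.03,0.2,0,0,-0.1,255]
    - [-0.15,-0.06,0.2,0,0,-0.2,255]
    - [-0.22,-0.09,0.2,0,0,-0.3,255]
    - [-0.28,-0.11,0.2,0,0,-0.4,255]
    - [-0.34,-0.135,0.2,0,0,-0.5,255]
    - [-0.375,-0.153,0.2,0,0,-0.6,255]
    - [-0.375,-0.153,0.2,0,0,-0.7,255]
    - [-0.375,-0.153,0.2,0,0,-0.8,255]

```text
time: 18.95
tool_pos: [0.424, -0.1602, 0.0687]
tool_rot: [-0.0, 0.975, 0.221, -0.0]
contact_force: [0.1, -0.2, -0.9]
gripper_width: 0.687
```

```bash
python3 go.py .4264 -.1604 .03 97.8
```

```text
t 18.95 tcp [ 0.424  -0.1602  0.0687] jaw -64.5 tilt 0.03 tz [-4.e-04  3.e-04 -1.e+00] F [ 0.1 -0.2 -0.9] w 0.687 j [-0.53 -0.26  2.12  0.    1.28  0.6 ]
shift [ 0.005 -0.    -0.077] rows 0.8
turn [-2.000e-04 -3.000e-04 -2.059e-01] deg -17.7 alt az deg 162.3 rows 2.1
```

>>> step_arm:
  motion:
    - [0.004,0,-0.06,0,0,-0.1,255]
    - [0.004,0,-0.06,0,0,-0.206,255]
    - [0.004,0,-0.06,0,0,-0.206,255]
    - [0.004,0,-0.06,0,0,-0.206,255]
    - [0.004,0,-0.06,0,0,-0.206,255]

```text
time: 19.45
tool_pos: [0.4275, -0.1604, 0.0398]
tool_rot: [0.0, 0.997, 0.073, 0.0]
contact_force: [-0.3, 0.5, -1.2]
gripper_width: 0.685
```

```bash
cat > vh.py <<'E'
from h import *
import sys
x,y,yaw=[float(v) for v in sys.argv[1:4]]; name=sys.argv[4]
t=grab("top");s=grab("side")
st=monitor.state()
out=[]
for f in(t,s):
    c=proj(f,[x,y,.05])[0]; u,v=int(c[0])-35,int(c[1])-40; u=max(u,0);v=max(v,0)
    out.append(cv2.resize(f["pixels"][v:v+75,u:u+66,::-1],None,fx=6,fy=6,interpolation=cv2.INTER_NEAREST)[:450,:396])
cv2.imwrite(f"pics/{name}.png",np.hstack(out))
E
python3 go.py .4264 -.1604 .03 97.8; python3 vh.py .4264 -.1604 0 v1
```

```text
t 19.45 tcp [ 0.4275 -0.1604  0.0398] jaw -81.67 tilt 0.07 tz [ 1.e-03 -6.e-04 -1.e+00] F [-0.3  0.5 -1.2] w 0.685 j [-0.52 -0.21  2.13  0.    1.22  0.9 ]
shift [-0.002  0.    -0.02 ] rows 0.2
turn [ 0.0004  0.0007 -0.0062] deg -0.53 alt az deg 179.5 rows 0.1
```

View pics/v1.png

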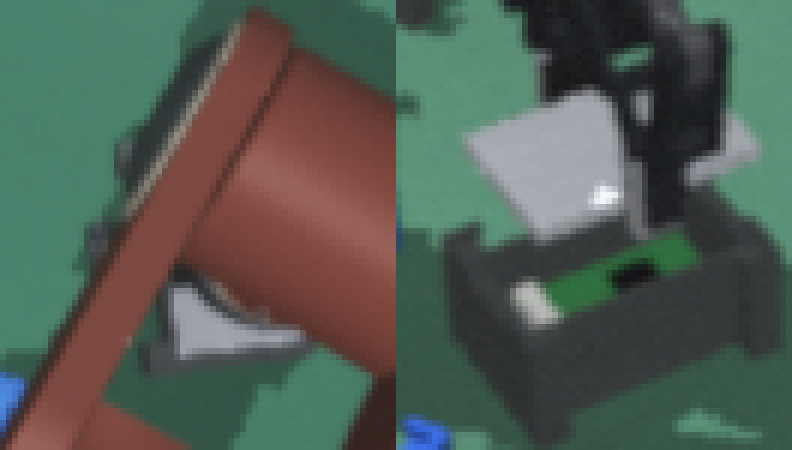

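```bash
cat > cmpx.py <<'E'
from h import *
s=grab("side"); t=grab("top"); st=monitor.state(); p=st["tool_pos"]
yaw=np.radians(8.33)
c,sn=np.cos(yaw),np.sin(yaw)
cc=proj(s,[.4264,-.1604,.05])[0]; u,v=int(cc[0])-35,int(cc[1])-40
for z in(.099,.091):
  for a in((-45,30),(-45,-30),(45,-30)):
    q=np.array([p[0]+(c*a[0]-sn*a[1])/1000,p[1]+(sn*a[0]+c*a[1])/1000,z]); print(a,z,((proj(s,q)[0]-[u,v])*6+[396,0]).round())
g=cv2.resize(s["pixels"][v:v+75,u:u+66,::-1],None,fx=10,fy=10,interpolation=cv2.INTER_CUBIC); cv2.imwrite("pics/v1b.png",g[:500,:660])
E
python3 cmpx.py
```

```text
(-45, 30) 0.099 [456. 135.]
(-45, -30) 0.099 [534. 227.]
(45, -30) 0.099 [756. 139.]
(-45, 30) 0.091 [458. 152.]
(-45, -30) 0.091 [535. 244.]
(45, -30) 0.091 [757. 156.]
```

View pics/v1b.png

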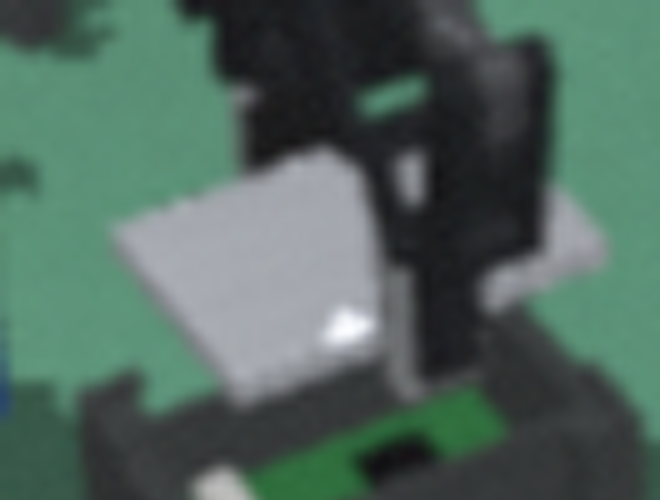

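>>> step_arm:
  motion:
    - [-0.001,0,-0.03,0,0,-0.006,255]
    - [-0.002,0,-0.06,0,0,-0.006,255]
    - [-0.002,0,-0.07,0,0,-0.006,255]
    - [-0.002,0,-0.07,0,0,-0.006,255]

```text
time: 20.05
tool_pos: [0.4254, -0.1598, 0.0035]
tool_rot: [-0.001, 0.998, 0.067, -0.001]
contact_force: [-0.3, -0.4, -0.8]
gripper_width: 0.687
```

```bash
cat > cmp2.py <<'E'
# cmp2.py hx hy yawdeg name [plate dz] : overlay predicted seated plate / lug outline on 10x crop of both cams
from h import *
import sys
x,y,yd=[float(v) for v in sys.argv[1:4]]; name=sys.argv[4]
cam=sys.argv[5] if len(sys.argv)>5 else "side"
s=grab(cam)
cc=proj(s,[x,y,.045])[0]; u,v=int(cc[0])-32,int(cc[1])-28
k=11
g=cv2.resize(s["pixels"][v:v+54,u:u+66,::-1],None,fx=k,fy=k,interpolation=cv2.INTER_CUBIC)
cv2.imwrite(f"pics/{name}.png",g)
E
python3 go.py .4264 -.1604 .003 97.8; python3 cmp2.py .4264 -.1604 7.8 v2
```

```text
t 20.05 tcp [ 0.4254 -0.1598  0.0035] jaw -82.29 tilt 0.11 tz [-0.0016  0.001  -1.    ] F [-0.3 -0.4 -0.8] w 0.687 j [-0.52 -0.16  2.15  0.    1.14  0.91]
shift [ 0.002 -0.001 -0.001] rows 0.0
turn [-0.0006 -0.0011  0.0011] deg 0.09 alt az deg -179.9 rows 0.0
```

View pics/v2.png

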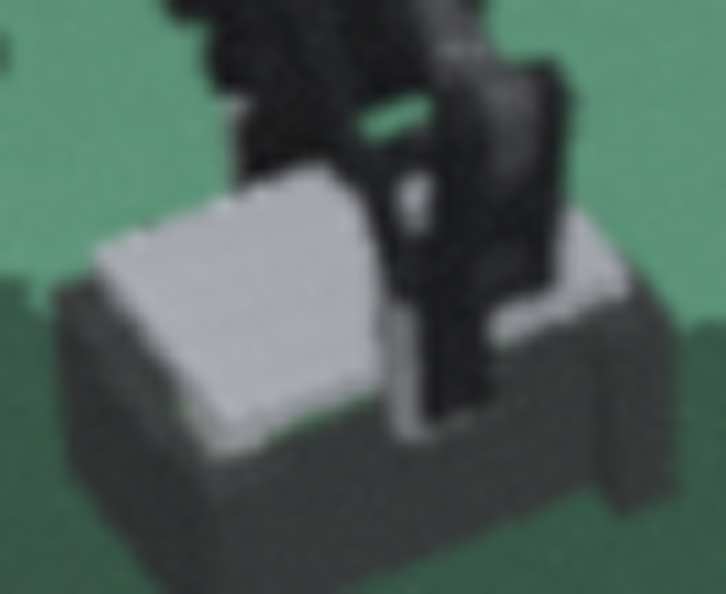

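```bash
cat > corn.py <<'E'
from h import *
import sys
# corn.py hx hy yaw(rad) zc  crop-centre x y : corner pix in crop (k=11)
hx,hy,yaw,zc,x,y=[float(v) for v in sys.argv[1:7]]; cam=sys.argv[7] if len(sys.argv)>7 else "side"
s=grab(cam); cc=proj(s,[x,y,.045])[0]; o=np.array([int(cc[0])-32,int(cc[1])-28])
c,sn=np.cos(yaw),np.sin(yaw)
def pr(a,b,z): return ((proj(s,[hx+(c*a-sn*b)/1000,hy+(sn*a+c*b)/1000,z])[0]-o+.5)*11).round()
for a in((-45,30),(-45,-30),(45,-30),(45,30)): print(a,"top",pr(*a,zc+.004),"bot",pr(*a,zc-.004))
b=pr(0,0,zc); print("d/dx mm",pr(10,0,zc)-b,"/10  d/dy",pr(0,10,zc)-b,"/10 dz10",pr(0,0,zc+.01)-b)
E
python3 corn.py .4269 -.158 .1365 .0585 .4264 -.1604
```

```text
(-45, 30) top [ 91. 244.] bot [ 94. 275.]
(-45, -30) top [228. 416.] bot [230. 447.]
(45, -30) top [629. 255.] bot [629. 286.]
(45, 30) top [480.  97.] bot [481. 127.]
d/dx mm [ 43. -17.] /10  d/dy [-24. -27.] /10 dz10 [ -2. -38.]
```

```bash
python3 cmp2.py .4264 -.1604 7.8 v2t top; python3 corn.py .4245 -.1614 .1365 .0585 .4264 -.1604 top;  python3 - <<'E'
from h import *
s=grab("top"); cc=proj(s,[.4264,-.1604,.045])[0]; o=np.array([int(cc[0])-32,int(cc[1])-28]); c,sn=np.cos(.1365),np.sin(.1365)
for a in((-52,37),(-52,-37),(-48,33),(-48,-33)): print(a,((proj(s,[.4245+(c*a[0]-sn*a[1])/1000,-.1614+(sn*a[0]+c*a[1])/1000,.05])[0]-o+.5)*11).round())
E
```

```text
(-45, 30) top [278. 524.] bot [275. 524.]
(-45, -30) top [527. 493.] bot [522. 492.]
(45, -30) top [476. 118.] bot [471. 121.]
(45, 30) top [229. 149.] bot [226. 151.]
d/dx mm [ -6. -42.] /10  d/dy [-42.   5.] /10 dz10 [ 5. -2.]
(-52, 37) [248. 557.]
(-52, -37) [551. 518.]
(-48, 33) [262. 538.]
(-48, -33) [533. 503.]
```

View pics/v2t.png

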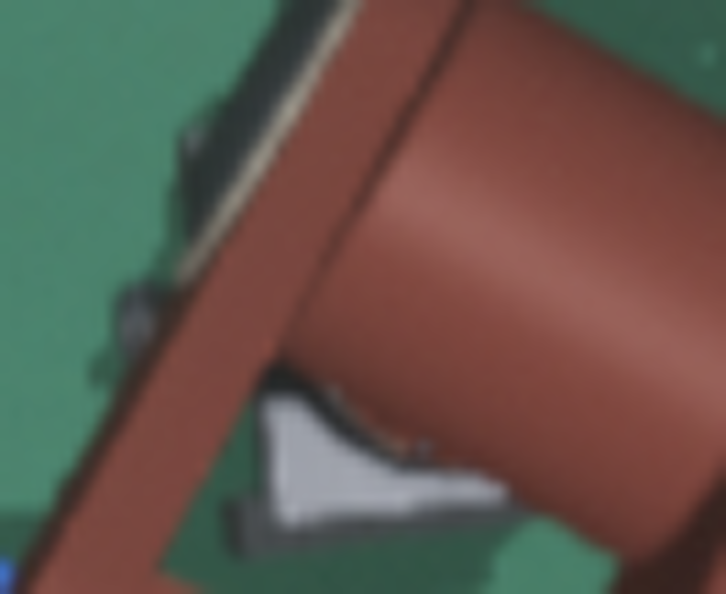

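The plate sits centred over the housing within about 1 mm. In the top view its corner is at (282,525) in the crop, against (278,524) expected. Nudging +y and lowering.

>>> step_arm:
  motion:
    - [0.001,0.002,0,0,0,0,255]
    - [0.001,0.002,-0.008,0,0,0,255]
    - [0.001,0.002,-0.014,0,0,0,255]
    - [0.001,0.002,-0.018,0,0,0,255]
    - [0.001,0.002,-0.018,0,0,0,255]

```text
time: 20.8
tool_pos: [0.4261, -0.1589, -0.0054]
tool_rot: [-0.0, 0.998, 0.067, -0.001]
contact_force: [-0.3, -0.7, -0.9]
gripper_width: 0.687
```

```bash
python3 go.py; python3 cmp2.py .4264 -.1604 7.8 v3
```

```text
t 20.8 tcp [ 0.4261 -0.1589 -0.0054] jaw -82.31 tilt 0.07 tz [-1.e-03  6.e-04 -1.e+00] F [-0.3 -0.7 -0.9] w 0.687 j [-0.52 -0.14  2.16  0.    1.12  0.92]
```

View pics/v3.png

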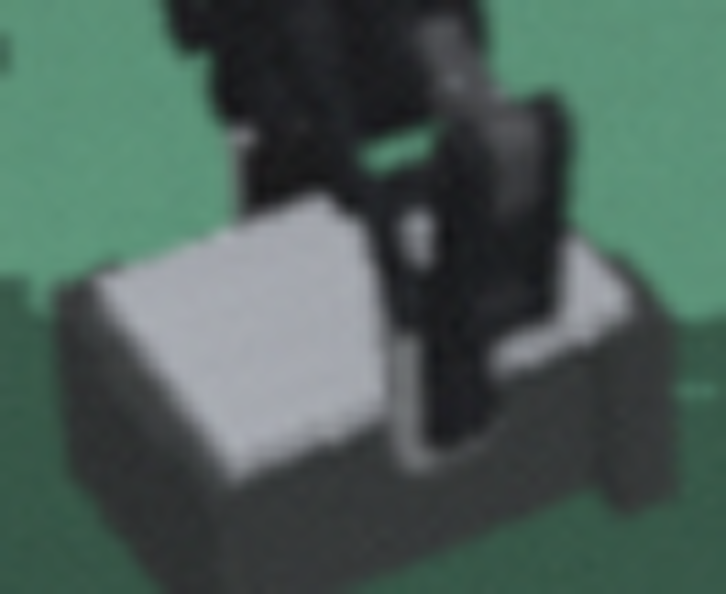

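>>> step_arm:
  motion:
    - [0,0,-0.003,0,0,0,255]
    - [0,0,-0.003,0,0,0,255]

```text
time: 21.05
tool_pos: [0.4268, -0.1593, -0.0061]
tool_rot: [0.0, 0.998, 0.067, 0.0]
contact_force: [-0.6, 1.2, -0.1]
gripper_width: 0.68
```

>>> step_arm:
  motion:
    - [0,0,-0.002,0,0,0,255]
    - [0,0,-0.002,0,0,0,255]

```text
time: 21.25
tool_pos: [0.4268, -0.1593, -0.0061]
tool_rot: [-0.0, 0.998, 0.067, -0.0]
contact_force: [-4.5, 1.9, 8.5]
gripper_width: 0.685
```

>>> step_arm:
  motion:
    - [0,0,0.002,0,0,0,0]
    - [0,0,0.002,0,0,0,0]
    - [0,0,0.002,0,0,0,0]
    - [0,0,0.002,0,0,0,0]
    - [0,0,0.06,0,0,0,0]
    - [0,0,0.14,0,0,0,0]
    - [0.05,-0.05,0.2,0,0,0.1,0]
    - [0.12,-0.12,0.2,0,0,0.2,0]
    - [0.19,-0.19,0.2,0,0,0.3,0]
    - [0.25,-0.25,0.2,0,0,0.4,0]

```text
time: 22.25
tool_pos: [0.5532, -0.286, 0.093]
tool_rot: [0.0, 0.932, 0.362, 0.0]
contact_force: [0.2, 1.3, 1.1]
gripper_width: 0.997
```

```bash
python3 go.py .6336 -.357 .09 4.7;python3 cmp2.py .4264 -.1604 7.8 v4; python3 cmp2.py .4264 -.1604 7.8 v4t top
```

```text
t 22.25 tcp [ 0.5532 -0.286   0.093 ] jaw -47.59 tilt 0.07 tz [ 1.e-03 -7.e-04 -1.e+00] F [0.2 1.3 1.1] w 0.997 j [-0.6   0.13  1.71 -0.    1.3   0.23]
shift [ 0.161 -0.142 -0.006] rows 2.1
turn [1.000e-04 8.000e-04 6.084e-01] deg 52.29 alt az deg -127.7 rows 6.1
```

View pics/v4.png

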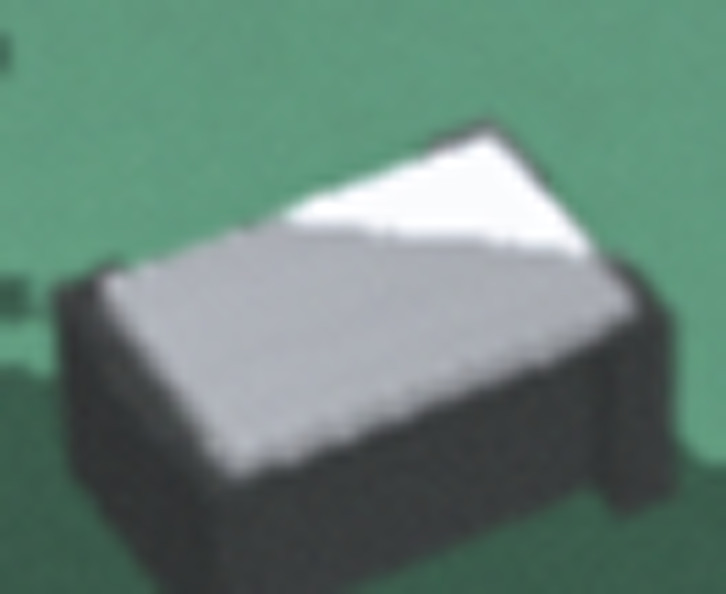

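View pics/v4t.png

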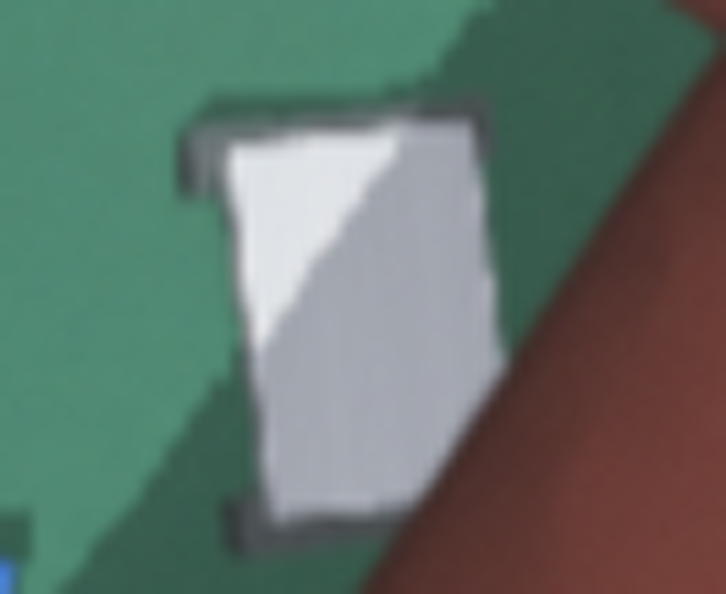

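Both views show the first plate seated flat inside all four lugs. Second cycle.

>>> step_arm:
  motion:
    - [0.08,-0.07,0.02,0,0,0.1,0]
    - [0.161,-0.142,0.02,0,0,0.2,0]
    - [0.161,-0.142,0.02,0,0,0.3,0]
    - [0.161,-0.142,0.02,0,0,0.4,0]
    - [0.161,-0.142,0.02,0,0,0.5,0]
    - [0.161,-0.142,0.02,0,0,0.608,0]
    - [0.161,-0.142,0.0,0,0,0.608,0]
    - [0.161,-0.142,0.0,0,0,0.608,0]

```text
time: 23.15
tool_pos: [0.6307, -0.354, 0.0903]
tool_rot: [-0.002, 0.681, 0.732, -0.0]
contact_force: [-0.5, 0.4, -0.5]
gripper_width: 1.002
```

```bash
python3 go.py .6336 -.3575 .034 4.7
```

```text
t 23.15 tcp [ 0.6307 -0.354   0.0903] jaw 4.16 tilt 0.22 tz [-0.0031  0.0022 -1.    ] F [-0.5  0.4 -0.5] w 1.002 j [-0.61  0.36  1.44  0.    1.35 -0.69]
shift [ 0.006 -0.007 -0.113] rows 1.1
turn [-0.0015 -0.0021  0.0063] deg 0.54 alt az deg -179.5 rows 0.1
```

>>> step_arm:
  motion:
    - [0.0,-0.001,-0.06,0,0,0.001,0]
    - [0.0,-0.001,-0.117,0,0,0.001,0]
    - [0.0,-0.001,-0.117,0,0,0.001,0]
    - [0,-0.001,-0.117,0,0,0.001,255]
    - [0,-0.001,-0.117,0,0,0.001,255]
    - [0,-0.001,-0.117,0,0,0.001,255]
    - [0,-0.001,-0.117,0,0,0.001,255]
    - [0,-0.001,-0.117,0,0,0.001,255]
    - [0,-0.001,-0.117,0,0,0.001,255]

```text
time: 24.05
tool_pos: [0.6335, -0.3562, 0.0361]
tool_rot: [0.002, 0.679, 0.734, 0.001]
contact_force: [1.7, 0.5, 4.2]
gripper_width: 0.238
```

```bash
python3 go.py .6336 -.3575 .034 4.7
```

```text
t 24.05 tcp [ 0.6335 -0.3562  0.0361] jaw 4.4 tilt 0.21 tz [ 0.0033 -0.0015 -1.    ] F [1.7 0.5 4.2] w 0.238 j [-0.61  0.41  1.47  0.    1.26 -0.69]
shift [ 0.    -0.003 -0.004] rows 0.0
turn [0.001  0.0022 0.0034] deg 0.3 alt az deg -179.7 rows 0.0
```

>>> step_arm:
  motion:
    - [-0.001,0.016,0,0,0,0,255]
    - [-0.003,0.034,0,0,0,0,255]
    - [-0.004,0.054,0,0,0,0,255]
    - [-0.006,0.074,0,0,0,0,255]
    - [-0.008,0.094,0,0,0,0,255]
    - [-0.009,0.114,0,0,0,0,255]
    - [-0.011,0.134,0,0,0,0,255]
    - [-0.013,0.154,0,0,0,0,255]
    - [-0.014,0.168,0,0,0,0,255]
    - [-0.014,0.17,0,0,0,0,255]

```text
time: 25.05
tool_pos: [0.6265, -0.2719, 0.0361]
tool_rot: [0.003, 0.679, 0.734, -0.0]
contact_force: [2.4, -4.2, 4.1]
gripper_width: 0.237
```

>>> step_arm:
  motion:
    - [0.0,0.003,0,0,0,0,255]
    - [0.0,0.003,0,0,0,0,255]

```text
time: 25.25
tool_pos: [0.6265, -0.2716, 0.0361]
tool_rot: [0.003, 0.679, 0.734, -0.0]
contact_force: [3.1, -6.8, 4.2]
gripper_width: 0.235
```

```bash
python3 go.py .6128 -.0975 .09 4.7
python3 - <<'E'
from h import *
t=grab("top");s=grab("side")
a=cv2.resize(t["pixels"][150:220,240:380,::-1],None,fx=4,fy=4,interpolation=cv2.INTER_NEAREST)
b=cv2.resize(s["pixels"][180:260,270:410,::-1],None,fx=4,fy=4,interpolation=cv2.INTER_NEAREST)
cv2.imwrite("pics/p2.png",np.vstack([a,b])[:600])
E
```

```text
t 25.25 tcp [ 0.6265 -0.2716  0.0361] jaw 4.41 tilt 0.34 tz [ 0.0037 -0.0046 -1.    ] F [ 3.1 -6.8  4.2] w 0.235 j [-0.52  0.32  1.59 -0.    1.23 -0.59]
shift [-0.027  0.348  0.108] rows 3.7
turn [0.0031 0.0025 0.0034] deg 0.29 alt az deg -179.7 rows 0.0
```

View pics/p2.png

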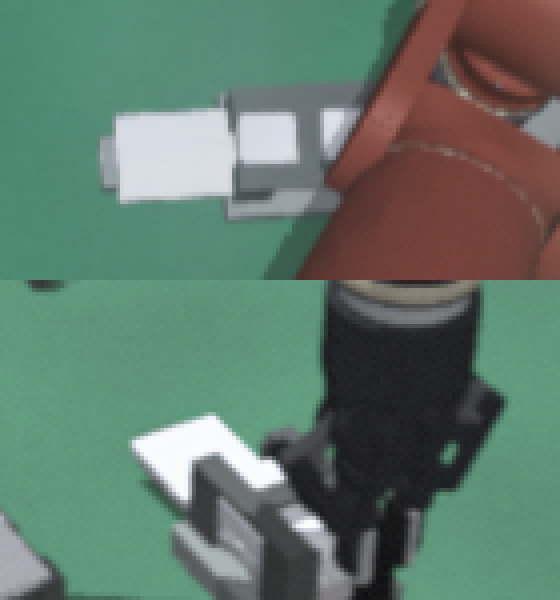

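>>> step_arm:
  motion:
    - [0,0,0,0,0,0.002,0]
    - [0,0,0,0,0,0.003,0]
    - [0,0,0,0,0,0.003,0]
    - [0,0,0.09,0,0,0.003,0]
    - [0,0.02,0.14,0,0,0.003,0]
    - [-0.01,0.12,0.14,0,0,0.003,0]
    - [-0.02,0.22,0.14,0,0,0.003,0]
    - [-0.025,0.31,0.14,0,0,0.003,0]
    - [-0.025,0.349,0.14,0,0,0.003,0]
    - [-0.025,0.349,0.1,0,0,0.003,0]

```text
time: 26.35
tool_pos: [0.614, -0.0917, 0.0866]
tool_rot: [0.002, 0.676, 0.737, 0.001]
contact_force: [0.3, 0.1, -0.7]
gripper_width: 1.003
```

```bash
python3 go.py .6142 -.0965 -.029 4.7
```

```text
t 26.35 tcp [ 0.614  -0.0917  0.0866] jaw 4.91 tilt 0.24 tz [ 4.2e-03 -3.0e-04 -1.0e+00] F [ 0.3  0.1 -0.7] w 1.003 j [-0.27  0.13  1.72  0.    1.29 -0.35]
shift [ 0.    -0.01  -0.231] rows 2.3
turn [ 0.0002  0.0028 -0.0024] deg -0.21 alt az deg 179.8 rows 0.0
```

>>> step_arm:
  motion:
    - [0.0,0.0,-0.09,0,0.001,0,0]
    - [0.0,0.0,-0.17,0,0.002,0,0]
    - [0.0,0.0,-0.22,0,0.002,0,0]
    - [0.0,0.0,-0.23,0,0.002,0,0]
    - [0,0,-0.23,0,0.002,0,0]
    - [0,0,-0.23,0,0.002,0,255]
    - [0,0,-0.23,0,0.002,0,255]
    - [0,0,-0.23,0,0.002,0,255]
    - [0,0,-0.23,0,0.002,0,255]
    - [0,0,-0.23,0,0.002,0,255]

```text
time: 27.35
tool_pos: [0.614, -0.0952, -0.0279]
tool_rot: [0.0, 0.678, 0.735, -0.0]
contact_force: [-3.3, -0.0, 6.4]
gripper_width: 0.683
```

```bash
python3 go.py .6142 -.0965 -.029 4.7
```

```text
t 27.35 tcp [ 0.614  -0.0952 -0.0279] jaw 4.65 tilt 0.05 tz [-4.e-04 -8.e-04 -1.e+00] F [-3.3 -0.   6.4] w 0.683 j [-0.27  0.28  1.76 -0.    1.1  -0.35]
shift [ 0.    -0.003 -0.002] rows 0.0
turn [ 0.0005 -0.0002  0.0006] deg 0.05 alt az deg -179.9 rows 0.0
```

Draw it 24 mm and release, then return to the handle.

>>> step_arm:
  motion:
    - [-0.001,0.012,0.001,0,0,0,255]
    - [-0.002,0.024,0.001,0,0,0,255]
    - [-0.003,0.036,0.001,0,0,0,255]
    - [-0.004,0.046,0.001,0,0,0,255]
    - [-0.004,0.046,0.001,0,0,0,255]
    - [-0.004,0.046,0.001,0,0,0,0]
    - [-0.004,0.046,0.001,0,0,0,0]
    - [-0.004,0.046,0.001,0,0,0,0]
    - [-0.004,0.046,0.1,0,0,0,0]
    - [-0.004,0.046,0.2,0,0,0,0]

```text
time: 28.35
tool_pos: [0.608, -0.0709, 0.0671]
tool_rot: [-0.004, 0.678, 0.735, -0.002]
contact_force: [0.9, -0.2, 0.1]
gripper_width: 1.001
```

```bash
python3 go.py .6268 -.272 .09 4.7
```

```text
t 28.35 tcp [ 0.608  -0.0709  0.0671] jaw 4.67 tilt 0.55 tz [-0.0094  0.0019 -1.    ] F [ 0.9 -0.2  0.1] w 1.001 j [-0.24  0.14  1.74 -0.    1.27 -0.32]
shift [ 0.038 -0.402  0.046] rows 4.1
turn [-0.0012 -0.0063  0.0004] deg 0.03 alt az deg -180.0 rows 0.0
```

>>> step_arm:
  motion:
    - [0.01,-0.09,0.04,0,0,0,0]
    - [0.02,-0.18,0.05,0,0,0,0]
    - [0.03,-0.27,0.05,0,0,0,0]
    - [0.03,-0.35,0.05,0,0,0,0]
    - [0.03,-0.4,0.04,0,0,0,0]
    - [0.03,-0.4,0.03,0,0,0,0]
    - [0.03,-0.4,-0.02,0,0,0,0]
    - [0.03,-0.4,-0.07,0,0,0,0]
    - [0.03,-0.4,-0.074,0,0,0,0]
    - [0.03,-0.4,-0.074,0,0,0,255]

```text
time: 29.35
tool_pos: [0.6248, -0.2703, 0.031]
tool_rot: [-0.002, 0.677, 0.736, -0.001]
contact_force: [0.5, -1.1, 0.6]
gripper_width: 0.855
```

>>> step_arm:
  motion:
    - [0,0,0,0,0,0,255]
    - [0,0,0,0,0,0,255]
    - [0,0,0,0,0,0,255]
    - [0,0,0,0,0,0,255]
    - [0,0,0,0,0,0,255]

```text
time: 29.85
tool_pos: [0.6264, -0.2721, 0.0338]
tool_rot: [-0.0, 0.678, 0.735, -0.001]
contact_force: [-1.7, 0.2, 5.7]
gripper_width: 0.24
```

```bash
python3 go.py .6336 -.358 .034 4.7
python3 - <<'E'
from h import *
t=grab("top");s=grab("side")
a=cv2.resize(t["pixels"][150:220,240:380,::-1],None,fx=4,fy=4,interpolation=cv2.INTER_NEAREST)
b=cv2.resize(s["pixels"][180:260,270:410,::-1],None,fx=4,fy=4,interpolation=cv2.INTER_NEAREST)
cv2.imwrite("pics/p3.png",np.vstack([a,b])[:600])
E
```

```text
t 29.85 tcp [ 0.6264 -0.2721  0.0338] jaw 4.67 tilt 0.09 tz [-0.0012 -0.001  -1.    ] F [-1.7  0.2  5.7] w 0.24 j [-0.52  0.32  1.59 -0.    1.23 -0.6 ]
shift [ 0.014 -0.172  0.   ] rows 1.7
turn [ 0.0006 -0.0008  0.0004] deg 0.03 alt az deg -180.0 rows 0.0
```

View pics/p3.png

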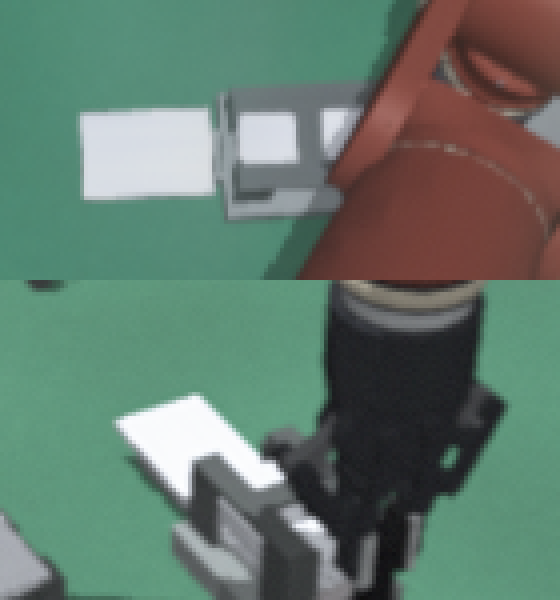

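>>> step_arm:
  motion:
    - [0.001,-0.016,0,0,0,0,255]
    - [0.003,-0.036,0,0,0,0,255]
    - [0.005,-0.056,0,0,0,0,255]
    - [0.006,-0.076,0,0,0,0,255]
    - [0.008,-0.096,0,0,0,0,255]
    - [0.009,-0.116,0,0,0,0,255]
    - [0.011,-0.136,0,0,0,0,255]
    - [0.013,-0.154,0,0,0,0,255]
    - [0.014,-0.167,0,0,0,0,255]
    - [0.014,-0.171,0,0,0,0,255]

```text
time: 30.95
tool_pos: [0.6333, -0.3564, 0.0337]
tool_rot: [-0.002, 0.678, 0.735, 0.0]
contact_force: [-3.0, 8.7, 8.2]
gripper_width: 0.239
```

>>> step_arm:
  motion:
    - [0.0,-0.003,0,0,0,0,255]
    - [0.0,-0.003,0,0,0,0,255]

```text
time: 31.15
tool_pos: [0.6332, -0.3563, 0.0338]
tool_rot: [-0.002, 0.678, 0.735, 0.001]
contact_force: [-2.5, 9.3, 9.2]
gripper_width: 0.236
```

```bash
python3 go.py .6137 -.0848 .09 4.7; python3 pl.py; sed -i 's/for fs in (\[t,s\],\[t\],\[s\]):/for fs in ([t],[s]):/; s/len(fs)==2/False/' all.py;  sed -i 's/^cv2.imwrite("pics\/ovh/#&/' all.py; python3 all.py
python3 - <<'E'
from h import *
for c in("side","top"):
    f=grab(c); cv2.imwrite(f"pics/w2{c}.png",cv2.resize(f["pixels"][:,:,::-1],(740,555),interpolation=cv2.INTER_CUBIC))
E
```

```text
t 31.15 tcp [ 0.6332 -0.3563  0.0338] jaw 4.68 tilt 0.3 tz [-0.0026  0.0046 -1.    ] F [-2.5  9.3  9.2] w 0.236 j [-0.62  0.42  1.46  0.    1.26 -0.7 ]
shift [-0.039  0.543  0.112] rows 5.6
turn [-0.003  -0.0017  0.0002] deg 0.02 alt az deg -180.0 rows 0.0
[ 0.6136 -0.0843  1.6476  0.026 ] 0.282
[ 0.6116 -0.0861  1.6394  0.026 ] 0.006
[ 0.6159 -0.0791  1.6068  0.026 ] 0.208
H1 (array([ 0.6628,  0.2005, -0.0373]), np.float64(0.039)) (array([ 0.6654,  0.2026, -0.0763]), np.float64(0.019))
H2 (array([ 0.4306,  0.3315, -0.1189]), np.float64(0.03)) (array([ 0.4333,  0.3335, -0.1465]), np.float64(0.018))
H3 (array([0.4417, 0.1178, 0.5106]), np.float64(0.018)) (array([0.4435, 0.1189, 0.4893]), np.float64(0.205))
H4 (array([ 0.4245, -0.1645,  0.1599]), np.float64(0.243)) (array([ 0.427 , -0.1551,  0.1237]), np.float64(0.045))
MAG (array([ 0.6185, -0.1947,  1.6406]), np.float64(0.345)) (array([ 0.6223, -0.1891,  1.6457]), np.float64(0.334))
```

View pics/w2top.png

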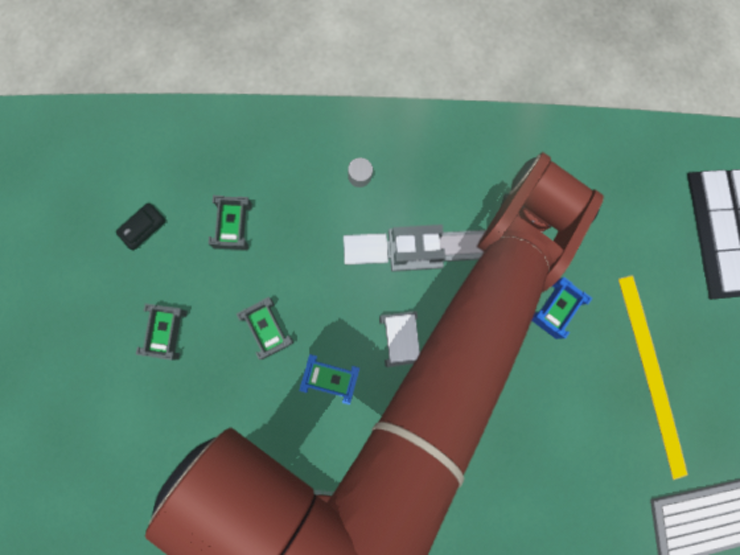

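View pics/w2side.png

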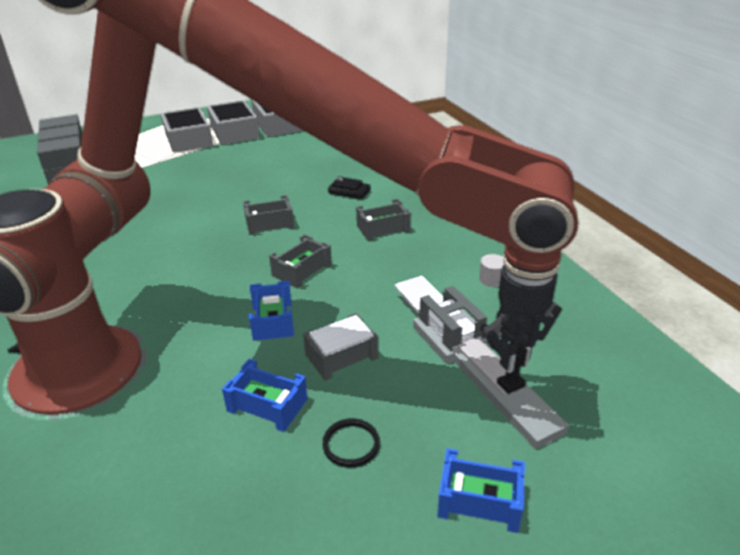

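>>> step_arm:
  motion:
    - [0,0.006,0,0,0,0,0]
    - [0,0.006,0,0,0,0,0]
    - [0,0.006,0,0,0,0,0]
    - [0,0.006,0.09,0,0,0,0]
    - [0,0.03,0.14,0,0,0,0]
    - [-0.01,0.13,0.14,0,0,0,0]
    - [-0.02,0.23,0.14,0,0,0,0]
    - [-0.03,0.33,0.14,0,0,0,0]
    - [-0.039,0.43,0.14,0,0,0,0]
    - [-0.039,0.52,0.14,0,0,0,0]

```text
time: 32.45
tool_pos: [0.6122, -0.097, 0.1019]
tool_rot: [-0.001, 0.678, 0.735, -0.001]
contact_force: [1.0, -0.2, 0.0]
gripper_width: 0.999
```

>>> step_arm:
  motion:
    - [0,0.024,0,0,0,0,0]
    - [0,0.024,-0.06,0,0,0,0]
    - [0,0.024,-0.13,0,0,0,0]

```text
time: 32.75
tool_pos: [0.6153, -0.0872, 0.0389]
tool_rot: [0.002, 0.677, 0.736, 0.0]
contact_force: [0.5, -0.0, -0.2]
gripper_width: 0.995
```

```bash
python3 go.py .6137 -.0842 -.029 4.7
```

```text
t 32.75 tcp [ 0.6153 -0.0872  0.0389] jaw 4.72 tilt 0.18 tz [ 0.0024 -0.002  -1.    ] F [ 0.5 -0.  -0.2] w 0.995 j [-0.26  0.18  1.74 -0.    1.21 -0.34]
shift [-0.003  0.006 -0.136] rows 1.4
turn [ 0.0013  0.0016 -0.0003] deg -0.02 alt az deg 180.0 rows 0.0
```

>>> step_arm:
  motion:
    - [0,0.0,-0.08,0,0,0,0]
    - [0,0.0,-0.125,0,0,0,0]
    - [0,0.0,-0.136,0,0,0,0]
    - [0,0.0,-0.136,0,0,0,0]

```text
time: 33.15
tool_pos: [0.6124, -0.0872, -0.0317]
tool_rot: [-0.002, 0.678, 0.735, -0.002]
contact_force: [0.4, -0.9, 0.4]
gripper_width: 1.004
```

```bash
python3 go.py .6137 -.0842 -.029 4.7
```

```text
t 33.15 tcp [ 0.6124 -0.0872 -0.0317] jaw 4.63 tilt 0.28 tz [-4.9e-03  3.0e-04 -1.0e+00] F [ 0.4 -0.9  0.4] w 1.004 j [-0.26  0.28  1.77 -0.    1.1  -0.34]
shift [0.003 0.006 0.005] rows 0.1
turn [-0.0002 -0.0032  0.0008] deg 0.07 alt az deg -179.9 rows 0.0
```

>>> step_arm:
  motion:
    - [0.0,0.006,0.003,0,0,0,0]
    - [0.0,0.006,0.003,0,0,0,0]
    - [0.0,0.006,0.003,0,0,0,255]
    - [0.0,0.006,0.003,0,0,0,255]
    - [0.0,0.006,0.003,0,0,0,255]
    - [0.0,0.006,0.003,0,0,0,255]
    - [0.0,0.006,0.003,0,0,0,255]

```text
time: 33.85
tool_pos: [0.6143, -0.084, -0.0277]
tool_rot: [0.0, 0.678, 0.735, -0.0]
contact_force: [-0.4, 0.3, 5.9]
gripper_width: 0.682
```

```bash
python3 go.py .4438 .1194 .07 118.9
```

```text
t 33.85 tcp [ 0.6143 -0.084  -0.0277] jaw 4.67 tilt 0.05 tz [-5.e-04 -6.e-04 -1.e+00] F [-0.4  0.3  5.9] w 0.682 j [-0.26  0.27  1.77 -0.    1.1  -0.34]
shift [-0.341  0.407  0.195] rows 5.7
turn [ 2.000e-04 -5.000e-04 -7.653e-01] deg -65.77 alt az deg 114.2 rows 7.7
```

>>> step_arm:
  motion:
    - [0,0,0.06,0,0,0,255]
    - [0,0,0.15,0,0,0,255]
    - [-0.05,0.06,0.19,0,0,-0.1,255]
    - [-0.1,0.12,0.19,0,0,-0.2,255]
    - [-0.16,0.19,0.19,0,0,-0.3,255]
    - [-0.22,0.26,0.19,0,0,-0.4,255]
    - [-0.28,0.33,0.19,0,0,-0.5,255]
    - [-0.32,0.38,0.19,0,0,-0.6,255]
    - [-0.341,0.407,0.19,0,0,-0.7,255]
    - [-0.341,0.407,0.15,0,0,-0.765,255]

```text
time: 34.85
tool_pos: [0.443, 0.1217, 0.0475]
tool_rot: [-0.001, 0.969, 0.249, 0.002]
contact_force: [1.2, 0.1, -1.1]
gripper_width: 0.683
```

```bash
python3 go.py .4438 .1194 .005 118.9
```

```text
t 34.85 tcp [0.443  0.1217 0.0475] jaw -61.18 tilt 0.29 tz [ 0.0035  0.0037 -1.    ] F [ 1.2  0.1 -1.1] w 0.683 j [ 0.1  -0.22  2.12  0.    1.23  1.17]
shift [ 0.002 -0.005 -0.085] rows 0.9
turn [-0.0024  0.0024  0.001 ] deg 0.08 alt az deg -179.9 rows 0.0
```

>>> step_arm:
  motion:
    - [0.0,0,-0.04,0,0,0,255]
    - [0.0,0,-0.075,0,0,0,255]
    - [0.0,0,-0.082,0,0,0,255]
    - [0,0,-0.082,0,0,0,255]
    - [0,0,-0.082,0,0,0,255]

```text
time: 35.35
tool_pos: [0.4431, 0.1198, 0.0055]
tool_rot: [-0.001, 0.968, 0.25, 0.0]
contact_force: [0.2, -0.2, -1.9]
gripper_width: 0.687
```

```bash
python3 go.py .4438 .1194 .005 118.9; python3 cmp2.py .4438 .1194 28.9 v5;python3 cmp2.py .4438 .1194 28.9 v5t top; python3 corn.py .4417 .1178 .508 .0585 .4438 .1194 top;  python3 corn.py .4436 .1192 .508 .0585 .4438 .1194 side
```

```text
t 35.35 tcp [0.4431 0.1198 0.0055] jaw -61.08 tilt 0.16 tz [-1.0e-04  2.8e-03 -1.0e+00] F [ 0.2 -0.2 -1.9] w 0.687 j [ 0.1  -0.15  2.14  0.    1.15  1.16]
shift [ 0.001 -0.001 -0.001] rows 0.0
turn [-0.0019 -0.0001 -0.0002] deg -0.02 alt az deg 180.0 rows 0.0
(-45, 30) top [335. 556.] bot [340. 556.]
(-45, -30) top [560. 436.] bot [564. 437.]
(45, -30) top [387. 103.] bot [392. 107.]
(45, 30) top [164. 221.] bot [170. 224.]
d/dx mm [-19. -37.] /10  d/dy [-38.  20.] /10 dz10 [-6. -2.]
(-45, 30) top [140. 300.] bot [144. 328.]
(-45, -30) top [322. 383.] bot [325. 412.]
(45, -30) top [576. 219.] bot [578. 246.]
(45, 30) top [397. 144.] bot [399. 171.]
d/dx mm [ 28. -18.] /10  d/dy [-30. -13.] /10 dz10 [ -3. -35.]
```

View pics/v5.png

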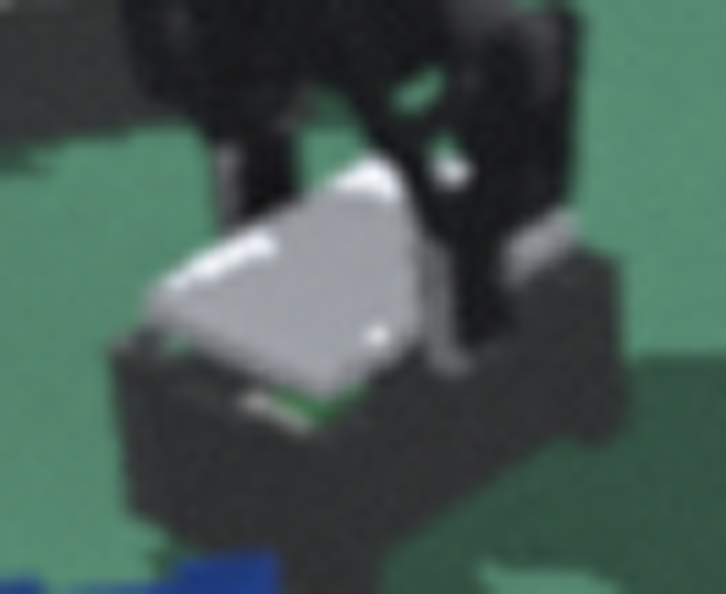

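View pics/v5t.png

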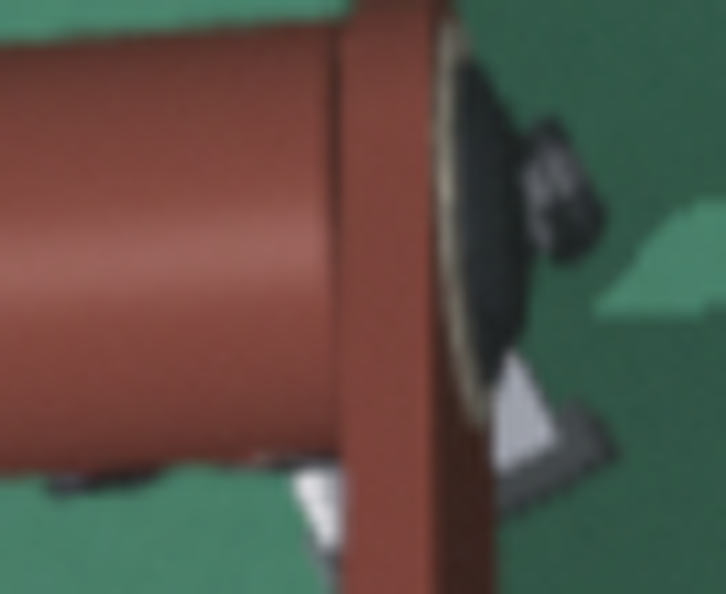

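>>> step_arm:
  motion:
    - [0.001,-0.001,0,0,0,0,255]
    - [0.001,-0.001,-0.008,0,0,0,255]
    - [0.001,-0.001,-0.014,0,0,0,255]
    - [0.001,-0.001,-0.018,0,0,0,255]
    - [0.001,-0.001,-0.018,0,0,0,255]

```text
time: 36.05
tool_pos: [0.443, 0.1193, -0.0045]
tool_rot: [-0.002, 0.968, 0.25, -0.0]
contact_force: [0.1, 0.2, -0.8]
gripper_width: 0.687
```

```bash
python3 go.py;  python3 cmp2.py .4438 .1194 28.9 v6
```

```text
t 36.05 tcp [ 0.443   0.1193 -0.0045] jaw -61.08 tilt 0.18 tz [-0.0016  0.0027 -1.    ] F [ 0.1  0.2 -0.8] w 0.687 j [ 0.1  -0.13  2.15  0.    1.13  1.16]
```

View pics/v6.png

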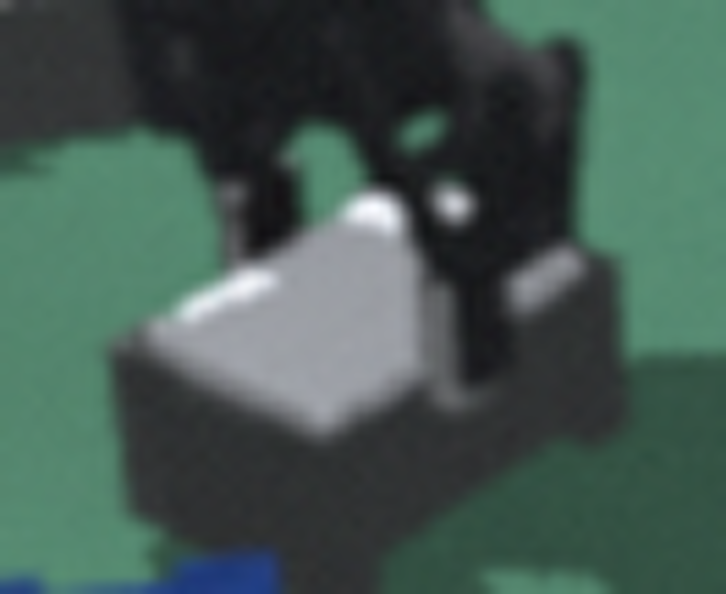

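>>> step_arm:
  motion:
    - [0,0,-0.003,0,0,0,255]
    - [0,0,-0.003,0,0,0,255]

```text
time: 36.3
tool_pos: [0.4432, 0.1193, -0.0047]
tool_rot: [-0.001, 0.968, 0.25, -0.001]
contact_force: [-4.1, 0.1, 8.3]
gripper_width: 0.679
```

>>> step_arm:
  motion:
    - [0,0,-0.002,0,0,0,255]
    - [0,0,-0.002,0,0,0,255]

```text
time: 36.5
tool_pos: [0.4432, 0.1193, -0.0047]
tool_rot: [-0.001, 0.968, 0.25, -0.001]
contact_force: [-9.1, -0.8, 16.2]
gripper_width: 0.686
```

>>> step_arm:
  motion:
    - [0,0,0.005,0,0,0,0]
    - [0,0,0.005,0,0,0,0]
    - [0,0,0.005,0,0,0,0]
    - [0,0,0.005,0,0,0,0]
    - [0,0,0.06,0,0,0,0]
    - [0,0,0.14,0,0,0,0]
    - [0.04,-0.08,0.2,0,0,0.1,0]
    - [0.08,-0.16,0.23,0,0,0.2,0]
    - [0.11,-0.25,0.23,0,0,0.3,0]
    - [0.15,-0.34,0.23,0,0,0.4,0]

```text
time: 37.5
tool_pos: [0.5149, -0.042, 0.1094]
tool_rot: [-0.001, 0.86, 0.509, 0.0]
contact_force: [1.0, 0.7, -0.3]
gripper_width: 1.0
```

```bash
python3 go.py .6336 -.357 .09 4.7;python3 cmp2.py .4436 .1192 7.8 v7; python3 cmp2.py .4436 .1192 7.8 v7t top; python3 -c "
import cv2,numpy as np
a=cv2.imread('pics/v7.png');b=cv2.imread('pics/v7t.png');cv2.imwrite('pics/v7c.png',cv2.resize(np.hstack([a,b]),(796,326)))"
```

```text
t 37.5 tcp [ 0.5149 -0.042   0.1094] jaw -28.74 tilt 0.08 tz [-1.0e-04  1.3e-03 -1.0e+00] F [ 1.   0.7 -0.3] w 1.0 j [-0.23 -0.14  1.95  0.    1.34  0.28]
shift [ 0.237 -0.63  -0.039] rows 6.7
turn [-8.000e-04 -3.000e-04  3.891e-01] deg 33.44 alt az deg -146.6 rows 3.9
```

View pics/v7c.png

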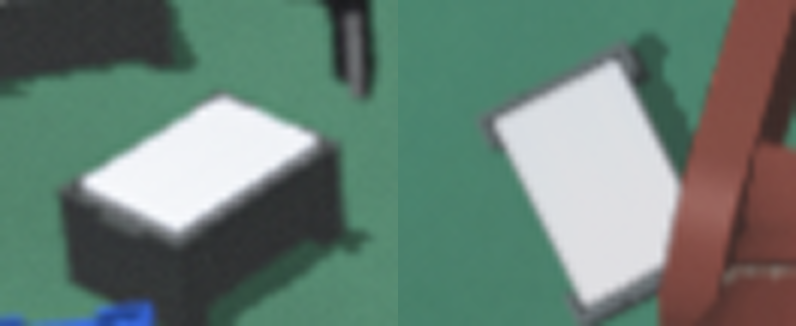

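The second plate is seated, with rim and lugs visible all round in both views. Third cycle.

>>> step_arm:
  motion:
    - [0.03,-0.09,0.0,0,0,0.09,0]
    - [0.06,-0.18,0.0,0,0,0.18,0]
    - [0.1,-0.27,0.0,0,0,0.27,0]
    - [0.13,-0.36,0.0,0,0,0.366,0]
    - [0.17,-0.45,0.0,0,0,0.366,0]
    - [0.2,-0.54,0.0,0,0,0.366,0]
    - [0.231,-0.613,0.0,0,0,0.366,0]
    - [0.231,-0.613,-0.03,0,0,0.366,0]
    - [0.231,-0.613,-0.03,0,0,0.366,0]

```text
time: 38.5
tool_pos: [0.6277, -0.3459, 0.0894]
tool_rot: [-0.004, 0.693, 0.721, -0.001]
contact_force: [-0.7, 0.7, -0.8]
gripper_width: 0.999
```

```bash
python3 go.py .6336 -.357 .035 4.7
```

```text
t 38.5 tcp [ 0.6277 -0.3459  0.0894] jaw 2.28 tilt 0.5 tz [-0.0077  0.004  -1.    ] F [-0.7  0.7 -0.8] w 0.999 j [-0.61  0.35  1.46 -0.    1.35 -0.65]
shift [ 0.012 -0.022 -0.109] rows 1.1
turn [-0.0025 -0.0052  0.0282] deg 2.42 alt az deg -177.6 rows 0.3
```

>>> step_arm:
  motion:
    - [0.003,-0.012,0.0,0,0,0.02,0]
    - [0.003,-0.012,0.0,0,0,0.02,0]
    - [0.003,-0.012,0.0,0,0,0.02,0]

```text
time: 38.8
tool_pos: [0.6306, -0.3514, 0.0931]
tool_rot: [-0.002, 0.681, 0.732, -0.001]
contact_force: [0.4, -0.1, 0.2]
gripper_width: 0.998
```

```bash
python3 go.py .6336 -.357 .035 4.7
```

```text
t 38.8 tcp [ 0.6306 -0.3514  0.0931] jaw 4.09 tilt 0.2 tz [-3.5e-03  7.0e-04 -1.0e+00] F [ 0.4 -0.1  0.2] w 0.998 j [-0.61  0.35  1.45 -0.    1.35 -0.68]
shift [ 0.006 -0.011 -0.116] rows 1.2
turn [-0.0005 -0.0023  0.0071] deg 0.61 alt az deg -179.4 rows 0.1
```

>>> step_arm:
  motion:
    - [0.004,-0.009,-0.05,0,0,0.007,0]
    - [0.004,-0.009,-0.1,0,0,0.007,0]
    - [0.004,-0.009,-0.116,0,0,0.007,0]
    - [0.004,-0.009,-0.116,0,0,0.007,0]
    - [0.004,-0.009,-0.116,0,0,0.007,255]
    - [0.004,-0.009,-0.116,0,0,0.007,255]
    - [0.004,-0.009,-0.116,0,0,0.007,255]
    - [0.004,-0.009,-0.116,0,0,0.007,255]
    - [0.004,-0.009,-0.116,0,0,0.007,255]
    - [0.004,-0.009,-0.116,0,0,0.007,255]

```text
time: 39.8
tool_pos: [0.6334, -0.3577, 0.0363]
tool_rot: [-0.0, 0.678, 0.735, -0.001]
contact_force: [0.1, 0.8, 3.8]
gripper_width: 0.238
```

```bash
python3 go.py .6336 -.357 .035 4.7
```

```text
t 39.8 tcp [ 0.6334 -0.3577  0.0363] jaw 4.67 tilt 0.11 tz [-1.7e-03 -6.0e-04 -1.0e+00] F [0.1 0.8 3.8] w 0.238 j [-0.62  0.42  1.46 -0.    1.26 -0.7 ]
shift [ 0.     0.001 -0.003] rows 0.0
turn [ 0.0004 -0.0011  0.0004] deg 0.03 alt az deg -180.0 rows 0.0
```

>>> step_arm:
  motion:
    - [-0.001,0.016,0,0,0,0,255]
    - [-0.003,0.034,0,0,0,0,255]
    - [-0.004,0.054,0,0,0,0,255]
    - [-0.006,0.074,0,0,0,0,255]
    - [-0.008,0.094,0,0,0,0,255]
    - [-0.009,0.114,0,0,0,0,255]
    - [-0.011,0.134,0,0,0,0,255]
    - [-0.013,0.154,0,0,0,0,255]
    - [-0.014,0.168,0,0,0,0,255]
    - [-0.014,0.17,0,0,0,0,255]

```text
time: 40.8
tool_pos: [0.6264, -0.273, 0.0363]
tool_rot: [0.0, 0.677, 0.736, -0.002]
contact_force: [0.5, -6.8, 4.0]
gripper_width: 0.233
```

>>> step_arm:
  motion:
    - [0.0,0.003,0,0,0,0,255]
    - [0.0,0.003,0,0,0,0,255]

```text
time: 41.0
tool_pos: [0.6264, -0.2731, 0.0363]
tool_rot: [0.001, 0.678, 0.735, -0.002]
contact_force: [0.9, -7.9, 3.7]
gripper_width: 0.237
```

```bash
python3 go.py .6142 -.0965 .09 4.7
cat > pp.py <<'E'
from h import *
import sys
t=grab("top");s=grab("side")
a=cv2.resize(t["pixels"][150:220,240:380,::-1],None,fx=4,fy=4,interpolation=cv2.INTER_NEAREST)
b=cv2.resize(s["pixels"][180:260,270:410,::-1],None,fx=4,fy=4,interpolation=cv2.INTER_NEAREST)
cv2.imwrite(f"pics/{sys.argv[1]}.png",np.vstack([a,b])[:600])
E
python3 pp.py p4
```

```text
t 41.0 tcp [ 0.6264 -0.2731  0.0363] jaw 4.68 tilt 0.28 tz [-0.0011 -0.0047 -1.    ] F [ 0.9 -7.9  3.7] w 0.237 j [-0.52  0.32  1.58 -0.    1.23 -0.6 ]
shift [-0.024  0.353  0.107] rows 3.7
turn [ 0.0032 -0.0007  0.0003] deg 0.02 alt az deg -180.0 rows 0.0
```

View pics/p4.png

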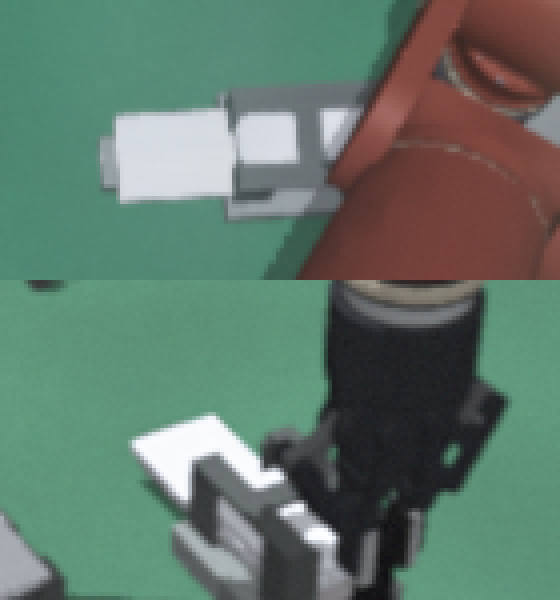

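Third plate is out. Release, lift over the cage, then straddle the plate.

>>> step_arm:
  motion:
    - [0,0,0,0,0,0,0]
    - [0,0,0,0,0,0,0]
    - [0,0,0,0,0,0,0]
    - [0,0,0.09,0,0,0,0]
    - [0,0.02,0.14,0,0,0,0]
    - [-0.01,0.12,0.14,0,0,0,0]
    - [-0.02,0.22,0.14,0,0,0,0]
    - [-0.025,0.31,0.14,0,0,0,0]
    - [-0.025,0.353,0.14,0,0,0,0]
    - [-0.025,0.353,0.1,0,0,0,0]

```text
time: 42.1
tool_pos: [0.6151, -0.091, 0.0878]
tool_rot: [0.001, 0.676, 0.737, 0.001]
contact_force: [0.2, 0.5, 0.6]
gripper_width: 0.999
```

>>> step_arm:
  motion:
    - [0.0,0.0,-0.09,0,0,0,0]
    - [0.0,0.0,-0.17,0,0,0,0]
    - [0.0,0.0,-0.22,0,0,0,0]
    - [0.0,0.0,-0.23,0,0,0,0]
    - [0,0,-0.23,0,0,0,0]

```text
time: 42.6
tool_pos: [0.6123, -0.0938, -0.0309]
tool_rot: [-0.002, 0.678, 0.735, -0.002]
contact_force: [-0.7, 0.6, 0.6]
gripper_width: 1.005
```

```bash
python3 go.py .6142 -.0965 -.028 4.7
```

```text
t 42.6 tcp [ 0.6123 -0.0938 -0.0309] jaw 4.68 tilt 0.32 tz [-0.0055  0.001  -1.    ] F [-0.7  0.6  0.6] w 1.005 j [-0.27  0.28  1.76 -0.    1.1  -0.35]
shift [ 0.004 -0.005  0.006] rows 0.1
turn [-0.0006 -0.0037  0.0002] deg 0.02 alt az deg -180.0 rows 0.0
```

>>> step_arm:
  motion:
    - [0.001,0,0,0,0,0,255]
    - [0.001,0,0,0,0,0,255]
    - [0.001,0,0,0,0,0,255]
    - [0.001,0,0,0,0,0,255]
    - [0.001,0,0,0,0,0,255]
    - [0.0,0.012,0.001,0,0,0,255]
    - [-0.001,0.024,0.001,0,0,0,255]
    - [-0.002,0.036,0.001,0,0,0,255]
    - [-0.003,0.044,0.001,0,0,0,255]
    - [-0.003,0.044,0.001,0,0,0,255]

```text
time: 43.6
tool_pos: [0.6139, -0.0724, -0.027]
tool_rot: [0.001, 0.677, 0.736, 0.0]
contact_force: [0.1, -1.0, 6.7]
gripper_width: 0.689
```

>>> step_arm:
  motion:
    - [0,0,0,0,0,0,0]
    - [0,0,0,0,0,0,0]
    - [0,0,0,0,0,0,0]
    - [0,0,0.1,0,0,0,0]
    - [0,0,0.2,0,0,0,0]
    - [0,0,0.23,0,0,0,0]
    - [0,0,0.23,0,0,0,0]

```text
time: 44.3
tool_pos: [0.6144, -0.0729, 0.0895]
tool_rot: [0.002, 0.678, 0.735, 0.001]
contact_force: [-0.2, 0.6, -0.6]
gripper_width: 1.0
```

```bash
python3 go.py .6266 -.2725 .035 4.7
```

```text
t 44.3 tcp [ 0.6144 -0.0729  0.0895] jaw 4.68 tilt 0.24 tz [ 0.0039 -0.0014 -1.    ] F [-0.2  0.6 -0.6] w 1.0 j [-0.24  0.12  1.72 -0.    1.29 -0.32]
shift [ 0.024 -0.399 -0.109] rows 4.1
turn [0.001  0.0026 0.0003] deg 0.02 alt az deg -180.0 rows 0.0
```

>>> step_arm:
  motion:
    - [0.01,-0.09,0.0,0,0,0,0]
    - [0.02,-0.18,0.0,0,0,0,0]
    - [0.025,-0.27,0.0,0,0,0,0]
    - [0.025,-0.35,0.0,0,0,0,0]
    - [0.025,-0.399,0.0,0,0,0,0]
    - [0.025,-0.399,0.0,0,0,0,0]
    - [0.025,-0.399,-0.06,0,0,0,0]
    - [0.025,-0.399,-0.108,0,0,0,0]
    - [0.025,-0.399,-0.108,0,0,0,0]
    - [0.025,-0.399,-0.108,0,0,0,255]

```text
time: 45.3
tool_pos: [0.6231, -0.2703, 0.0296]
tool_rot: [-0.003, 0.677, 0.736, -0.001]
contact_force: [0.2, -0.3, 0.2]
gripper_width: 0.861
```

>>> step_arm:
  motion:
    - [0,0,0,0,0,0,255]
    - [0,0,0,0,0,0,255]
    - [0,0,0,0,0,0,255]
    - [0,0,0,0,0,0,255]
    - [0,0,0,0,0,0,255]

```text
time: 45.8
tool_pos: [0.6264, -0.2722, 0.0334]
tool_rot: [0.001, 0.678, 0.735, 0.0]
contact_force: [5.2, 1.4, 1.5]
gripper_width: 0.237
```

```bash
python3 go.py .6336 -.358 .034 4.7;python3 pp.py p5
```

```text
t 45.8 tcp [ 0.6264 -0.2722  0.0334] jaw 4.67 tilt 0.12 tz [ 0.0018 -0.0011 -1.    ] F [5.2 1.4 1.5] w 0.237 j [-0.52  0.32  1.59 -0.    1.23 -0.6 ]
shift [ 0.014 -0.172  0.001] rows 1.7
turn [0.0008 0.0012 0.0003] deg 0.03 alt az deg -180.0 rows 0.0
```

View pics/p5.png

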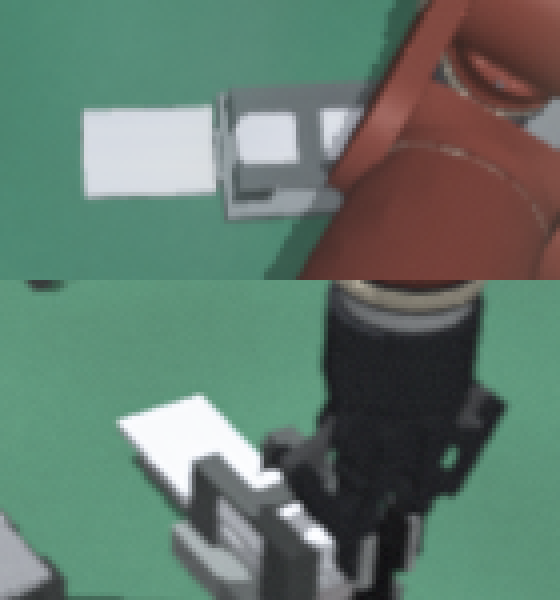

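>>> step_arm:
  motion:
    - [0.002,-0.016,0,0,0,0,255]
    - [0.004,-0.036,0,0,0,0,255]
    - [0.006,-0.056,0,0,0,0,255]
    - [0.007,-0.076,0,0,0,0,255]
    - [0.009,-0.096,0,0,0,0,255]
    - [0.01,-0.116,0,0,0,0,255]
    - [0.012,-0.136,0,0,0,0,255]
    - [0.014,-0.154,0,0,0,0,255]
    - [0.015,-0.166,0,0,0,0,255]
    - [0.015,-0.17,0,0,0,0,255]

```text
time: 46.9
tool_pos: [0.6333, -0.3567, 0.0334]
tool_rot: [-0.001, 0.678, 0.735, 0.001]
contact_force: [3.5, 10.1, 8.3]
gripper_width: 0.241
```

>>> step_arm:
  motion:
    - [0.0,-0.003,0,0,0,0,255]
    - [0.0,-0.003,0,0,0,0,255]

```text
time: 47.1
tool_pos: [0.6333, -0.3565, 0.0334]
tool_rot: [-0.002, 0.678, 0.735, 0.001]
contact_force: [2.6, 9.4, 8.0]
gripper_width: 0.24
```

```bash
python3 go.py .6137 -.0842 .09 4.7; python3 pl.py; python3 all.py
python3 - <<'E'
from h import *
for c in("side","top"):
    f=grab(c); cv2.imwrite(f"pics/w3{c}.png",cv2.resize(f["pixels"][:,:,::-1],(740,555),interpolation=cv2.INTER_CUBIC))
E
```

```text
t 47.1 tcp [ 0.6333 -0.3565  0.0334] jaw 4.68 tilt 0.23 tz [-8.0e-04  3.9e-03 -1.0e+00] F [2.6 9.4 8. ] w 0.24 j [-0.62  0.42  1.47  0.    1.26 -0.7 ]
shift [-0.039  0.545  0.113] rows 5.6
turn [-0.0026 -0.0006  0.0002] deg 0.02 alt az deg -180.0 rows 0.0
[ 0.6145 -0.084   1.5928  0.026 ] 0.305
[ 0.6128 -0.0871  1.6264  0.026 ] 0.006
[ 0.6163 -0.0777  1.6251  0.026 ] 0.212
H1 (array([ 0.6628,  0.2004, -0.036 ]), np.float64(0.036)) (array([ 0.6651,  0.2027, -0.0761]), np.float64(0.019))
H2 (array([ 0.4306,  0.3315, -0.1184]), np.float64(0.028)) (array([ 0.4329,  0.3331, -0.1509]), np.float64(0.02))
H3 (array([0.4413, 0.1182, 0.4928]), np.float64(0.043)) (array([0.4439, 0.1235, 0.4984]), np.float64(0.216))
H4 (array([ 0.4245, -0.1645,  0.1599]), np.float64(0.242)) (array([ 0.4271, -0.155 ,  0.1136]), np.float64(0.045))
MAG (array([ 0.618 , -0.1929,  1.6424]), np.float64(0.345)) (array([ 0.6225, -0.1899,  1.6438]), np.float64(0.333))
```

View pics/w3top.png

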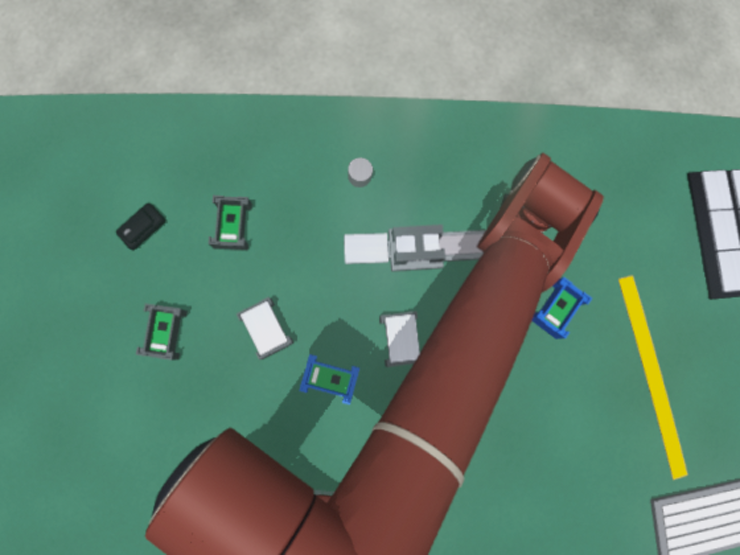

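>>> step_arm:
  motion:
    - [0,0.006,0,0,0,0,0]
    - [0,0.006,0,0,0,0,0]
    - [0,0.006,0,0,0,0,0]
    - [0,0.006,0.09,0,0,0,0]
    - [0,0.03,0.14,0,0,-0.005,0]
    - [-0.01,0.13,0.14,0,0,-0.008,0]
    - [-0.02,0.23,0.14,0,0,-0.008,0]
    - [-0.03,0.33,0.14,0,0,-0.008,0]
    - [-0.037,0.43,0.14,0,0,-0.008,0]
    - [-0.037,0.52,0.14,0,0,-0.008,0]

```text
time: 48.4
tool_pos: [0.612, -0.097, 0.101]
tool_rot: [-0.002, 0.682, 0.731, -0.002]
contact_force: [0.6, 0.1, -0.3]
gripper_width: 0.999
```

>>> step_arm:
  motion:
    - [0,0.026,0,0,0,0,0]
    - [0,0.026,-0.06,0,0,0,0]
    - [0,0.026,-0.13,0,0,0,0]
    - [0,0.026,-0.2,0,0,0,0]
    - [0,0.026,-0.25,0,0,0,0]
    - [0,0.026,-0.258,0,0,0,0]
    - [0,0.026,-0.258,0,0,0,0]

```text
time: 49.1
tool_pos: [0.6125, -0.0861, -0.0282]
tool_rot: [-0.002, 0.682, 0.731, -0.002]
contact_force: [0.4, -0.2, -0.3]
gripper_width: 1.002
```

```bash
python3 go.py .6149 -.0852 -.028 4.0
```

```text
t 49.1 tcp [ 0.6125 -0.0861 -0.0282] jaw 3.94 tilt 0.3 tz [-5.3e-03  1.0e-04 -1.0e+00] F [ 0.4 -0.2 -0.3] w 1.002 j [-0.26  0.27  1.77 -0.    1.11 -0.33]
shift [0.005 0.002 0.   ] rows 0.1
turn [-0.0001 -0.0035  0.0007] deg 0.06 alt az deg -179.9 rows 0.0
```

>>> step_arm:
  motion:
    - [0.003,0.001,0,0,0,0,0]
    - [0.003,0.001,0,0,0,0,255]
    - [0.003,0.001,0,0,0,0,255]
    - [0.003,0.001,0,0,0,0,255]
    - [0.003,0.001,0,0,0,0,255]
    - [0.003,0.001,0,0,0,0,255]

```text
time: 49.7
tool_pos: [0.6167, -0.0854, -0.025]
tool_rot: [0.001, 0.682, 0.731, -0.0]
contact_force: [-0.7, -0.5, 6.3]
gripper_width: 0.681
```

```bash
python3 go.py .665 .2018 .07 87.5
```

```text
t 49.7 tcp [ 0.6167 -0.0854 -0.025 ] jaw 3.99 tilt 0.08 tz [ 7.0e-04 -1.1e-03 -1.0e+00] F [-0.7 -0.5  6.3] w 0.681 j [-0.26  0.27  1.76 -0.    1.11 -0.33]
shift [0.097 0.574 0.19 ] rows 6.1
turn [3.000e-04 9.000e-04 9.717e-01] deg 83.51 alt az deg -96.5 rows 9.7
```

>>> step_arm:
  motion:
    - [0,0,0.06,0,0,0,255]
    - [0,0,0.15,0,0,0.05,255]
    - [0.01,0.06,0.19,0,0,0.15,255]
    - [0.025,0.13,0.19,0,0,0.25,255]
    - [0.04,0.21,0.19,0,0,0.35,255]
    - [0.05,0.29,0.19,0,0,0.45,255]
    - [0.065,0.37,0.19,0,0,0.55,255]
    - [0.08,0.45,0.19,0,0,0.65,255]
    - [0.09,0.53,0.19,0,0,0.75,255]
    - [0.097,0.574,0.19,0,0,0.85,255]

```text
time: 50.7
tool_pos: [0.6628, 0.2052, 0.0674]
tool_rot: [-0.001, 0.109, 0.994, -0.001]
contact_force: [-0.7, -1.0, -1.4]
gripper_width: 0.682
```

>>> step_arm:
  motion:
    - [0,0,-0.02,0,0,0.1,255]
    - [0,0,-0.06,0,0,0.122,255]
    - [0,0,-0.1,0,0,0.122,255]
    - [0,0,-0.1,0,0,0.122,255]
    - [0,0,-0.1,0,0,0.122,255]

```text
time: 51.2
tool_pos: [0.6626, 0.202, 0.0171]
tool_rot: [-0.001, 0.022, 1.0, -0.002]
contact_force: [-0.1, -0.4, -0.1]
gripper_width: 0.689
```

```bash
python3 go.py .665 .2018 .008 87.5
```

```text
t 51.2 tcp [0.6626 0.202  0.0171] jaw 87.52 tilt 0.22 tz [-0.0019 -0.0033 -1.    ] F [-0.1 -0.4 -0.1] w 0.689 j [ 0.19  0.36  1.56 -0.    1.21 -1.34]
shift [ 0.005 -0.    -0.018] rows 0.2
turn [ 0.0022 -0.0013 -0.0003] deg -0.02 alt az deg 180.0 rows 0.0
```

>>> step_arm:
  motion:
    - [0.002,0,-0.01,0,0,0,255]
    - [0.002,0,-0.016,0,0,0,255]
    - [0.002,0,-0.016,0,0,0,255]

```text
time: 51.5
tool_pos: [0.6644, 0.202, 0.0099]
tool_rot: [-0.0, 0.022, 1.0, -0.001]
contact_force: [1.2, -0.1, -1.0]
gripper_width: 0.684
```

```bash
python3 go.py .665 .2018 .008 87.5; python3 cmp2.py .665 .2018 0 v8;python3 cmp2.py .665 .2018 0 v8t top; python3 corn.py .6628 .2004 -.043 .0585 .665 .2018 top;  python3 corn.py .6651 .2027 -.043 .0585 .665 .2018 side;  python3 -c "
import cv2,numpy as np
a=cv2.imread('pics/v8.png');b=cv2.imread('pics/v8t.png');cv2.imwrite('pics/v8c.png',cv2.resize(np.hstack([a,b]),(796,326)))"
```

```text
t 51.5 tcp [0.6644 0.202  0.0099] jaw 87.51 tilt 0.17 tz [-1.0e-04 -2.9e-03 -1.0e+00] F [ 1.2 -0.1 -1. ] w 0.684 j [ 0.19  0.38  1.56 -0.    1.2  -1.34]
shift [ 0.001 -0.    -0.004] rows 0.0
turn [ 0.0019 -0.0001 -0.0002] deg -0.01 alt az deg 180.0 rows 0.0
(-45, 30) top [217. 481.] bot [225. 488.]
(-45, -30) top [462. 495.] bot [468. 503.]
(45, -30) top [495. 139.] bot [501. 149.]
(45, 30) top [254. 125.] bot [261. 135.]
d/dx mm [  4. -39.] /10  d/dy [-40.  -2.] /10 dz10 [ -9. -11.]
(-45, 30) top [168. 245.] bot [169. 271.]
(-45, -30) top [245. 347.] bot [246. 374.]
(45, -30) top [563. 283.] bot [562. 310.]
(45, 30) top [476. 185.] bot [476. 211.]
d/dx mm [34. -7.] /10  d/dy [-14. -17.] /10 dz10 [ -1. -33.]
```

View pics/v8c.png

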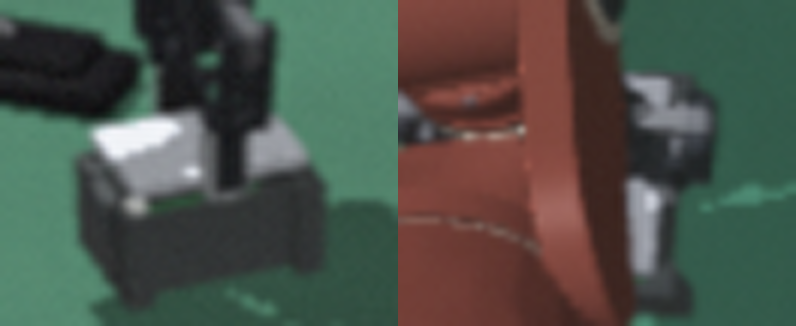

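View pics/v8.png

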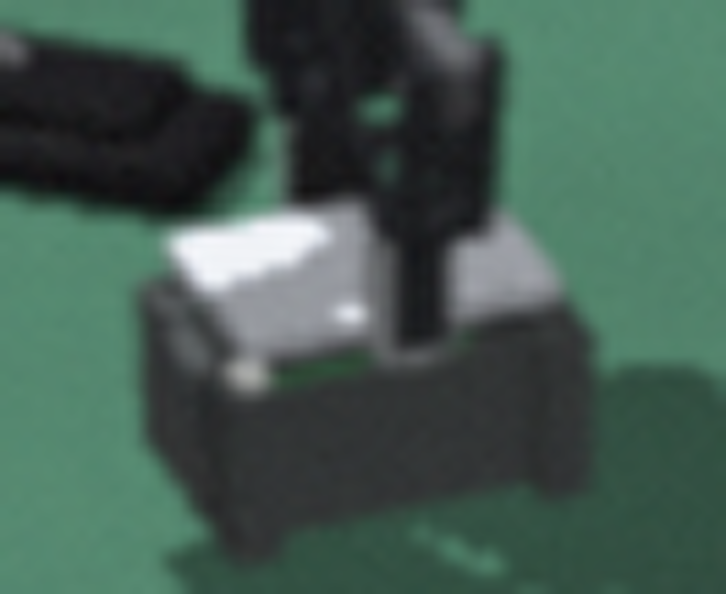

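View pics/v8t.png

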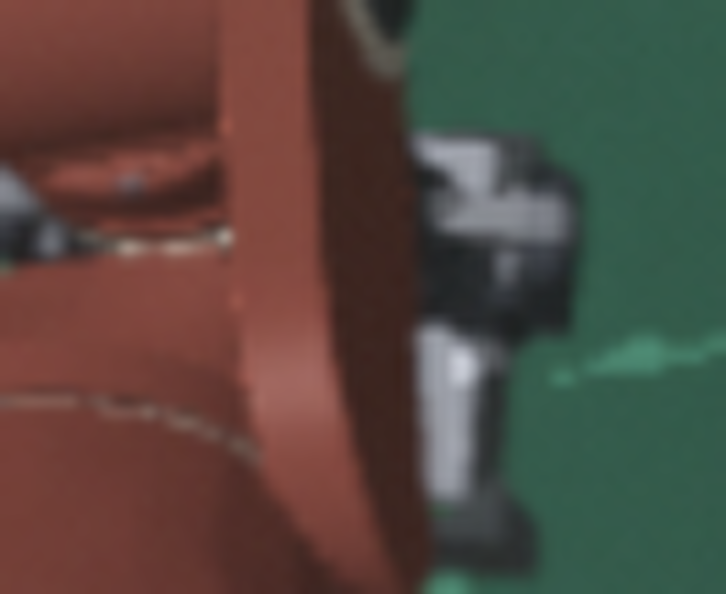

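```bash
cat > lug.py <<'E'
from h import *
import sys
hx,hy,yaw,x,y=[float(v) for v in sys.argv[1:6]]; cam=sys.argv[6]
s=grab(cam); cc=proj(s,[x,y,.045])[0]; o=np.array([int(cc[0])-32,int(cc[1])-28]); k=11
g=cv2.resize(s["pixels"][o[1]:o[1]+54,o[0]:o[0]+66,::-1],None,fx=k,fy=k,interpolation=cv2.INTER_CUBIC)
c,sn=np.cos(yaw),np.sin(yaw)
def pr(a,b,z): return (proj(s,[hx+(c*a-sn*b)/1000,hy+(sn*a+c*b)/1000,z])[0]-o+.5)*k
def poly(pts,z,col):
    q=np.array([pr(a,b,z) for a,b in pts]).round().astype(int); cv2.polylines(g,[q],True,col,1)
H=[(-52,-37),(-36,-37),(-36,-26),(36,-26),(36,-37),(52,-37),(52,37),(36,37),(36,26),(-36,26),(-36,37),(-52,37)]
poly(H,.045,(0,255,255)); poly(H,0,(255,0,255))
for sx in(1,-1):
    for sy in(1,-1):
        L=[(52*sx,37*sy),(36*sx,37*sy),(36*sx,33*sy),(48*sx,33*sy),(48*sx,23*sy),(52*sx,23*sy)]; poly(L,.05,(0,0,255))
if len(sys.argv)>8:
    poly([(-45,-30),(45,-30),(45,30),(-45,30)],float(sys.argv[8])+.004,(255,255,0))
cv2.imwrite(f"pics/{sys.argv[7]}.png",g)
E
python3 lug.py .6628 .2004 -.043 .665 .2018 top l1t .061; python3 lug.py .6651 .2027 -.043 .665 .2018 side l1s .061;  python3 -c "
import cv2,numpy as np
a=cv2.imread('pics/l1s.png');b=cv2.imread('pics/l1t.png');cv2.imwrite('pics/l1.png',np.vstack([b[300:594],a[150:594]])[:,:700])"
```

```text
(no output)
```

View pics/l1.png

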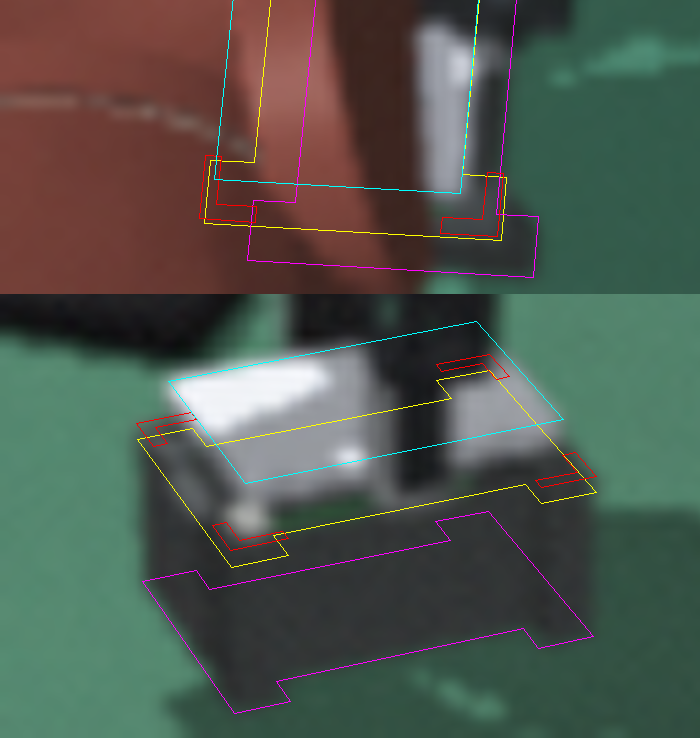

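>>> step_arm:
  motion:
    - [0.001,0.0024,0,0,0,0,255]
    - [0.001,0.0024,-0.006,0,0,0,255]
    - [0.001,0.0024,-0.012,0,0,0,255]
    - [0.001,0.0024,-0.016,0,0,0,255]
    - [0.001,0.0024,-0.016,0,0,0,255]

```text
time: 52.3
tool_pos: [0.6643, 0.2032, 0.0008]
tool_rot: [-0.001, 0.022, 1.0, -0.002]
contact_force: [-0.7, -0.3, -1.2]
gripper_width: 0.687
```

```bash
python3 go.py; python3 cmp2.py .665 .2018 0 v9;python3 cmp2.py .665 .2018 0 v9t top; python3 -c "
import cv2,numpy as np
a=cv2.imread('pics/v9.png');b=cv2.imread('pics/v9t.png');cv2.imwrite('pics/v9c.png',np.vstack([b[300:594],a[150:444]]))"
```

```text
t 52.3 tcp [0.6643 0.2032 0.0008] jaw 87.52 tilt 0.21 tz [-0.0016 -0.0032 -1.    ] F [-0.7 -0.3 -1.2] w 0.687 j [ 0.19  0.39  1.57 -0.    1.19 -1.34]
```

View pics/v9c.png

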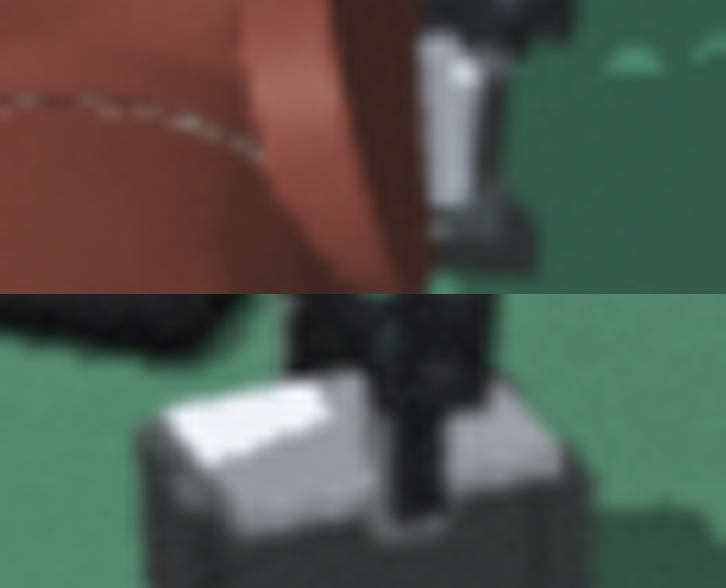

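>>> step_arm:
  motion:
    - [0,0,-0.004,0,0,0,255]
    - [0,0,-0.006,0,0,0,255]
    - [0,0,-0.006,0,0,0,255]

```text
time: 52.7
tool_pos: [0.6646, 0.2032, -0.0016]
tool_rot: [-0.0, 0.022, 1.0, -0.002]
contact_force: [-0.6, 0.0, -0.3]
gripper_width: 0.679
```

>>> step_arm:
  motion:
    - [0,0,-0.002,0,0,0,255]
    - [0,0,-0.002,0,0,0,255]

```text
time: 52.9
tool_pos: [0.665, 0.2033, -0.0019]
tool_rot: [-0.0, 0.022, 1.0, -0.001]
contact_force: [-0.3, -0.7, 0.9]
gripper_width: 0.683
```

>>> step_arm:
  motion:
    - [0,0,-0.002,0,0,0,255]
    - [0,0,-0.002,0,0,0,255]

```text
time: 53.1
tool_pos: [0.6651, 0.2034, -0.0019]
tool_rot: [0.0, 0.022, 1.0, -0.001]
contact_force: [-3.6, -1.1, 5.8]
gripper_width: 0.685
```

>>> step_arm:
  motion:
    - [0,0,0.003,0,0,0,0]
    - [0,0,0.003,0,0,0,0]
    - [0,0,0.003,0,0,0,0]
    - [0,0,0.003,0,0,0,0]
    - [0,0,0.06,0,0,0,0]
    - [0,0,0.14,0,0,0,0]
    - [0,-0.08,0.2,0,0,-0.1,0]
    - [-0.01,-0.17,0.23,0,0,-0.2,0]
    - [-0.02,-0.26,0.23,0,0,-0.3,0]
    - [-0.03,-0.35,0.23,0,0,-0.4,0]

```text
time: 54.1
tool_pos: [0.6502, 0.0268, 0.1129]
tool_rot: [0.001, 0.319, 0.948, -0.001]
contact_force: [0.6, -0.0, 0.7]
gripper_width: 0.997
```

```bash
python3 go.py .6336 -.357 .09 4.7;python3 cmp2.py .665 .2018 7.8 va; python3 cmp2.py .665 .2018 7.8 vat top; python3 -c "
import cv2,numpy as np
a=cv2.imread('pics/va.png');b=cv2.imread('pics/vat.png');cv2.imwrite('pics/vac.png',cv2.resize(np.hstack([a,b]),(796,326)))"
```

```text
t 54.1 tcp [0.6502 0.0268 0.1129] jaw 52.82 tilt 0.15 tz [ 4.0e-04 -2.5e-03 -1.0e+00] F [ 0.6 -0.   0.7] w 0.997 j [-0.07  0.17  1.62 -0.    1.34 -0.99]
shift [-0.033 -0.768 -0.046] rows 7.7
turn [ 1.700e-03 -5.000e-04 -5.599e-01] deg -48.12 alt az deg 131.9 rows 5.6
```

View pics/vac.png

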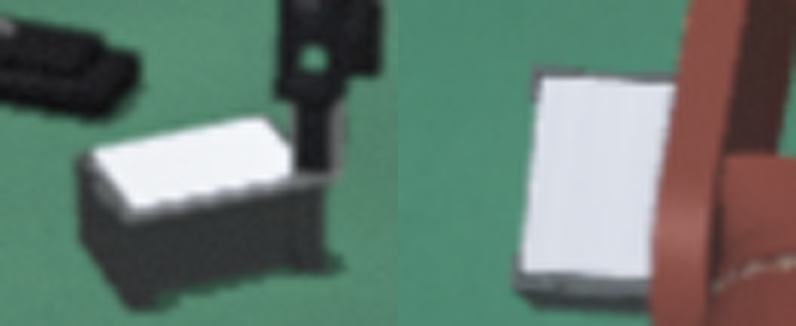

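The third plate is seated, and flat in both views. Fourth and last cycle.

>>> step_arm:
  motion:
    - [-0.004,-0.09,0,0,0,-0.09,0]
    - [-0.008,-0.18,0,0,0,-0.18,0]
    - [-0.012,-0.28,0,0,0,-0.27,0]
    - [-0.016,-0.37,0,0,0,-0.36,0]
    - [-0.02,-0.47,0,0,0,-0.45,0]
    - [-0.025,-0.56,0,0,0,-0.54,0]
    - [-0.03,-0.66,0,0,0,-0.562,0]
    - [-0.033,-0.75,0,0,0,-0.562,0]
    - [-0.033,-0.77,0,0,0,-0.562,0]
    - [-0.033,-0.77,-0.034,0,0,-0.562,0]

```text
time: 55.2
tool_pos: [0.6351, -0.3591, 0.0972]
tool_rot: [0.002, 0.677, 0.736, -0.0]
contact_force: [-0.1, 1.0, 1.0]
gripper_width: 0.998
```

>>> step_arm:
  motion:
    - [0,0,0,0,0,0,0]
    - [0,0,0,0,0,0,0]

```text
time: 55.4
tool_pos: [0.6328, -0.354, 0.0925]
tool_rot: [-0.003, 0.676, 0.737, -0.001]
contact_force: [-0.6, -0.4, 0.3]
gripper_width: 1.003
```

```bash
python3 go.py .6336 -.357 .035 4.7
```

```text
t 55.4 tcp [ 0.6328 -0.354   0.0925] jaw 4.98 tilt 0.36 tz [-0.0058  0.0025 -1.    ] F [-0.6 -0.4  0.3] w 1.003 j [-0.61  0.36  1.44 -0.    1.35 -0.7 ]
shift [ 0.002 -0.006 -0.115] rows 1.2
turn [-0.0017 -0.0039 -0.0032] deg -0.28 alt az deg 179.7 rows 0.0
```

>>> step_arm:
  motion:
    - [0.0,-0.001,-0.05,0,0,-0.003,0]
    - [0.0,-0.001,-0.1,0,0,-0.003,0]
    - [0.0,-0.001,-0.116,0,0,-0.003,0]
    - [0.0,-0.001,-0.116,0,0,-0.003,0]
    - [0.0,-0.001,-0.116,0,0,-0.003,255]
    - [0.0,-0.001,-0.116,0,0,-0.003,255]
    - [0.0,-0.001,-0.116,0,0,-0.003,255]
    - [0.0,-0.001,-0.116,0,0,-0.003,255]
    - [0.0,-0.001,-0.116,0,0,-0.003,255]
    - [0.0,-0.001,-0.116,0,0,-0.003,255]

```text
time: 56.4
tool_pos: [0.6334, -0.3576, 0.0378]
tool_rot: [-0.001, 0.678, 0.735, -0.001]
contact_force: [-3.0, 0.7, 5.1]
gripper_width: 0.236
```

```bash
python3 go.py .6336 -.357 .035 4.7
```

```text
t 56.4 tcp [ 0.6334 -0.3576  0.0378] jaw 4.58 tilt 0.17 tz [-2.9e-03 -5.0e-04 -1.0e+00] F [-3.   0.7  5.1] w 0.236 j [-0.62  0.41  1.46 -0.    1.27 -0.69]
shift [ 0.     0.001 -0.006] rows 0.1
turn [ 0.0004 -0.0019  0.0014] deg 0.12 alt az deg -179.9 rows 0.0
```

>>> step_arm:
  motion:
    - [-0.001,0.016,0,0,0,0,255]
    - [-0.003,0.034,0,0,0,0,255]
    - [-0.004,0.054,0,0,0,0,255]
    - [-0.006,0.074,0,0,0,0,255]
    - [-0.008,0.094,0,0,0,0,255]
    - [-0.009,0.114,0,0,0,0,255]
    - [-0.011,0.134,0,0,0,0,255]
    - [-0.013,0.154,0,0,0,0,255]
    - [-0.014,0.168,0,0,0,0,255]
    - [-0.014,0.17,0,0,0,0,255]

```text
time: 57.4
tool_pos: [0.6264, -0.2729, 0.0379]
tool_rot: [0.0, 0.678, 0.735, -0.002]
contact_force: [-2.8, -5.6, 4.7]
gripper_width: 0.234
```

>>> step_arm:
  motion:
    - [0.0,0.003,0,0,0,0,255]
    - [0.0,0.003,0,0,0,0,255]

```text
time: 57.6
tool_pos: [0.6264, -0.273, 0.0378]
tool_rot: [0.001, 0.678, 0.735, -0.003]
contact_force: [-2.6, -8.2, 3.5]
gripper_width: 0.24
```

```bash
python3 go.py .6142 -.0965 .09 4.7; python3 pp.py p6
```

```text
t 57.6 tcp [ 0.6264 -0.273   0.0378] jaw 4.59 tilt 0.32 tz [-0.0021 -0.0052 -1.    ] F [-2.6 -8.2  3.5] w 0.24 j [-0.52  0.32  1.58 -0.01  1.24 -0.6 ]
shift [-0.024  0.353  0.104] rows 3.7
turn [ 0.0035 -0.0014  0.0012] deg 0.11 alt az deg -179.9 rows 0.0
```

View pics/p6.png

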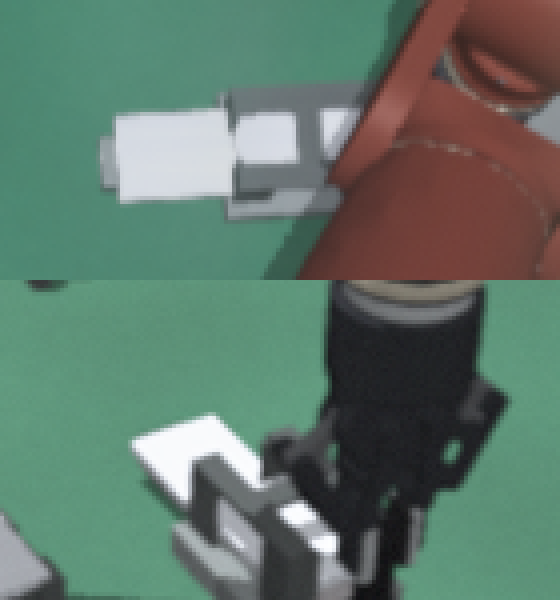

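>>> step_arm:
  motion:
    - [0,0,0,0,0,0,0]
    - [0,0,0,0,0,0,0]
    - [0,0,0,0,0,0,0]
    - [0,0,0.09,0,0,0,0]
    - [0,0.02,0.14,0,0,0,0]
    - [-0.01,0.12,0.14,0,0,0,0]
    - [-0.02,0.22,0.14,0,0,0,0]
    - [-0.022,0.31,0.14,0,0,0.001,0]
    - [-0.022,0.351,0.14,0,0,0.001,0]
    - [-0.022,0.351,0.1,0,0,0.001,0]

```text
time: 58.7
tool_pos: [0.6175, -0.0919, 0.0896]
tool_rot: [0.001, 0.676, 0.737, 0.001]
contact_force: [0.2, -0.8, 0.1]
gripper_width: 1.0
```

>>> step_arm:
  motion:
    - [0.0,0.0,-0.09,0,0,0,0]
    - [0.0,0.0,-0.17,0,0,0,0]
    - [0.0,0.0,-0.22,0,0,0,0]
    - [0.0,0.0,-0.234,0,0,0,0]
    - [0,0,-0.234,0,0,0,0]
    - [0,0,-0.234,0,0,0,0]

```text
time: 59.3
tool_pos: [0.6168, -0.0954, -0.0286]
tool_rot: [0.0, 0.678, 0.735, -0.0]
contact_force: [0.3, -0.1, 0.5]
gripper_width: 1.001
```

```bash
python3 go.py .6142 -.0965 -.028 4.7
```

```text
t 59.3 tcp [ 0.6168 -0.0954 -0.0286] jaw 4.68 tilt 0.04 tz [-3.e-04 -6.e-04 -1.e+00] F [ 0.3 -0.1  0.5] w 1.001 j [-0.27  0.28  1.76 -0.    1.1  -0.35]
shift [-0.005 -0.002  0.001] rows 0.1
turn [ 0.0004 -0.0002  0.0003] deg 0.02 alt az deg -180.0 rows 0.0
```

>>> step_arm:
  motion:
    - [-0.004,0,0,0,0,0,0]
    - [-0.004,0,0,0,0,0,255]
    - [-0.004,0,0,0,0,0,255]
    - [-0.004,0,0,0,0,0,255]
    - [-0.004,0,0,0,0,0,255]
    - [-0.004,0,0,0,0,0,255]
    - [-0.005,0.012,0.001,0,0,0,255]
    - [-0.006,0.024,0.001,0,0,0,255]
    - [-0.007,0.036,0.001,0,0,0,255]
    - [-0.008,0.045,0.001,0,0,0,255]

```text
time: 60.3
tool_pos: [0.6126, -0.0725, -0.0287]
tool_rot: [0.0, 0.677, 0.736, -0.0]
contact_force: [0.8, -4.3, 6.6]
gripper_width: 0.686
```

>>> step_arm:
  motion:
    - [0,0,0,0,0,0,255]
    - [0,0,0,0,0,0,0]
    - [0,0,0,0,0,0,0]
    - [0,0,0,0,0,0,0]
    - [0,0,0.1,0,0,0,0]
    - [0,0,0.2,0,0,0,0]
    - [0,0,0.23,0,0,0,0]
    - [0,0,0.23,0,0,0,0]

```text
time: 61.1
tool_pos: [0.6138, -0.0731, 0.0889]
tool_rot: [0.002, 0.678, 0.735, 0.001]
contact_force: [-0.6, 0.8, -0.4]
gripper_width: 1.0
```

```bash
python3 go.py .6266 -.2725 .035 4.7
```

```text
t 61.1 tcp [ 0.6138 -0.0731  0.0889] jaw 4.68 tilt 0.23 tz [ 0.0038 -0.0013 -1.    ] F [-0.6  0.8 -0.4] w 1.0 j [-0.24  0.12  1.72 -0.    1.29 -0.32]
shift [ 0.026 -0.399 -0.108] rows 4.1
turn [0.0009 0.0025 0.0003] deg 0.02 alt az deg -180.0 rows 0.0
```

>>> step_arm:
  motion:
    - [0.01,-0.09,0.0,0,0,0,0]
    - [0.02,-0.18,0.0,0,0,0,0]
    - [0.028,-0.27,0.0,0,0,0,0]
    - [0.028,-0.35,0.0,0,0,0,0]
    - [0.028,-0.399,0.0,0,0,0,0]
    - [0.028,-0.399,0.0,0,0,0,0]
    - [0.028,-0.399,-0.06,0,0,0,0]
    - [0.028,-0.399,-0.106,0,0,0,0]
    - [0.028,-0.399,-0.106,0,0,0,0]
    - [0.028,-0.399,-0.106,0,0,0,255]

```text
time: 62.1
tool_pos: [0.6241, -0.2706, 0.0301]
tool_rot: [-0.003, 0.677, 0.736, -0.001]
contact_force: [-0.6, -0.5, 0.5]
gripper_width: 0.855
```

>>> step_arm:
  motion:
    - [0,0,0,0,0,0,255]
    - [0,0,0,0,0,0,255]
    - [0,0,0,0,0,0,255]
    - [0,0,0,0,0,0,255]
    - [0,0,0,0,0,0,255]

```text
time: 62.6
tool_pos: [0.6264, -0.2726, 0.0337]
tool_rot: [0.0, 0.678, 0.735, -0.001]
contact_force: [0.5, 0.0, 3.8]
gripper_width: 0.238
```

```bash
python3 go.py .6336 -.358 .034 4.7;python3 pp.py p7
```

```text
t 62.6 tcp [ 0.6264 -0.2726  0.0337] jaw 4.67 tilt 0.06 tz [-5.e-04 -9.e-04 -1.e+00] F [0.5 0.  3.8] w 0.238 j [-0.52  0.32  1.59 -0.    1.23 -0.6 ]
shift [ 0.014 -0.171  0.001] rows 1.7
turn [ 0.0006 -0.0004  0.0003] deg 0.03 alt az deg -180.0 rows 0.0
```

View pics/p7.png

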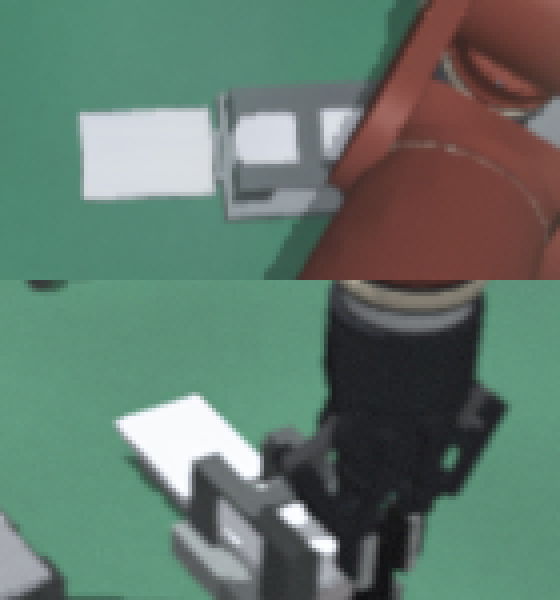

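>>> step_arm:
  motion:
    - [0.001,-0.016,0,0,0,0,255]
    - [0.003,-0.036,0,0,0,0,255]
    - [0.005,-0.056,0,0,0,0,255]
    - [0.006,-0.076,0,0,0,0,255]
    - [0.008,-0.096,0,0,0,0,255]
    - [0.009,-0.116,0,0,0,0,255]
    - [0.011,-0.136,0,0,0,0,255]
    - [0.013,-0.154,0,0,0,0,255]
    - [0.014,-0.166,0,0,0,0,255]
    - [0.014,-0.17,0,0,0,0,255]

```text
time: 63.7
tool_pos: [0.6333, -0.3572, 0.0337]
tool_rot: [-0.001, 0.678, 0.735, 0.0]
contact_force: [1.1, 6.7, 7.3]
gripper_width: 0.236
```

>>> step_arm:
  motion:
    - [0.0,-0.004,0,0,0,0,255]
    - [0.0,-0.004,0,0,0,0,255]

```text
time: 63.9
tool_pos: [0.6333, -0.3571, 0.0337]
tool_rot: [-0.002, 0.678, 0.735, 0.001]
contact_force: [-1.2, 7.7, 8.8]
gripper_width: 0.236
```

```bash
python3 go.py .6137 -.0842 .09 4.7; python3 pl.py; python3 all.py
python3 - <<'E'
from h import *
for c in("side","top"):
    f=grab(c); cv2.imwrite(f"pics/w4{c}.png",cv2.resize(f["pixels"][:,:,::-1],(740,555),interpolation=cv2.INTER_CUBIC))
E
```

```text
t 63.9 tcp [ 0.6333 -0.3571  0.0337] jaw 4.68 tilt 0.25 tz [-0.0018  0.004  -1.    ] F [-1.2  7.7  8.8] w 0.236 j [-0.62  0.42  1.46  0.    1.26 -0.7 ]
shift [-0.039  0.546  0.113] rows 5.6
turn [-0.0027 -0.0012  0.0002] deg 0.02 alt az deg -180.0 rows 0.0
[ 0.6136 -0.0829  1.6264  0.026 ] 0.297
[ 0.6116 -0.0859  1.6349  0.026 ] 0.006
[ 0.6156 -0.0759  1.5949  0.026 ] 0.189
H1 (array([ 0.6633,  0.2028, -0.0491]), np.float64(0.044)) (array([ 0.6674,  0.2087, -0.0735]), np.float64(0.052))
H2 (array([ 0.4306,  0.3313, -0.1224]), np.float64(0.028)) (array([ 0.4329,  0.3331, -0.1508]), np.float64(0.02))
H3 (array([0.4411, 0.1186, 0.4981]), np.float64(0.043)) (array([0.4438, 0.1235, 0.4984]), np.float64(0.216))
H4 (array([ 0.4241, -0.1647,  0.1564]), np.float64(0.241)) (array([ 0.427 , -0.1551,  0.1238]), np.float64(0.044))
MAG (array([ 0.6182, -0.1941,  1.6411]), np.float64(0.345)) (array([ 0.6223, -0.1895,  1.6471]), np.float64(0.334))
```

View pics/w4top.png

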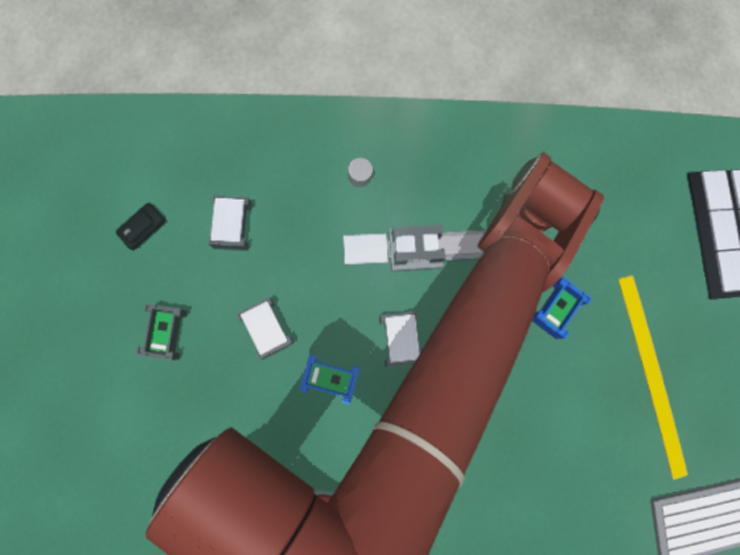

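View pics/w4side.png

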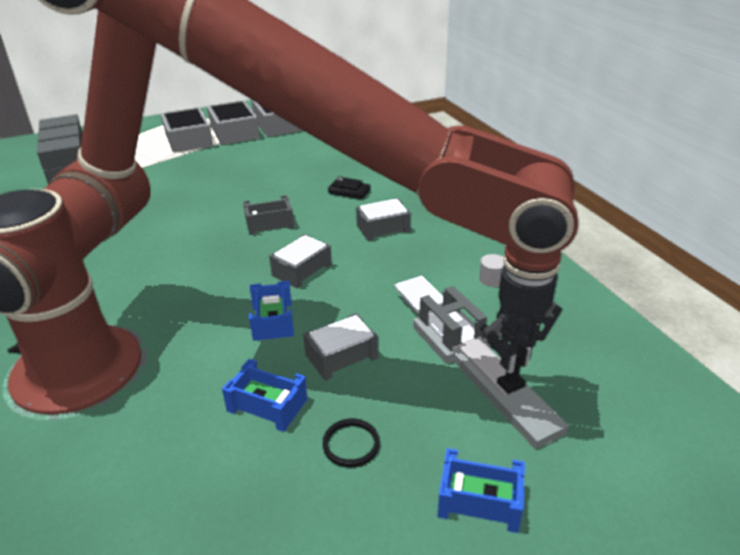

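>>> step_arm:
  motion:
    - [0,0.006,0,0,0,0,0]
    - [0,0.006,0,0,0,0,0]
    - [0,0.006,0,0,0,0,0]
    - [0,0.006,0.09,0,0,0,0]
    - [0,0.03,0.14,0,0,0,0]
    - [-0.01,0.13,0.14,0,0,0,0]
    - [-0.02,0.23,0.14,0,0,0,0]
    - [-0.03,0.33,0.14,0,0,0,0]
    - [-0.038,0.43,0.14,0,0,0,0]
    - [-0.038,0.52,0.14,0,0,0,0]

```text
time: 65.2
tool_pos: [0.6123, -0.0975, 0.1017]
tool_rot: [-0.001, 0.678, 0.735, -0.001]
contact_force: [0.4, 0.6, -0.5]
gripper_width: 1.001
```

>>> step_arm:
  motion:
    - [0,0.028,0,0,0,0,0]
    - [0,0.028,-0.06,0,0,0,0]
    - [0,0.028,-0.13,0,0,0,0]
    - [0,0.028,-0.2,0,0,0,0]
    - [0,0.028,-0.25,0,0,0,0]
    - [0,0.028,-0.258,0,0,0,0]
    - [0,0.028,-0.258,0,0,0,0]

```text
time: 65.9
tool_pos: [0.6126, -0.0857, -0.0277]
tool_rot: [-0.002, 0.678, 0.735, -0.002]
contact_force: [0.8, 0.2, 0.3]
gripper_width: 0.999
```

```bash
python3 go.py .6137 -.0842 -.028 4.6
```

```text
t 65.9 tcp [ 0.6126 -0.0857 -0.0277] jaw 4.63 tilt 0.29 tz [-5.e-03  2.e-04 -1.e+00] F [0.8 0.2 0.3] w 0.999 j [-0.26  0.27  1.77 -0.    1.11 -0.34]
shift [ 0.002  0.003 -0.001] rows 0.0
turn [-0.0001 -0.0033 -0.0004] deg -0.03 alt az deg 180.0 rows 0.0
```

>>> step_arm:
  motion:
    - [0,0.003,-0.003,0,0,0,0]
    - [0,0.003,-0.003,0,0,0,255]
    - [0,0.003,-0.003,0,0,0,255]
    - [0,0.003,-0.003,0,0,0,255]
    - [0,0.003,-0.003,0,0,0,255]
    - [0,0.003,-0.003,0,0,0,255]

```text
time: 66.5
tool_pos: [0.615, -0.0842, -0.0262]
tool_rot: [0.0, 0.678, 0.735, -0.0]
contact_force: [-0.2, -0.1, 6.4]
gripper_width: 0.682
```

```bash
python3 go.py .4328 .3328 .07 82.8
```

```text
t 66.5 tcp [ 0.615  -0.0842 -0.0262] jaw 4.68 tilt 0.06 tz [ 3.e-04 -1.e-03 -1.e+00] F [-0.2 -0.1  6.4] w 0.682 j [-0.26  0.27  1.77 -0.    1.1  -0.34]
shift [-0.364  0.834  0.192] rows 9.3
turn [4.00e-04 6.00e-04 9.09e-01] deg 78.12 alt az deg -101.9 rows 9.1
```

>>> step_arm:
  motion:
    - [0,0,0.06,0,0,0,255]
    - [0,0,0.15,0,0,0.05,255]
    - [-0.02,0.06,0.21,0,0,0.15,255]
    - [-0.06,0.15,0.21,0,0,0.25,255]
    - [-0.1,0.24,0.21,0,0,0.35,255]
    - [-0.14,0.33,0.21,0,0,0.45,255]
    - [-0.18,0.42,0.21,0,0,0.55,255]
    - [-0.22,0.51,0.21,0,0,0.65,255]
    - [-0.26,0.6,0.21,0,0,0.75,255]
    - [-0.3,0.69,0.21,0,0,0.85,255]

```text
time: 67.5
tool_pos: [0.4618, 0.2628, 0.0765]
tool_rot: [-0.0, 0.104, 0.995, -0.001]
contact_force: [1.8, 0.4, -1.0]
gripper_width: 0.682
```

>>> step_arm:
  motion:
    - [-0.032,0.072,0,0,0,0.059,255]
    - [-0.064,0.144,0,0,0,0.059,255]
    - [-0.064,0.144,0,0,0,0.059,255]
    - [-0.064,0.144,-0.06,0,0,0.059,255]
    - [-0.064,0.144,-0.1,0,0,0.059,255]
    - [-0.064,0.144,-0.1,0,0,0.059,255]

```text
time: 68.1
tool_pos: [0.4286, 0.331, 0.0229]
tool_rot: [-0.003, 0.063, 0.998, -0.004]
contact_force: [0.6, -0.2, -1.5]
gripper_width: 0.692
```

```bash
python3 go.py .4328 .3328 .008 82.8
```

```text
t 68.1 tcp [0.4286 0.331  0.0229] jaw 82.78 tilt 0.57 tz [-0.007 -0.007 -1.   ] F [ 0.6 -0.2 -1.5] w 0.692 j [ 0.52  0.04  1.94 -0.    1.18 -0.92]
shift [ 0.008  0.004 -0.03 ] rows 0.3
turn [ 0.0047 -0.0047  0.0003] deg 0.02 alt az deg -180.0 rows 0.0
```

>>> step_arm:
  motion:
    - [0.001,0,-0.01,0,0,0,255]
    - [0.001,0,-0.022,0,0,0,255]
    - [0.001,0,-0.026,0,0,0,255]
    - [0.001,0,-0.026,0,0,0,255]

```text
time: 68.5
tool_pos: [0.4321, 0.3332, 0.0139]
tool_rot: [-0.0, 0.063, 0.998, -0.001]
contact_force: [-0.3, -0.3, -2.1]
gripper_width: 0.688
```

```bash
python3 go.py .4328 .3328 .008 82.8;  python3 lug.py .4306 .3314 -.122 .4328 .3328 top l2t .061; python3 lug.py .4329 .3331 -.135 .4328 .3328 side l2s .061; python3 cmp2.py .4328 .3328 0 vb; python3 cmp2.py .4328 .3328 0 vbt top; python3 -c "
import cv2,numpy as np
r=[cv2.imread(f'pics/{n}.png') for n in('vbt','l2t','vb','l2s')]
cv2.imwrite('pics/l2.png',cv2.resize(np.vstack([np.hstack(r[:2]),np.hstack(r[2:])]),(733,600)))"
```

```text
t 68.5 tcp [0.4321 0.3332 0.0139] jaw 82.78 tilt 0.16 tz [-2.0e-04 -2.8e-03 -1.0e+00] F [-0.3 -0.3 -2.1] w 0.688 j [ 0.52  0.05  1.94 -0.    1.16 -0.92]
shift [ 0.001 -0.001 -0.012] rows 0.1
turn [ 0.0018 -0.0002  0.0002] deg 0.02 alt az deg -180.0 rows 0.0
```

View pics/l2.png

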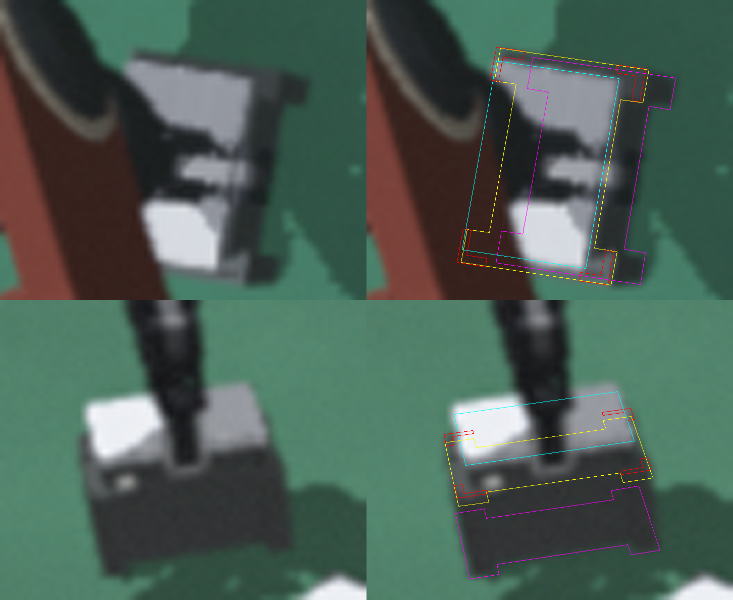

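>>> step_arm:
  motion:
    - [0.001,0,-0.01,0,0,0,255]
    - [0.001,0,-0.018,0,0,0,255]
    - [0.001,0,-0.024,0,0,0,255]
    - [0.001,0,-0.026,0,0,0,255]
    - [0.001,0,-0.026,0,0,0,255]

```text
time: 69.2
tool_pos: [0.432, 0.3331, 0.0002]
tool_rot: [-0.001, 0.063, 0.998, -0.002]
contact_force: [-0.1, -0.7, -1.9]
gripper_width: 0.684
```

```bash
python3 go.py;  python3 lug.py .4306 .3314 -.122 .4328 .3328 top l2t .0535; python3 lug.py .4329 .3331 -.135 .4328 .3328 side l2s .0535; python3 cmp2.py .4328 .3328 0 vb; python3 cmp2.py .4328 .3328 0 vbt top; python3 -c "
import cv2,numpy as np
r=[cv2.imread(f'pics/{n}.png') for n in('vbt','l2t','vb','l2s')]
cv2.imwrite('pics/l3.png',cv2.resize(np.vstack([np.hstack(r[:2]),np.hstack(r[2:])]),(733,600)))"
```

```text
t 69.2 tcp [4.320e-01 3.331e-01 2.000e-04] jaw 82.8 tilt 0.2 tz [-0.0013 -0.0033 -1.    ] F [-0.1 -0.7 -1.9] w 0.684 j [ 0.52  0.07  1.94 -0.    1.13 -0.92]
```

View pics/l3.png

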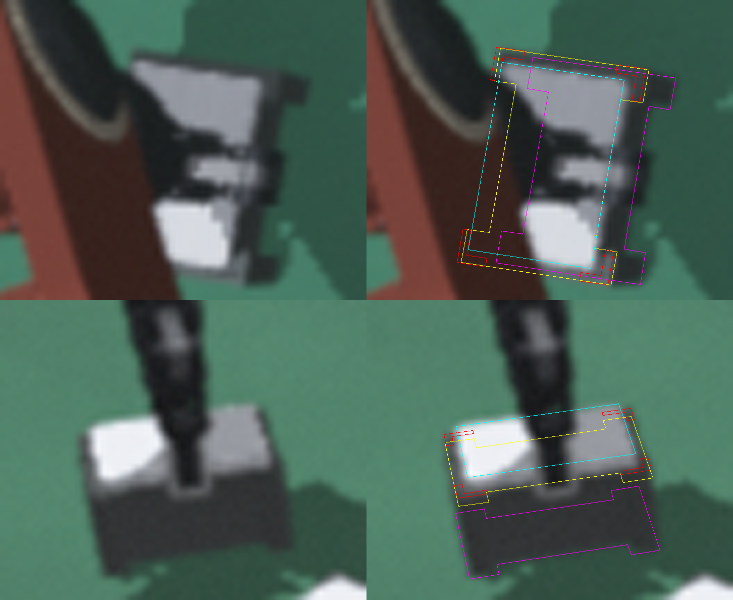

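Well centred in both views, so lowering onto the rim.

>>> step_arm:
  motion:
    - [0,0,-0.004,0,0,0,255]
    - [0,0,-0.007,0,0,0,255]
    - [0,0,-0.007,0,0,0,255]

```text
time: 69.7
tool_pos: [0.4323, 0.3332, -0.003]
tool_rot: [-0.0, 0.063, 0.998, -0.002]
contact_force: [-0.3, -0.4, -0.8]
gripper_width: 0.677
```

>>> step_arm:
  motion:
    - [0,0,-0.002,0,0,0,255]
    - [0,0,-0.002,0,0,0,255]

```text
time: 69.9
tool_pos: [0.4324, 0.3334, -0.0032]
tool_rot: [-0.0, 0.063, 0.998, -0.002]
contact_force: [-3.2, -1.5, 4.4]
gripper_width: 0.686
```

>>> step_arm:
  motion:
    - [0,0,0.002,0,0,0,0]
    - [0,0,0.002,0,0,0,0]
    - [0,0,0.002,0,0,0,0]
    - [0,0,0.002,0,0,0,0]
    - [0,0,0.06,0,0,0,0]
    - [0,0,0.14,0,0,0,0]
    - [-0.02,0.02,0.22,0,0,0,0]
    - [-0.07,0.08,0.3,0,0,0,0]
    - [-0.14,0.15,0.36,0,0,0,0]
    - [-0.21,0.22,0.4,0,0,0,0]

```text
time: 70.9
tool_pos: [0.3381, 0.4337, 0.1921]
tool_rot: [0.001, 0.064, 0.998, -0.0]
contact_force: [0.7, 0.2, -0.3]
gripper_width: 1.003
```

>>> step_arm:
  motion:
    - [-0.08,0.08,0,0,0,0,0]
    - [-0.16,0.16,0,0,0,0,0]
    - [-0.24,0.26,0,0,0,0,0]
    - [-0.28,0.32,0,0,0,0,0]
    - [-0.28,0.32,0,0,0,0,0]
    - [-0.28,0.32,0,0,0,0,0]

```text
time: 71.5
tool_pos: [0.1967, 0.5934, 0.1888]
tool_rot: [-0.0, 0.061, 0.998, -0.002]
contact_force: [-0.1, -0.2, 0.4]
gripper_width: 1.004
```

```bash
python3 go.py
python3 - <<'E'
from h import *
F={}
for c in("side","top"):
    f=F[c]=grab(c); cv2.imwrite(f"pics/w5{c}.png",cv2.resize(f["pixels"][:,:,::-1],(740,555),interpolation=cv2.INTER_CUBIC))
R={"H1":(.665,.203),"H2":(.4324,.3334),"H3":(.4432,.1193),"H4":(.4268,-.1593)}
rows=[]
for c in("side","top"):
    r=[]
    for k,(x,y) in R.items():
        f=F[c]; cc=proj(f,[x,y,.045])[0]; u,v=int(cc[0])-24,int(cc[1])-26
        r.append(cv2.resize(f["pixels"][v:v+52,u:u+48,::-1],None,fx=8,fy=8,interpolation=cv2.INTER_CUBIC))
    rows.append(np.hstack(r))
im=np.vstack(rows); cv2.imwrite("pics/fin.png",cv2.resize(im,(800,430)))
E
python3 all.py
```

```text
t 71.5 tcp [0.1967 0.5934 0.1888] jaw 82.97 tilt 0.22 tz [-8.0e-04 -3.7e-03 -1.0e+00] F [-0.1 -0.2  0.4] w 1.004 j [ 1.13  0.06  1.62 -0.    1.47 -0.32]
H1 (array([ 0.6634,  0.2029, -0.0487]), np.float64(0.045)) (array([ 0.6674,  0.2088, -0.0882]), np.float64(0.053))
H2 (array([ 0.4312,  0.3345, -0.1315]), np.float64(0.04)) (array([ 0.435 ,  0.341 , -0.1492]), np.float64(0.055))
H3 (array([0.4415, 0.1187, 0.4998]), np.float64(0.044)) (array([0.444 , 0.1239, 0.4974]), np.float64(0.221))
H4 (array([ 0.4249, -0.1629,  0.1398]), np.float64(0.042)) (array([ 0.4272, -0.1546,  0.1212]), np.float64(0.044))
MAG (array([ 0.6183, -0.1934,  1.651 ]), np.float64(0.007)) (array([ 0.6212, -0.1901,  1.6475]), np.float64(0.03))
```

View pics/w5top.png

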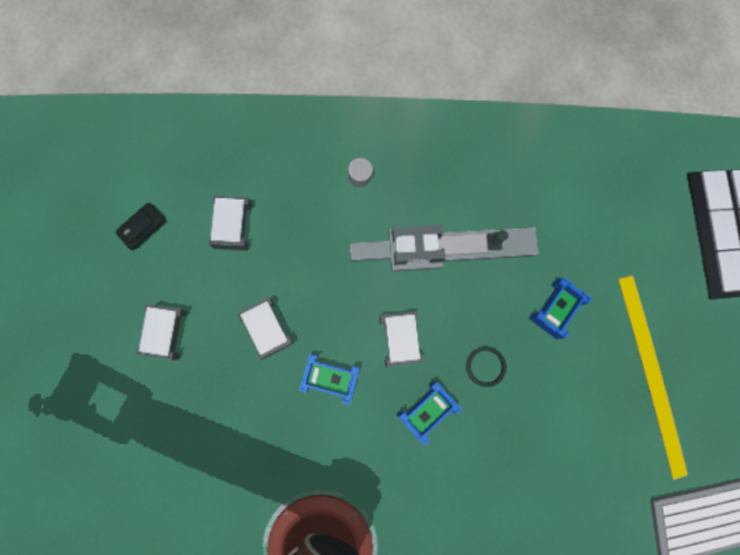

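View pics/w5side.png

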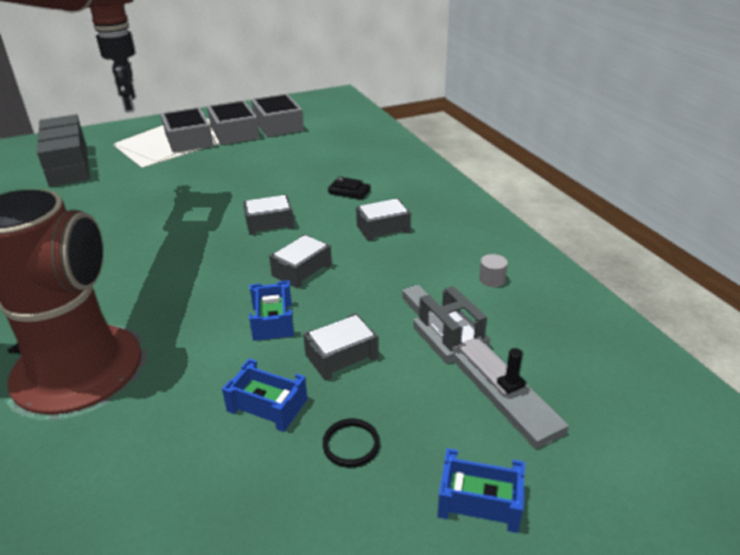

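View pics/fin.png

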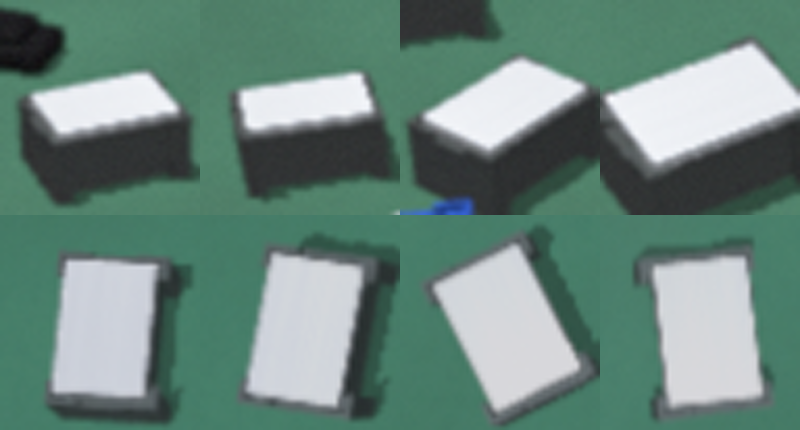

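Run:
```python
from h import *
t=grab("top");s=grab("side")
# housing poses before plates: top, side
T={"H1":(.6628,.2004,-.037),"H2":(.4306,.3314,-.121),"H3":(.4417,.1178,.5106),"H4":(.4245,-.1614,.1368)}
S={"H1":(.6651,.2027,-.077),"H2":(.4330,.3332,-.149),"H3":(.4434,.1190,.4908),"H4":(.4269,-.158,.1254)}
for n,f,D in(("top",t,T),("side",s,S)):
    for k,h in D.items():
        p0=(*h,.049); w=win_of(f,PLATE,p0,5); m=platemask(f,w,None)
        p,c=fit([f],PLATE,p0,[m],[w],3)
        d=p[:2]-np.array(h[:2]); a=h[2]; dl=np.array([np.cos(a)*d[0]+np.sin(a)*d[1],-np.sin(a)*d[0]+np.cos(a)*d[1]])*1000
        print(n,k,"plate",p[:3].round(4),"offset in housing mm",dl.round(1),"dyaw deg",round(np.degrees(p[2]-a),1),"cost",round(c,3))
```

```text
top H1 plate [ 0.6629  0.2017 -0.0602] offset in housing mm [0.  1.3] dyaw deg -1.3 cost 0.022
top H2 plate [ 0.4305  0.3323 -0.1356] offset in housing mm [-0.3  0.8] dyaw deg -0.8 cost 0.019
top H3 plate [0.4415 0.1177 0.4929] offset in housing mm [-0.2 -0. ] dyaw deg -1.0 cost 0.006
top H4 plate [ 0.4249 -0.1617  0.1271] offset in housing mm [ 0.3 -0.4] dyaw deg -0.6 cost 0.008
side H1 plate [ 0.6682  0.2105 -0.0847] offset in housing mm [2.5 8. ] dyaw deg -0.4 cost 0.061
side H2 plate [ 0.4345  0.3393 -0.1576] offset in housing mm [0.6 6.2] dyaw deg -0.5 cost 0.056
side H3 plate [0.4456 0.1246 0.4965] offset in housing mm [4.6 3.9] dyaw deg 0.3 cost 0.054
side H4 plate [ 0.4283 -0.1554  0.1279] offset in housing mm [1.7 2.4] dyaw deg 0.1 cost 0.048
```

Run:
```python
from h import *
s=grab("side"); t=grab("top")
TOPF=[box(-45,45,-30,30,3.99,4)]
S={"H1":(.6651,.2027,-.077),"H2":(.4330,.3332,-.149),"H3":(.4434,.1190,.4908),"H4":(.4269,-.158,.1254)}
T={"H1":(.6628,.2004,-.037),"H2":(.4306,.3314,-.121),"H3":(.4417,.1178,.5106),"H4":(.4245,-.1614,.1368)}
for n,f,D in(("top",t,T),("side",s,S)):
  for k,h in D.items():
    p0=(*h,.049); w=win_of(f,PLATE,p0,5); m=platemask(f,w,None)
    p,c=fit([f],TOPF,p0,[m],[w],3); d=p[:2]-np.array(h[:2]); a=h[2]; dl=np.array([np.cos(a)*d[0]+np.sin(a)*d[1],-np.sin(a)*d[0]+np.cos(a)*d[1]])*1000
    print(n,k,dl.round(1),round(np.degrees(p[2]-a),1),round(c,3))
```

```text
top H1 [-0.6  0.3] -1.4 0.008
top H2 [-0.1 -0.8] -0.6 0.005
top H3 [-0.4 -0.4] -1.0 0.003
top H4 [0.4 0. ] -0.7 0.005
side H1 [ 0.2 -0.2] 1.4 0.005
side H2 [ 0.1 -1.8] 0.4 0.009
side H3 [-0.4 -1.1] 0.6 0.002
side H4 [-0.1 -2.2] -0.3 0.001
```

```bash
python3 -c "
from plant import manip,monitor
print(manip.job_done()); print(monitor.state()['time'])"
```

```text
the job is handed in; nothing more can be done
None
the job is handed in; nothing more can be done
```

The job is handed in: all four dark housings have a cover plate, seated flat inside their four corner lugs. It took about 72 s of the 210 s allowed. The blue look-alikes and the other things on the bench were not touched.

For each plate I pushed it out to the stop and drew it about 24 mm clear. I then pulled the pusher home before laying the plate. Four plates were taken, the spare is still in the magazine, and the pusher is back on its home stop.

**Seating:** each plate made contact within 0.3 mm of the expected seated height. Fitted to the final pictures against the housings' earlier poses, the plates lie within 0.9 mm of centre in the top view and 2.2 mm in the side view. The clearance is 3 mm each way, and rotation is within about 1.4°.

**Checks that disagreed or failed:**
- **Finger length:** the finger tips sit about 34 mm short of the stated TCP when shut (about 47 mm when open). I saw this in the side view and allowed for it in every grasp.
- **Cameras:** the two cameras differ by 2–3 mm from each other and from the robot. I corrected each placing from the pictures before lowering.
- **Plate fit:** my first side-view plate fit showed offsets of up to 8 mm because it also counted the plate's dark edge face. Fitting the top face alone gave the values above.
- **Knocked housing:** I saw no housing displaced at any time.

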